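# Fit the retaining ring on a cloth spreader's wheel axle with circlip pliers

## Task

The wheel of the cloth spreader is back on its upright axle, and its retaining ring sits on the axle's nose: take the circlip pliers from their holder, put both tips into the ring's eyes, spread it just enough to go over the axle without overstretching it, bring it down gently until it lies on the washer, and let it close fully into the groove. Then stand the pliers back in their holder. Handle the ring with the pliers only and leave the other things on the table where they are.

Things in the scene. Friction and masses are not known exactly. Their poses are not given: they have to be found in the camera images.
- axle_washer: Steel spacer washer (72 mm across, 6 mm thick), origin at the centre of its upper face, on the spreader's wheel (124 mm, orange tyre), 62 mm above the table, on the axle's centre line; z up. The upright axle above this face: groove 0 to 5.5 mm (38.4 mm across), land 5.5 to 13 mm (44 mm across), chamfer 13 to 14.5 mm, nose (41 mm across) to 20.5 mm. Fixed, but the wheel can turn.
- ring_center (a point): Dark spring-steel retaining ring, 3.5 mm thick, 40 mm inner diameter when closed, 34 g. Its centre, half-way through its thickness; x points to the gap between the eyes, -x to the tail, z up (point and axes go with the ring's +y half as it spreads). At first it grips the axle's nose lightly, level, this point 16.3 mm above the washer face; seated on the washer it is about 1.8 mm above it.
- ring_tail (a point): Middle of the ring's tail, opposite the gap, 23 mm from the ring's centre; the two halves spring about it. As the ring opens over the axle its eyes draw about 3 to 4 mm towards the tail, seen from the axle: the pliers must give that way, or the tail catches on the land.
- eye_left (a point): Centre of the 6 mm through-hole in the lug (11 mm across) at the ring's +y end, half-way through the thickness. The line midway between the eyes stands 26.3 mm from the axle's centre line at first.
- eye_right (a point): The same 6 mm hole at the ring's -y end; 19.5 mm from the other eye with the ring closed, 21 mm as it grips the nose at first.
- ring_spread (a joint): How far the ring is spread: angle between its two halves about the tail, rad; 0 closed, about 0.03 on the nose at first. The eyes part by about 53 mm per rad. Centred, it goes over the 44 mm land from about 0.32; over 0.50 it is overstretched. It springs shut, pulling on each eye with about 4 N closed and 11 N at 0.34.
- pliers_grip (a point): Circlip pliers (137 mm high, 170 g, red handles) upright in their holder, tips down. Point midway between the handles, 113 mm above the tips, where to squeeze; z up, y across the handles (squeeze along it), x the thickness. The handles stand parallel: 16 mm thick (x), 60 mm over both (y), from 46 mm below this point to 24 mm above it.
- pliers_pivot (a point): Pivot of the pliers, on their centre line, 55 mm above the tips and 58 mm below the squeezing height. Each mm of squeeze parts the tips by about 0.9 mm; with the handles at about 36 mm over both the ring is spread to about 0.34. A return spring pushes the handles apart with 14 N at rest, 17 N then, and the ring adds about 10 N.
- tip_left (a point): End of the +y tip: a steel pin 3.4 mm thick, tapered to 1.8 mm at its end, 3.5 mm long below a shoulder (6.5 mm along x, 8 mm along y) that bears on the ring's lug. At rest 9.6 mm along y from the pliers' centre line.
- tip_right (a point): End of the -y tip, the same; 19.2 mm from the other at rest, 21 mm with the handles at 58 mm over both.
- holder_mouth (a point): Centre of the mouth of the green upright pliers holder, fixed to the table, 70 mm above it. Its pocket is 16 mm along x, 36 mm along y (the line across the pliers) and 62 mm deep; the pliers stand in it, their square arms resting flat on the rim, with the pivot 5.5 mm below the mouth and the tips 9.5 mm above the table. z up.
- shears: Bystander: cutter's shears; leave it alone.
- nippers: Bystander: nippers; leave it alone.
- grease_tin: Bystander: grease tin; leave it alone.

How it is judged:
On the way, in this order (a step that is already met when the one before it is completed fails the run):
1. the pliers, their tips in the eyes, hold the ring spread (value of joint ring_spread above 0.24 rad and contact force between pliers and ring above 2 N), for 0.1 s.
2. the ring lies on the washer and has closed into the groove (value of joint ring_spread below 0.08 rad and z of ring_center in the frame of axle_washer between 0 and 0.0045 m and horizontal distance between ring_center and axle_washer below 0.0035 m and angle between ring_center's own z axis and vertical below 0.08 rad), for 0.2 s.
At the end, for the whole second after the job is handed in: The ring lies closed in the groove: spread under 0.08 rad, level within 0.08 rad, centred within 3.5 mm, its centre under 4.5 mm above the washer face. The pliers stand in their holder: pivot below the mouth, within 10 mm of its centre, upright within 0.15 rad. Both are at rest (all of step 2 and horizontal distance between pliers_pivot and holder_mouth below 0.01 m and z of pliers_pivot in the frame of holder_mouth below 0 m and angle between pliers_pivot's own z axis and vertical below 0.15 rad and linear speed of each of ring, pliers below 0.02 m/s); the robot touches nothing.
It fails at once if the ring is overstretched (spread over 0.5 rad) (value of joint ring_spread above 0.5 rad).
It fails at once if the ring is handled with the fingers (contact force between the fingers and ring above 2 N).
It fails at once if the ring or the pliers are pressed on the washer with more than 15 N (contact force between axle_washer and anything else above 15 N).
It fails at once if the pliers (over 20 N) or the ring (over 60 N) are jammed on the axle (contact force between pliers and axle above 20 N or contact force between ring and axle above 60 N).
It fails at once if the shears, nippers or grease tin is moved by more than 25 mm (distance of any of shears, nippers, grease_tin from where it was at the start of the episode above 0.025 m).
It also fails if it takes over 61 s, if anything falls off the work surface, if the arm or the gripper's body presses on something with over 40 N, if the wrist force passes 120 N, or if a joint passes its speed limit or range.

## Robot

A 6-joint arm with a two-finger parallel gripper is mounted at the origin on the work surface. World frame = base frame: x ahead of the robot, y to its left, z up, the work surface at z = 0. Lengths are in m, angles in rad, forces in N, time in s.
With the tool pointing down it reaches from about 0.325 to 0.775 m from the base axis. Payload 5.5 kg.
Tool frame: the origin (TCP) lies midway between the tips of the shut fingers; the grasp point (between the pads) lies 19 mm behind it; x points along the fingers, y is the direction in which the jaws open and shut, and the axes are right-handed (so a half turn about x gives the same grasp; the last joint's range is limited). The gripper opens to 85 mm and grips with 20 to 120 N. Pads are 22 mm wide; open, the fingers measure 114 mm over their backs; the gripper's body (76 mm by 85 mm) begins 54 mm behind the grasp point. The pads swing forward as they close: fully open they stand 13 mm farther back than shut.
Start: joints at [1.176, 0.091, 1.231, -0, 1.82, -0.057], TCP at [0.199, 0.566, 0.204] pointing down, gripper open.
Joint ranges: [-2.87, 2.87], [-0.86, 2.18], [0.17, 2.46], [-1.51, 4.65], [0.06, 2.69], [-2.65, 2.65]. Speed limits (rad/s): [2.57, 2.57, 3.01, 3.14, 3.14, 3.14].

## Interface

Orientations are given as a unit quaternion [w, x, y, z].
In Python, from plant import bot, vision gives the robot as it stands.
- The arm moves only by the tool jog_arm, never from a script. Its argument "series" is a list of rows, each an object with "gripper": the gripper's target within -1 to 1 (shut at 1, half-way at 0, fully open at -1); "xyz": the shift along the tool's x, y, z in mm, a list of three; "spin": the turn about the tool's x in degrees. A call has 1 to 12 rows; each row is the pose to reach, as a shift and turn from the pose commanded when the call began, along the tool's axes at that moment; what a row does not reach only later rows make up. A row lasts 1/10 s, in which the tool goes at most 50 mm and 8.59 degrees, less where a joint would pass 70% of its speed; a pose out of reach is approached as far as the arm can. A call with a gripper value outside its range is refused whole. The fingers move at their own pace and stop on an object; the grip force is fixed at half the most. Time passes only in rows, so rows that repeat a pose let the fingers close. It gives the time, the measured TCP pose, the force and the opening at its end, in the units of the state.
- bot.read_state(): the state, without advancing time (a new reading comes with each control period).
- vision.snapshot(name): name is "scene" or "top" or "wrist"; returns (picture, depth): 480x640x3 uint8, blue, green, red; 480x640 float32, m along the optical axis (not along the pixel's ray), 0 where there is no reading.
- vision.camera_model(name): a dict with "camera_matrix" (3x3 intrinsics, pixels), "T" (4x4, takes a point from camera to world coordinates). Camera axes: x right, y down, z forward; pixel columns grow to the right and rows downward; lengths in m; the calibration is good to about 2 mm. The wrist camera is an equidistant fisheye: a pixel r from the principal point sees the ray r / f radians off the axis. A picture is of the moment at which its call begins: read the wrist's pose just before it. camera_model takes no time and is no camera call; for the wrist camera it gives the pose at the moment of the call.
- bot.sign_off(): hands the job in, once; it reports no verdict.
The state is a dict: "time": time; "joints": joint angles; "dq": joint speeds; "joint_torque": joint torques, N m; "tool_pos": TCP position; "tcp_rot": TCP orientation; "wrist_force": force on the tool from outside, world axes, zero at the start; "wrist_torque": the same for the moment, N m; "gripper_width": finger opening in m.
Only numpy, scipy, OpenCV 4.12 (cv2) and the standard library are available. Lean on these libraries where they do the work, as an engineer would, in place of code of your own. Each camera call takes 0.05 s, during which the arm holds its last target.

## Working session

There is one attempt and no reset: what is moved stays moved. The work goes in short steps, Python scripts to look and compute and a tool call to move; the robot and the scene stay as the last step left them, time stands still between calls to the robot, and variables do not carry over. Pictures are saved under pics/ and viewed, and the job is handed in when it is done.

Besides the shell and the picture viewer there is one more tool, called after "Emit:" by a JSON object that holds its "op" and its "data", one argument or row to a line. jog_arm: Moves the arm, as the interface text tells. Its arguments: {"type":"object","properties":{"series":{"type":"array"}},"required":["series"]}

```bash
ls; mkdir -p pics; python3 - <<'E'
from plant import bot, vision
import cv2,numpy as np
print(bot.read_state())
for n in ["scene","top","wrist"]:
    m=vision.camera_model(n);print(n,np.round(m["camera_matrix"],2).tolist(),np.round(m["T"],4).tolist())
    p,d=vision.snapshot(n);cv2.imwrite(f"pics/{n}0.png",p);np.save(f"{n}0.npy",d)
E
```

```text
pics
{'time': 0.0, 'joints': array([ 1.17630771e+00,  9.18840184e-02,  1.23190376e+00,  1.47582631e-05,
        1.81977857e+00, -5.67146419e-02]), 'dq': array([-0.00215312, -0.00059398,  0.00033627,  0.00025186, -0.00088603,
       -0.00077191]), 'joint_torque': array([-9.43125633e-04, -4.58721507e+01, -4.18031216e+01, -8.35024389e-05,
        1.11974089e-02,  1.68972923e-05]), 'tool_pos': array([0.19870934, 0.565787  , 0.20252576]), 'tcp_rot': array([ 0.69688524,  0.11817393,  0.69720729, -0.11953191]), 'wrist_force': array([-0.70150538, -0.63929674,  0.63941261]), 'wrist_torque': array([-0.01227233, -0.03073336, -0.04732517]), 'gripper_width': 0.08538601932907375}
scene [[552.62, 0.0, 319.15], [0.0, 552.62, 239.06], [0.0, 0.0, 1.0]] [[-0.2917, 0.8041, -0.518, 1.1686], [0.9564, 0.2528, -0.1461, 0.0895], [0.0134, -0.538, -0.8428, 1.0847], [0.0, 0.0, 0.0, 1.0]]
top [[477.7, 0.0, 319.65], [0.0, 477.7, 239.22], [0.0, 0.0, 1.0]] [[-0.0287, -0.9975, 0.0647, 0.5124], [-0.9993, 0.0301, 0.0209, -0.0927], [-0.0227, -0.0641, -0.9977, 0.9194], [0.0, 0.0, 0.0, 1.0]]
wrist [[371.65, 0.0, 321.24], [0.0, 371.65, 236.62], [0.0, 0.0, 1.0]] [[0.3307, 0.9089, 0.2542, 0.1334], [0.9437, -0.3179, -0.091, 0.588], [-0.0019, 0.27, -0.9629, 0.3722], [0.0, 0.0, 0.0, 1.0]]
```

View pics/scene0.png

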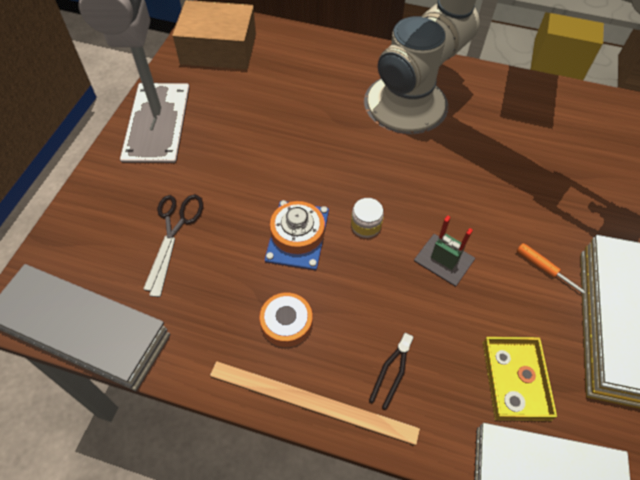

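View pics/top0.png

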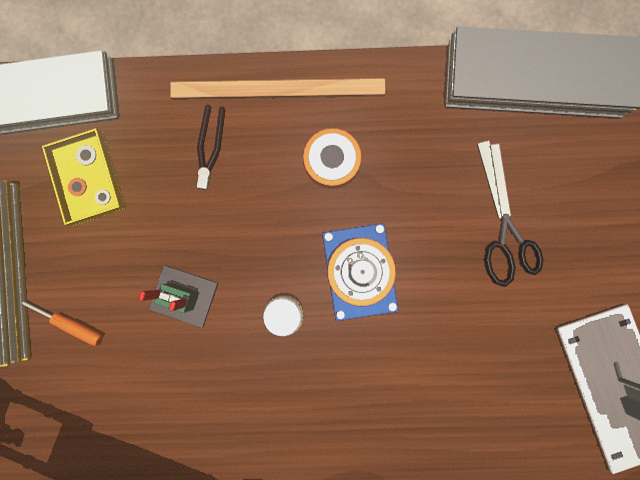

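View pics/wrist0.png

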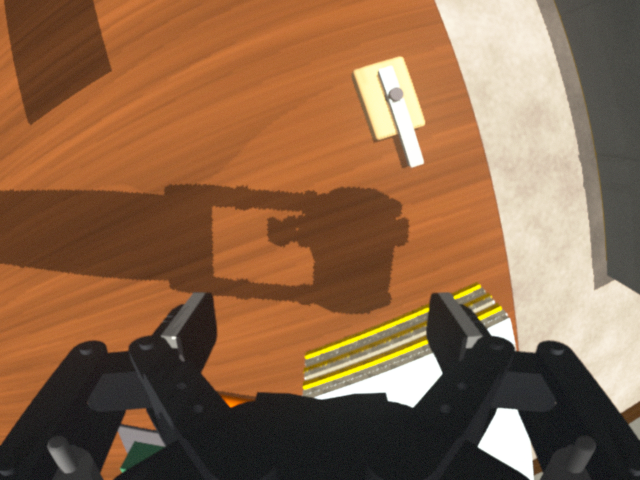

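```bash
python3 - <<'E'
import cv2,numpy as np
t=cv2.imread('pics/top0.png');s=cv2.imread('pics/scene0.png')
a=cv2.resize(t[225:325,315:410],None,fx=6,fy=6,interpolation=cv2.INTER_CUBIC)
cv2.imwrite('pics/a.png',a)
b=np.hstack([cv2.resize(t[255:335,135:225],(450,400),interpolation=cv2.INTER_CUBIC),cv2.resize(s[210:290,410:480],(350,400),interpolation=cv2.INTER_CUBIC)])
cv2.imwrite('pics/b.png',b)
cv2.imwrite('pics/c.png',cv2.resize(s[190:270,260:340],(600,600),interpolation=cv2.INTER_CUBIC))
E
```

```text
(no output)
```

View pics/a.png

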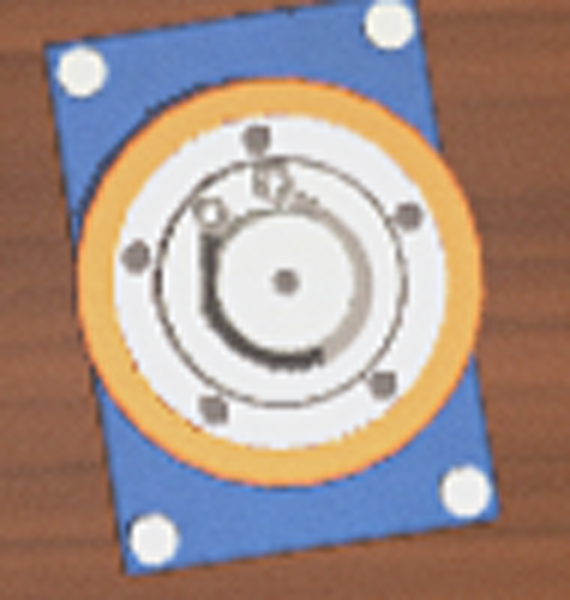

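View pics/b.png

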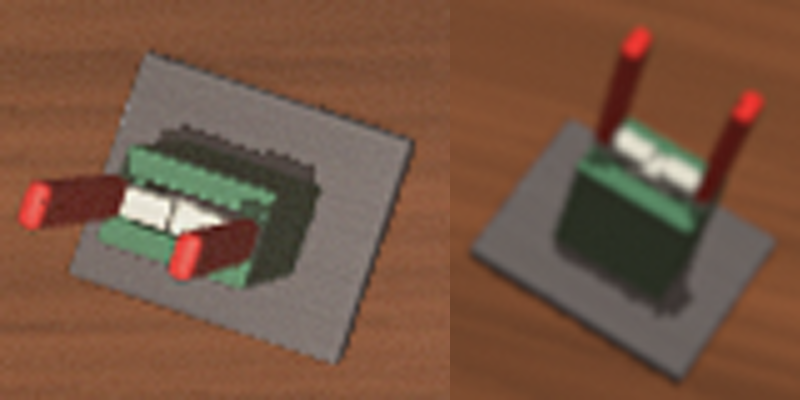

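View pics/c.png

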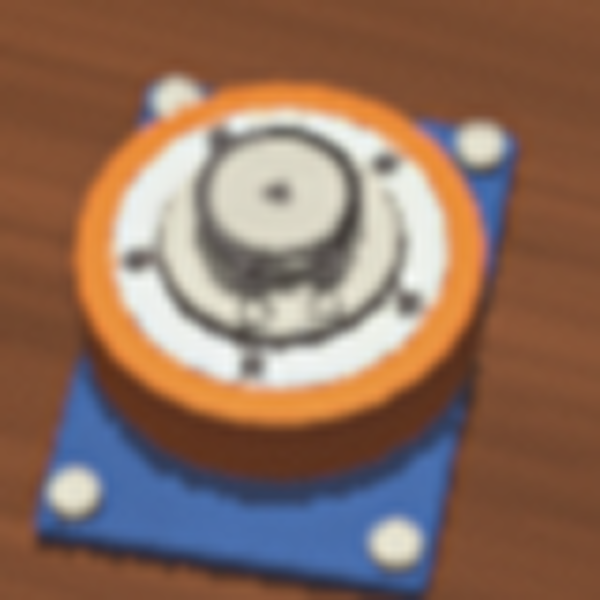

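```bash
cat > h.py <<'E'
from plant import bot, vision
import cv2,numpy as np
from scipy.spatial.transform import Rotation as R
def ray(n,uv,m=None):
    m=m or vision.camera_model(n);K=np.array(m["camera_matrix"]);T=np.array(m["T"])
    x=(np.asarray(uv,float)-K[:2,2])/K[0,0]
    if n=="wrist":
        r=np.linalg.norm(x);d=np.r_[x/r*np.sin(r),np.cos(r)]
    else: d=np.r_[x,1]
    d=T[:3,:3]@d
    return T[:3,3],d/np.linalg.norm(d)
def onz(n,uv,z,m=None):
    o,d=ray(n,uv,m);return o+d*(z-o[2])/d[2]
def tri(rs):
    A=0;b=0
    for o,d in rs:
        P=np.eye(3)-np.outer(d,d);A=A+P;b=b+P@o
    return np.linalg.solve(A,b)
def blobs(mask,amin=5):
    n,l,s,c=cv2.connectedComponentsWithStats(mask.astype(np.uint8))
    return [(s[i,4],c[i]) for i in range(1,n) if s[i,4]>=amin]
def tool():
    s=bot.read_state();q=s["tcp_rot"];M=R.from_quat([q[1],q[2],q[3],q[0]]).as_matrix()
    return s,s["tool_pos"],M
E
python3 - <<'E'
from h import *
t=cv2.imread('pics/top0.png').astype(int);s=cv2.imread('pics/scene0.png').astype(int)
def red(p): return (p[...,2]>170)&(p[...,1]<80)&(p[...,0]<80)
bt=[b for b in blobs(red(t),8)];bs=[b for b in blobs(red(s),8)]
print(bt,bs)
for n,B in (("top",bt),("scene",bs)):
    for a,c in B: print(n,a,c,onz(n,c,.1465).round(4))
# gear: eyes, axle
for uv,z in [((350,260.8),.080),((360.3,255.5),.080),((362.7,271.8),.0825)]: print(onz("top",uv,z).round(4))
# scene: nose top hole (275,192)/7.5+(260,190)
print("sc axle",onz("scene",(260+275/7.5,190+192/7.5),.0825).round(4))
print("sc eyes",onz("scene",(260+254/7.5,190+312/7.5),.08).round(4),onz("scene",(260+322/7.5,190+306/7.5),.08).round(4))
d=np.load('top0.npy');print(d[272,362],d[296,142])
# tyre
for n,p in(("top",t),("scene",s)):
    pass
E
```

```text
[(np.int32(17), array([140.23529412, 296.29411765])), (np.int32(18), array([170.66666667, 306.        ]))] [(np.int32(21), array([447.        , 217.76190476])), (np.int32(21), array([469.0952381 , 230.52380952]))]
top 17 [140.23529412 296.29411765] [0.4785 0.2173 0.1465]
top 18 [170.66666667 306.        ] [0.4615 0.1677 0.1465]
scene 21 [447.         217.76190476] [0.4624 0.1644 0.1465]
scene 21 [469.0952381  230.52380952] [0.4804 0.2131 0.1465]
[ 0.5273 -0.1272  0.08  ]
[ 0.5361 -0.1456  0.08  ]
[ 0.5075 -0.1486  0.0825]
sc axle [ 0.5088 -0.1496  0.0825]
sc eyes [ 0.5492 -0.1428  0.08  ] [ 0.5413 -0.1246  0.08  ]
0.83213425 0.7744546
```

```bash
python3 - <<'E'
from h import *
s,p,M=tool();print(M.round(3))
yaw=np.degrees(np.arctan2(M[1,1],M[0,1]));print("yaw y",yaw)
m=vision.camera_model("wrist");T=np.array(m["T"])
print("cam in tool",(M.T@(T[:3,3]-p)).round(4),(M.T@T[:3,2]).round(3), (M.T@T[:3,:3]).round(3))
for t in ([.4707,.1906,.25],[.520,-.142,.20]): print(t,(M.T@(np.array(t)-p)*1000).round(0))
E
```

```text
[[-0.001  0.331  0.943]
 [-0.001  0.943 -0.331]
 [-1.    -0.002 -0.   ]]
yaw y 70.64660559577955
cam in tool [-0.1695 -0.001  -0.069 ] [0.963 0.    0.27 ] [[ 0.    -0.27   0.963]
 [ 1.     0.001  0.   ]
 [-0.001  0.963  0.27 ]]
[0.4707, 0.1906, 0.25] [ -47. -264.  381.]
[0.52, -0.142, 0.2] [   4. -561.  538.]
```

Emit:
{"op": "jog_arm", "data": {
  "series": [
    {"gripper": -1, "xyz": [-47, -264, 381], "spin": 0},
    {"gripper": -1, "xyz": [-47, -264, 381], "spin": 0},
    {"gripper": -1, "xyz": [-47, -264, 381], "spin": 0},
    {"gripper": -1, "xyz": [-47, -264, 381], "spin": 0},
    {"gripper": -1, "xyz": [-47, -264, 381], "spin": 0},
    {"gripper": -1, "xyz": [-47, -264, 381], "spin": 0},
    {"gripper": -1, "xyz": [-47, -264, 381], "spin": 0},
    {"gripper": -1, "xyz": [-47, -264, 381], "spin": 0},
    {"gripper": -1, "xyz": [-47, -264, 381], "spin": 0},
    {"gripper": -1, "xyz": [-47, -264, 381], "spin": 0},
    {"gripper": -1, "xyz": [-47, -264, 381], "spin": 0},
    {"gripper": -1, "xyz": [-47, -264, 381], "spin": 0}
  ]
}}

```text
time: 1.35
tool_pos: [0.4705, 0.1912, 0.2503]
tcp_rot: [0.697, 0.119, 0.697, -0.119]
wrist_force: [-0.1, 0.4, -0.4]
gripper_width: 0.0851
```

```bash
cat > snap.py <<'E'
import sys,pickle
from h import *
n=sys.argv[1]
m=vision.camera_model("wrist");s,p,M=tool()
P,d=vision.snapshot("wrist");cv2.imwrite(f"pics/{n}.png",P);pickle.dump((m,s,p,M,d),open(n+".pkl","wb"))
print(s["time"],p.round(4),s["gripper_width"],s["wrist_force"].round(2),"dqmax",abs(s["dq"]).max().round(4))
E
python3 snap.py w1
```

```text
1.35 [0.4705 0.1912 0.2503] 0.08506685871048893 [-0.11  0.41 -0.41] dqmax 0.0304
```

View pics/w1.png

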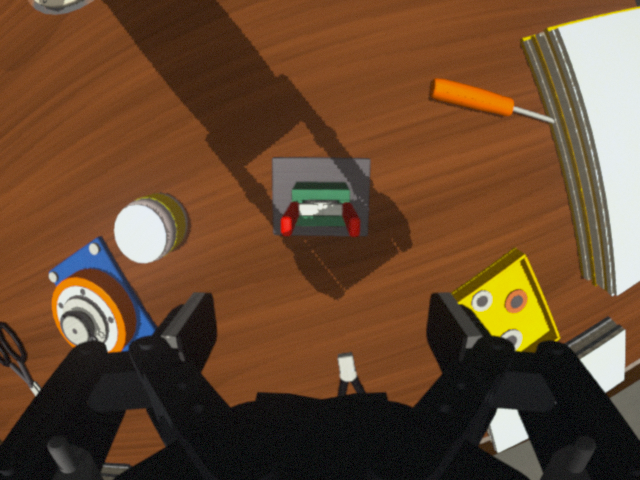

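Emit:
{"op": "jog_arm", "data": {
  "series": [
    {"gripper": -1, "xyz": [50, -298, 157], "spin": 0},
    {"gripper": -1, "xyz": [50, -298, 157], "spin": 0},
    {"gripper": -1, "xyz": [50, -298, 157], "spin": 0},
    {"gripper": -1, "xyz": [50, -298, 157], "spin": 0},
    {"gripper": -1, "xyz": [50, -298, 157], "spin": 0},
    {"gripper": -1, "xyz": [50, -298, 157], "spin": 0},
    {"gripper": -1, "xyz": [50, -298, 157], "spin": 0},
    {"gripper": -1, "xyz": [50, -298, 157], "spin": 0},
    {"gripper": -1, "xyz": [50, -298, 157], "spin": 0},
    {"gripper": -1, "xyz": [50, -298, 157], "spin": 0}
  ]
}}

```text
time: 2.4
tool_pos: [0.5204, -0.1405, 0.201]
tcp_rot: [0.697, 0.118, 0.697, -0.118]
wrist_force: [-0.8, 0.1, -0.9]
gripper_width: 0.0858
```

```bash
python3 snap.py w2
```

```text
2.4 [ 0.5204 -0.1405  0.201 ] 0.08575263145503052 [-0.79  0.13 -0.95] dqmax 0.0078
```

View pics/w2.png

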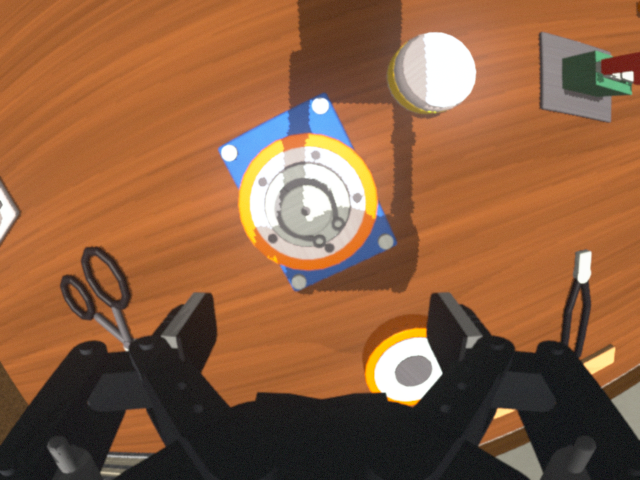

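```bash
python3 - <<'E'
import cv2,numpy as np
a=cv2.imread('pics/w2.png')[140:280,240:380]
b=cv2.imread('pics/w1.png')[170:250,270:380]
cv2.imwrite('pics/d.png',np.hstack([cv2.resize(a,(560,560),interpolation=cv2.INTER_CUBIC)]))
cv2.imwrite('pics/e.png',cv2.resize(b,(770,560),interpolation=cv2.INTER_CUBIC))
E
```

```text
(no output)
```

View pics/d.png

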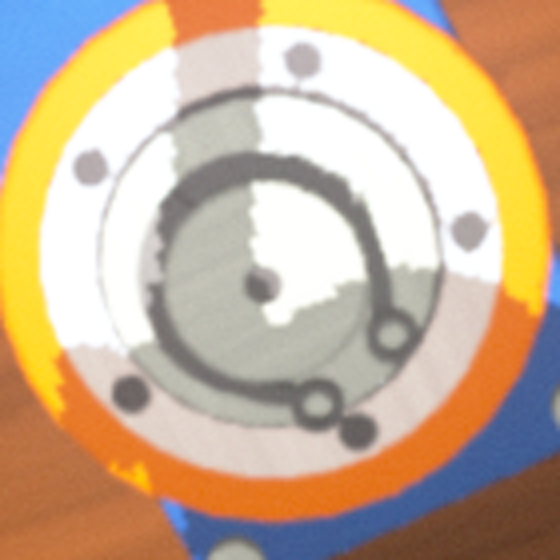

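View pics/e.png

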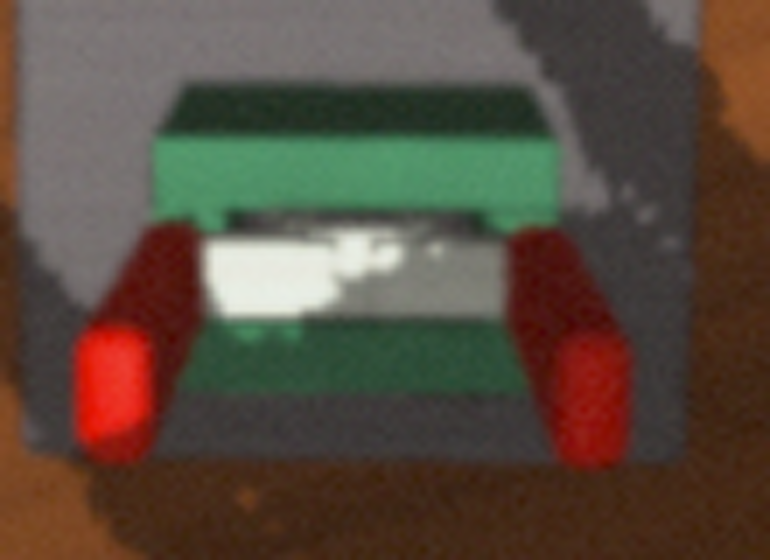

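```bash
python3 - <<'E'
from h import *
import pickle
m,s,p,M,d=pickle.load(open('w1.pkl','rb'))
A=onz("wrist",(285.7,224.6),.1465,m);B=onz("wrist",(354.3,226.5),.1465,m)
print("handles",A.round(4),B.round(4),np.linalg.norm(A-B),"mid",((A+B)/2).round(4),np.degrees(np.arctan2(*(B-A)[1::-1])))
print("mid in tool",(M.T@((A+B)/2-p)*1000).round(1), "ang in tool",np.degrees(np.arctan2(*(M.T@(B-A))[[2,1]])))
# rim corners: near/far rim of holder top (green) z=.07
for c in [(155,135),(557,135),(557,222),(155,225),(183,388),(533,390)]:
    print("rim",onz("wrist",(c[0]/7-.43+270,c[1]/7-.43+170),.07,m).round(4))
m,s,p,M,d=pickle.load(open('w2.pkl','rb'))
E1=onz("wrist",(337.6,222.9),.080,m);E2=onz("wrist",(319.1,240.1),.080,m)
a=onz("wrist",(305.1,210.9),.0825,m);w=onz("wrist",(307.2,204),.062,m)
print("eyes",E1.round(4),E2.round(4),np.linalg.norm(E1-E2),"axle",a.round(4),"washer",w.round(4))
mid=(E1+E2)/2;print("mid",mid.round(4),np.linalg.norm((mid-a)[:2]),np.degrees(np.arctan2(*(mid-a)[1::-1])),"perp",np.degrees(np.arctan2(*(E1-E2)[1::-1])))
# triangulate with scene/top axle
print("tri axle",tri([ray("wrist",(305.1,210.9),m),ray("top",(362.3,271.4)),ray("scene",(260+275/7.5-.4,190+192/7.5-.4))]).round(4))
# w: eye in wrist vs scene
print(d[211,305])
E
```

```text
handles [0.4593 0.1655 0.1465] [0.478  0.2142 0.1465] 0.05214661284482273 mid [0.4687 0.1899 0.1465] 69.03949069511658
mid in tool [103.8  -1.9  -1.1] ang in tool 1.5943582603713062
rim [0.4436 0.1699 0.07  ]
rim [0.4617 0.2214 0.07  ]
rim [0.4731 0.2176 0.07  ]
rim [0.4553 0.1656 0.07  ]
rim [0.4781 0.1613 0.07  ]
rim [0.4945 0.207  0.07  ]
eyes [ 0.5254 -0.1292  0.08  ] [ 0.5341 -0.148   0.08  ] 0.020727615269420283 axle [ 0.5071 -0.1503  0.0825] washer [ 0.5058 -0.1489  0.062 ]
mid [ 0.5298 -0.1386  0.08  ] 0.02551030946597508 27.259254378616667 perp 114.85596535344413
tri axle [ 0.5078 -0.1497  0.0822]
0.29465622
```

Emit:
{"op": "jog_arm", "data": {
  "series": [
    {"gripper": -1, "xyz": [0, 295, -157], "spin": 0},
    {"gripper": -1, "xyz": [0, 295, -157], "spin": 0},
    {"gripper": -1, "xyz": [0, 295, -157], "spin": 0},
    {"gripper": -1, "xyz": [0, 295, -157], "spin": 0},
    {"gripper": -1, "xyz": [0, 295, -157], "spin": 0},
    {"gripper": -1, "xyz": [0, 295, -157], "spin": 0},
    {"gripper": -1, "xyz": [0, 295, -157], "spin": 0},
    {"gripper": -1, "xyz": [0, 295, -157], "spin": 0},
    {"gripper": -1, "xyz": [40, 295, -157], "spin": 0},
    {"gripper": -1, "xyz": [75, 295, -157], "spin": 0},
    {"gripper": -1, "xyz": [103, 295, -157], "spin": 0},
    {"gripper": -1, "xyz": [103, 295, -157], "spin": 0}
  ]
}}

```text
time: 3.65
tool_pos: [0.4669, 0.1874, 0.0933]
tcp_rot: [0.695, 0.117, 0.7, -0.12]
wrist_force: [-0.5, -0.6, -0.4]
gripper_width: 0.0855
```

```bash
python3 snap.py w3
```

```text
3.65 [0.4669 0.1874 0.0933] 0.08554214146071491 [-0.52 -0.64 -0.36] dqmax 0.0923
```

View pics/w3.png

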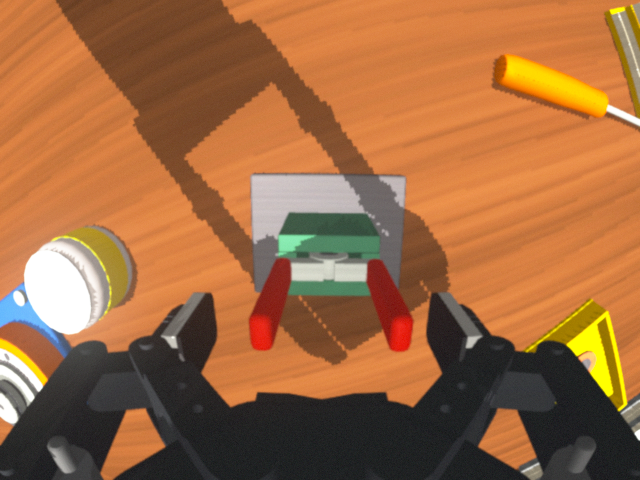

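Emit:
{"op": "jog_arm", "data": {
  "series": [
    {"gripper": -0.5, "xyz": [0, 0, 0], "spin": 0},
    {"gripper": -0.5, "xyz": [0, 0, 0], "spin": 0},
    {"gripper": -0.5, "xyz": [0, 0, 0], "spin": 0},
    {"gripper": -0.4, "xyz": [0, 0, 0], "spin": 0},
    {"gripper": -0.4, "xyz": [0, 0, 0], "spin": 0}
  ]
}}

```text
time: 4.2
tool_pos: [0.471, 0.1885, 0.1]
tcp_rot: [0.698, 0.12, 0.696, -0.118]
wrist_force: [0.5, 1.7, 4.9]
gripper_width: 0.0597
```

```bash
python3 snap.py w4
```

```text
4.2 [0.471  0.1885 0.1   ] 0.05965801392609755 [0.48 1.7  4.92] dqmax 0.0009
```

View pics/w4.png

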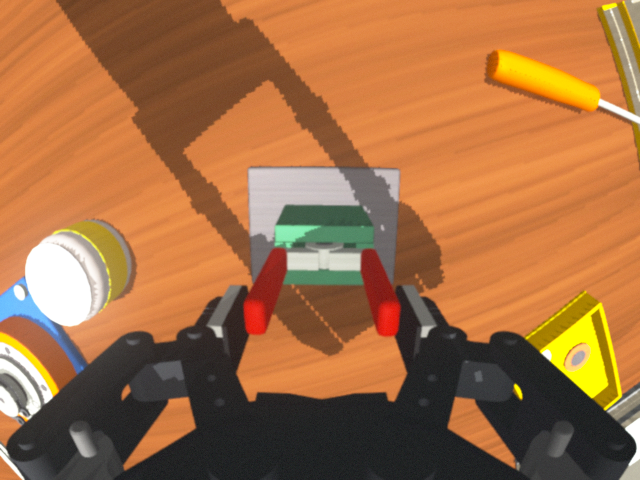

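```bash
python3 - <<'E'
from h import *
import pickle
m,s,p,M,d=pickle.load(open('w4.pkl','rb'))
P=cv2.imread('pics/w4.png')
b=P[200:360,200:440];cv2.imwrite('pics/f.png',cv2.resize(b,(792,528),interpolation=cv2.INTER_CUBIC))
for uv in [(257,318),(386,318)]:
    print((M.T@(onz("wrist",uv,.1465,m)-p)*1000).round(1))
E
```

```text
[-46.5 -25.1  -2.7]
[-46.4  23.5  -2.7]
```

View pics/f.png

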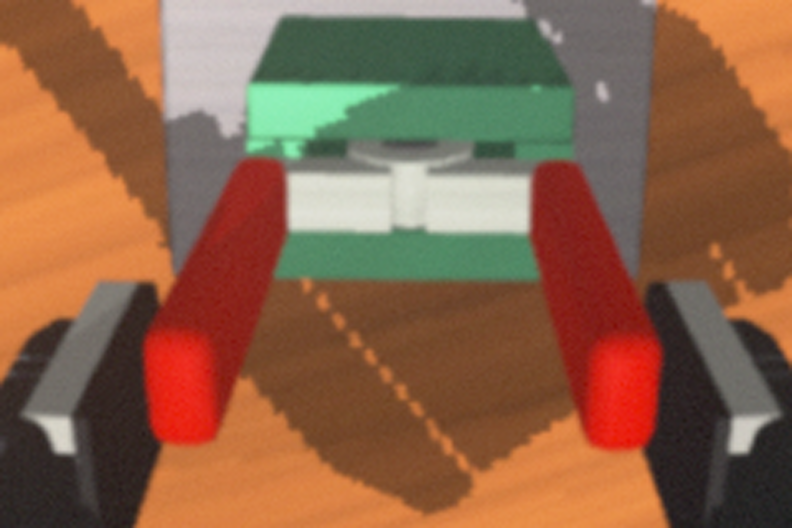

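Emit:
{"op": "jog_arm", "data": {
  "series": [
    {"gripper": -0.47, "xyz": [0, 0, -2.5], "spin": 0},
    {"gripper": -0.4, "xyz": [0, 0, -2.5], "spin": 0},
    {"gripper": -0.36, "xyz": [0, 0, -2.5], "spin": 0},
    {"gripper": -0.36, "xyz": [0, 0, -2.5], "spin": 0},
    {"gripper": -0.36, "xyz": [-10, 0, -2.5], "spin": 0},
    {"gripper": -0.36, "xyz": [-25, 0, -2.5], "spin": 0},
    {"gripper": -0.36, "xyz": [-45, 0, -2.5], "spin": 0},
    {"gripper": -0.36, "xyz": [-70, 0, -2.5], "spin": 0},
    {"gripper": -0.36, "xyz": [-95, 0, -2.5], "spin": 0},
    {"gripper": -0.36, "xyz": [-105, 0, -2.5], "spin": 0},
    {"gripper": -0.36, "xyz": [-105, 0, -2.5], "spin": 0},
    {"gripper": -0.36, "xyz": [-105, 0, -2.5], "spin": 0}
  ]
}}

```text
time: 5.45
tool_pos: [0.4672, 0.1886, 0.2017]
tcp_rot: [0.697, 0.119, 0.697, -0.119]
wrist_force: [1.0, -0.0, -2.6]
gripper_width: 0.0582
```

```bash
python3 snap.py w5; python3 - <<'E'
from h import *
for n in("scene","top"):
    P,d=vision.snapshot(n);cv2.imwrite(f"pics/{n}5.png",P)
P=cv2.imread("pics/scene5.png");cv2.imwrite("pics/g.png",cv2.resize(P[100:290,380:570],(600,600),interpolation=cv2.INTER_CUBIC))
E
```

```text
5.45 [0.4672 0.1886 0.2017] 0.058206242308997985 [ 0.96 -0.04 -2.6 ] dqmax 0.0255
```

View pics/w5.png

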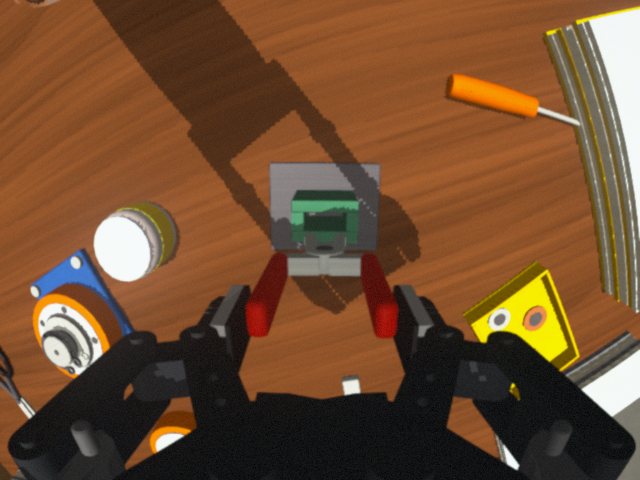

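View pics/g.png

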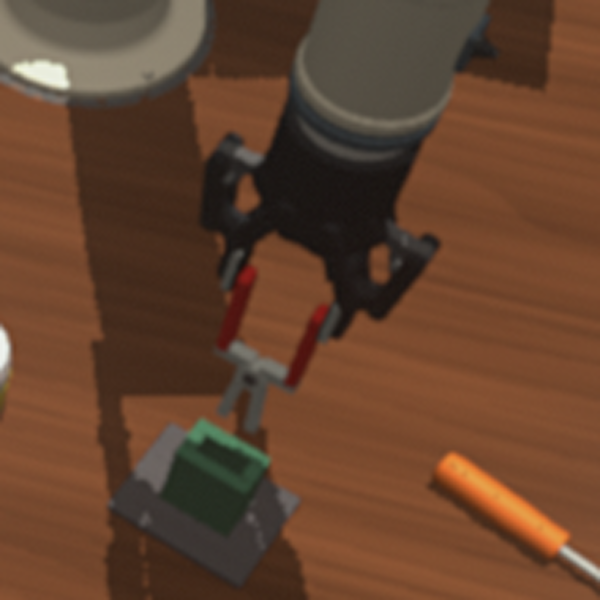

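```bash
python3 - <<'E'
from h import *
P=cv2.imread("pics/w5.png");cv2.imwrite("pics/g1.png",cv2.resize(P[180:340,230:420],(760,640)[:2],interpolation=cv2.INTER_CUBIC)[:600])
P=cv2.imread("pics/top5.png");cv2.imwrite("pics/g2.png",cv2.resize(P[220:340,110:270],(800,600),interpolation=cv2.INTER_CUBIC))
E
```

```text
(no output)
```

View pics/g1.png

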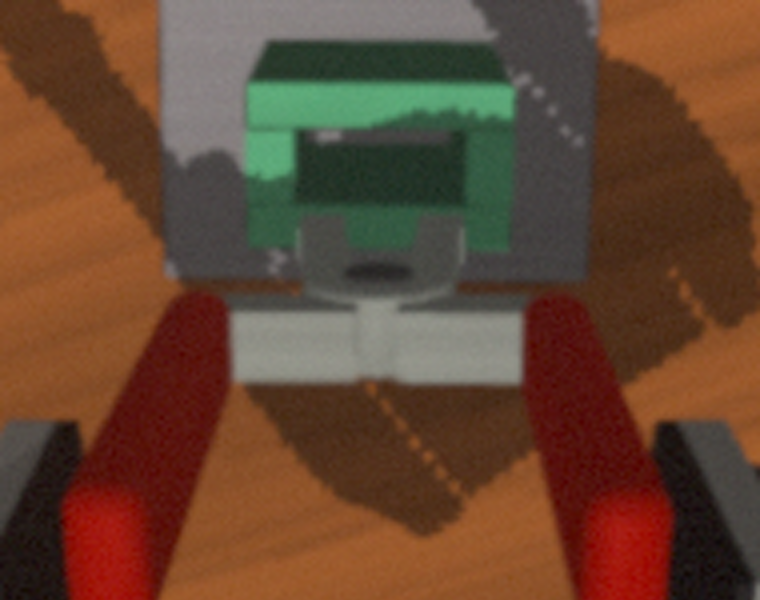

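View pics/g2.png

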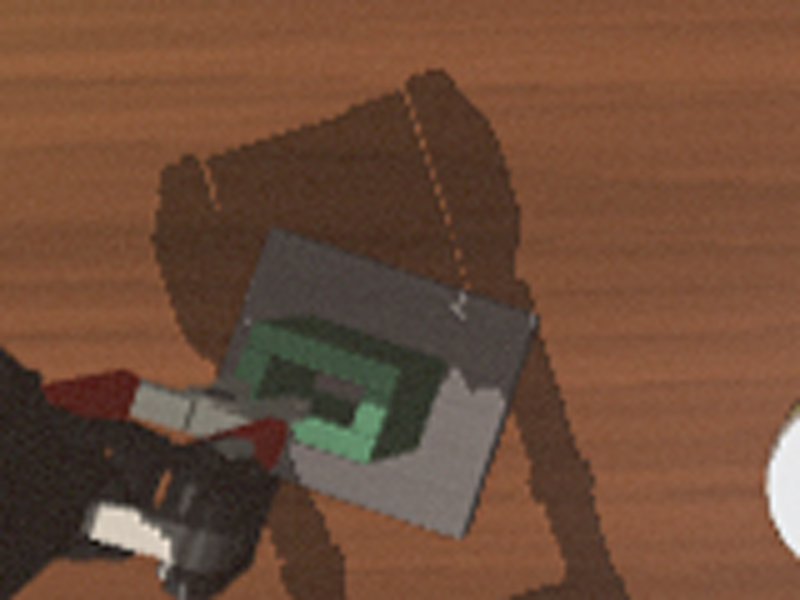

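```bash
python3 - <<'E'
from h import *
import pickle
m,s,p,M,d=pickle.load(open('w5.pkl','rb'))
s2,p2,M2=tool();print("now",p2.round(4),np.degrees(np.arctan2(M2[1,1],M2[0,1])),"tilt",M2[2].round(4))
# rays in tool frame intersect tool x = h
def ont(uv,h):
    o,dd=ray("wrist",uv,m);o=M.T@(o-p);dd=M.T@dd;return (o+dd*(h-o[0])/dd[0])*1000
for c in [(298,215),(463,215),(345,215),(415,215)]:
    print("shoulder",ont((230+c[0]/4-.4,180+c[1]/4-.4),.087).round(1))
for c in [(358,310),(396,310)]: print("pivot arm",ont((230+c[0]/4-.4,180+c[1]/4-.4),.0355).round(1))
for c in [(105,540),(628,540)]: print("handle",ont((230+c[0]/4-.4,180+c[1]/4-.4),-.0465).round(1))
for c in [(247,82),(514,82),(514,250),(247,250)]: print("rim",onz("wrist",(230+c[0]/4-.4,180+c[1]/4-.4),.07,m).round(4))
rot=np.radians(116.5); 
E
```

```text
now [0.4669 0.1885 0.2009] 70.64393216834036 tilt [-1.     -0.0018 -0.0023]
shoulder [ 87.  -13.2   0.5]
shoulder [87.  16.3  0.4]
shoulder [87.  -4.8  0.5]
shoulder [87.   7.7  0.4]
pivot arm [35.5 -2.2  0.8]
pivot arm [35.5  3.3  0.8]
handle [-46.5 -25.5  -4.2]
handle [-46.5  23.6  -4.2]
rim [0.4437 0.1696 0.07  ]
rim [0.4618 0.2216 0.07  ]
rim [0.4962 0.2104 0.07  ]
rim [0.4775 0.157  0.07  ]
```

Emit:
{"op": "jog_arm", "data": {
  "series": [
    {"gripper": -0.36, "xyz": [0, -15, 8], "spin": -4},
    {"gripper": -0.36, "xyz": [0, -45, 26], "spin": -9},
    {"gripper": -0.36, "xyz": [0, -80, 46], "spin": -14},
    {"gripper": -0.36, "xyz": [0, -115, 66], "spin": -19},
    {"gripper": -0.36, "xyz": [0, -150, 86], "spin": -24},
    {"gripper": -0.36, "xyz": [0, -185, 106], "spin": -29},
    {"gripper": -0.36, "xyz": [0, -220, 126], "spin": -34},
    {"gripper": -0.36, "xyz": [0, -250, 143], "spin": -39},
    {"gripper": -0.36, "xyz": [0, -275, 157], "spin": -43},
    {"gripper": -0.36, "xyz": [0, -288, 164], "spin": -46},
    {"gripper": -0.36, "xyz": [8, -291, 166], "spin": -46},
    {"gripper": -0.36, "xyz": [18, -291, 166], "spin": -46}
  ]
}}

```text
time: 6.8
tool_pos: [0.5275, -0.1409, 0.1834]
tcp_rot: [0.688, -0.162, 0.688, 0.162]
wrist_force: [-0.1, 1.3, -2.9]
gripper_width: 0.058
```

Emit:
{"op": "jog_arm", "data": {
  "series": [
    {"gripper": -0.36, "xyz": [0, 0, 0], "spin": 0},
    {"gripper": -0.36, "xyz": [0, 0, 0], "spin": 0},
    {"gripper": -0.36, "xyz": [0, 0, 0], "spin": 0}
  ]
}}

```text
time: 7.1
tool_pos: [0.5277, -0.14, 0.185]
tcp_rot: [0.688, -0.163, 0.688, 0.163]
wrist_force: [0.0, -0.6, -2.4]
gripper_width: 0.0583
```

```bash
python3 snap.py w6;  python3 - <<'E'
from h import *
P=cv2.imread("pics/w6.png");cv2.imwrite("pics/h1.png",cv2.resize(P[180:320,240:420],(770,600),interpolation=cv2.INTER_CUBIC))
E
```

```text
7.1 [ 0.5277 -0.14    0.185 ] 0.05831206512308684 [ 0.04 -0.57 -2.42] dqmax 0.0108
```

View pics/w6.png

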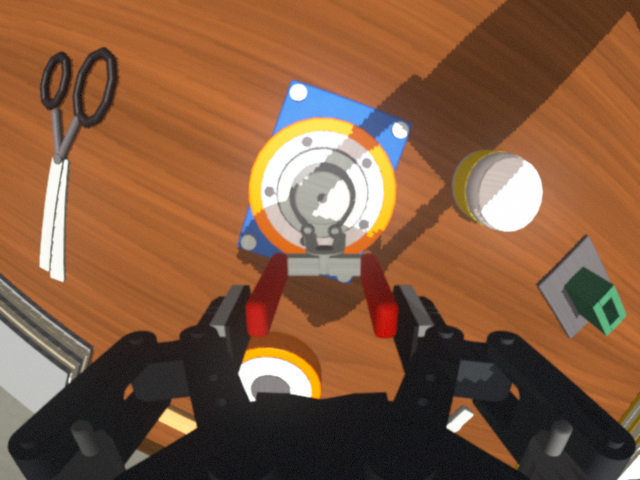

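View pics/h1.png

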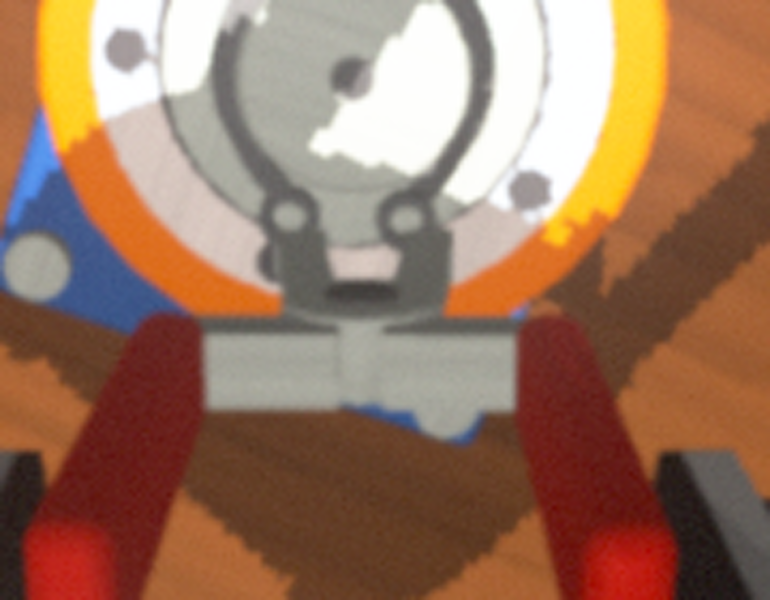

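```bash
cat > meas.py <<'E'
from h import *
import pickle
def load(n):
    global m,s,p,M
    m,s,p,M,d=pickle.load(open(n+'.pkl','rb'))
def ont(uv,h):
    o,dd=ray("wrist",uv,m);o=M.T@(o-p);dd=M.T@dd;return (o+dd*(h-o[0])/dd[0])*1000
def onzt(uv,z):
    return M.T@(onz("wrist",uv,z,m)-p)*1000
E
python3 - <<'E'
import meas;from meas import *
meas.load('w6')
f=lambda c:(240+c[0]/4.278-.4,180+c[1]/4.286-.4)
for c in [(282,237),(327,237),(400,237),(450,237)]: print("sh",ont(f(c),.087).round(1))
for c in [(290,217),(406,217),(348,217)]: print("eye",onzt(f(c),.080).round(1))
print("axle",onzt(f((350,77)),.0825).round(1)); print(meas.M.round(4))
for c in [(65,555),(632,555)]: print("handle",ont(f(c),-.0465).round(1))
for c in [(342,325),(378,325)]: print("arm",ont(f(c),.0355).round(1))
E
```

```text
sh [ 87.  -11.5   1.1]
sh [87.  -3.9  1.1]
sh [87.   8.3  1.1]
sh [87.  16.7  1.1]
eye [105.  -10.8   2.4]
eye [105.    9.9   2.3]
eye [105.   -0.4   2.3]
axle [ 1.024e+02 -1.000e-01 -2.330e+01]
[[ 4.000e-04 -4.493e-01  8.934e-01]
 [-0.000e+00  8.934e-01  4.493e-01]
 [-1.000e+00 -2.000e-04  3.000e-04]]
handle [-46.5 -24.9  -6.9]
handle [-46.5  24.6  -7. ]
arm [35.5 -1.1 -0.7]
arm [35.5  3.8 -0.7]
```

```bash
python3 - <<'E'
import meas;from meas import *
for n,x0,y0,x1,y1 in (('w4',225,220,410,350),('w6',225,220,410,350)):
    P=cv2.imread(f'pics/{n}.png')[y0:y1,x0:x1]
    cv2.imwrite(f'pics/i_{n}.png',cv2.resize(P,None,fx=4,fy=4,interpolation=cv2.INTER_CUBIC))
a=cv2.imread('pics/i_w4.png');b=cv2.imread('pics/i_w6.png')
cv2.imwrite('pics/i.png',cv2.resize(np.hstack([a[:,:370],b[:,:370]]),(740,520)))
E
```

```text
(no output)
```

View pics/i.png

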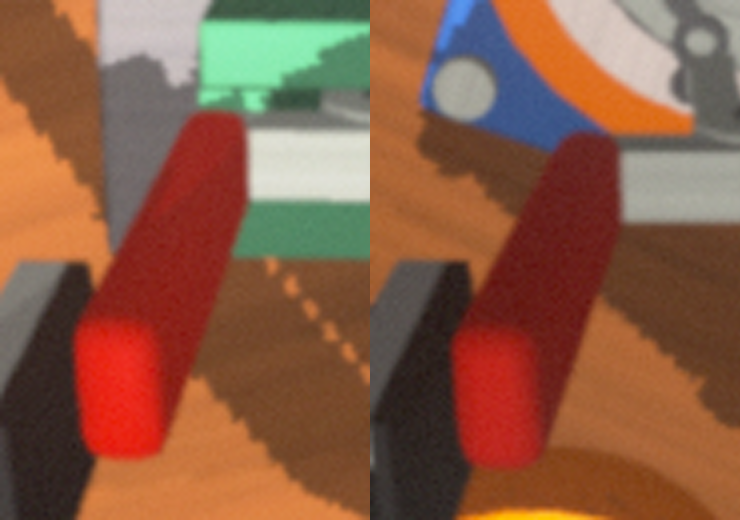

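Emit:
{"op": "jog_arm", "data": {
  "series": [
    {"gripper": -0.36, "xyz": [2, -2.8, -1.7], "spin": 0},
    {"gripper": -0.36, "xyz": [6, -2.8, -1.7], "spin": 0},
    {"gripper": -0.36, "xyz": [9, -2.8, -1.7], "spin": 0},
    {"gripper": -0.36, "xyz": [9, -2.8, -1.7], "spin": 0},
    {"gripper": -0.36, "xyz": [9, -2.8, -1.7], "spin": 0}
  ]
}}

```text
time: 7.65
tool_pos: [0.5273, -0.1441, 0.1754]
tcp_rot: [0.688, -0.163, 0.688, 0.163]
wrist_force: [-0.3, 0.9, -1.2]
gripper_width: 0.058
```

```bash
python3 snap.py w7;  python3 - <<'E'
from h import *
P=cv2.imread("pics/w7.png");cv2.imwrite("pics/h2.png",cv2.resize(P[180:280,270:380],(770,700),interpolation=cv2.INTER_CUBIC)[:600])
s,p,M=tool();print(p.round(4))
P,d=vision.snapshot("scene");cv2.imwrite("pics/scene7.png",P);cv2.imwrite("pics/h3.png",cv2.resize(P[150:270,230:350],(600,600),interpolation=cv2.INTER_CUBIC))
E
```

```text
7.65 [ 0.5273 -0.1441  0.1754] 0.05796892343934612 [-0.27  0.91 -1.23] dqmax 0.0062
[ 0.5274 -0.1441  0.1756]
```

View pics/h2.png

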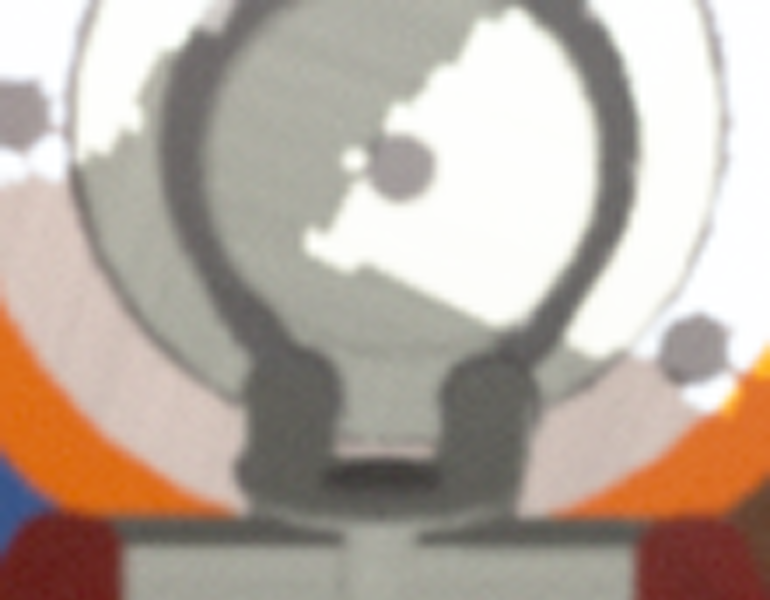

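View pics/h3.png

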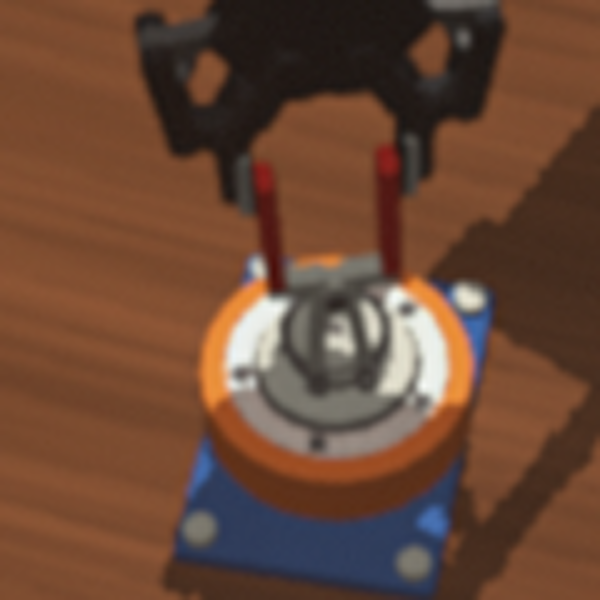

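```bash
python3 - <<'E'
import meas;from meas import *
meas.load('w7')
d=pickle.load(open('w7.pkl','rb'))[4]
print((d[222:250,300:352:2]*1000).round(0).astype(int))
E
```

```text
[[272 273 271 271 270 269 270 270 271 270 271 267 270 269 270 272 271 270
  270 271 269 270 270 270 275 277]
 [273 272 274 274 270 271 271 270 271 271 270 270 270 270 271 271 271 271
  270 271 270 270 269 271 276 276]
 [291 273 273 274 272 270 272 270 271 270 270 273 271 271 272 270 271 271
  271 271 270 271 272 276 278 277]
 [293 275 273 274 274 278 272 273 271 271 270 270 271 272 271   0 273 272
  271 270 271 271 276 277 276 276]
 [291 273 273 274 273 276 272 270 272 270 272 271 272 271 271 272 271 270
  271 271 271 272 277 278 278 276]
 [293 293 274 274 274 274 292 273 271 270 271 272 271 270 272 271 271 272
  272 270 270 278 278 276 278 293]
 [293 293 274 274 274 274 293 293 272 271 270 270 272 271 272 272 270 271
  270 292 293 276 278 277 277 292]
 [293 294 292 274 273 274 275 276 294 293 273 272 272 272 272 272 272 273
  292 293 292 278 277 277 276 293]
 [293 292 292 274 274 274 273 274 293 293 293 293 292 273 292 293 293 293
  278 277 274 276 277 278 293 293]
 [293 293 293 274 275 274 274 274 293 293 293 292 293 272 294 294 293 293
  277 275 275 276 278 278 294 292]
 [293 294 
[... 1252 characters left out ...]
02 303 239
  240 240 240 239 244 303 304 303]
 [304 303 303 237 237 237 237 237 237 305 303 305 304 303 303 304 236 236
  238 237 235 236 243 303 304 305]
 [306 304 303 234 234 234 233 234 223 223 224 223 222 223 223 224 223 234
  234 234 233 233 243 303 304 304]
 [305 304 304 231 230 231 220 220 221 217 218 217 218 218 218 217 221 220
  221 231 231 231 243 304 304 304]
 [303 304 304 229 218 219 218 218 216 215 215 215 215 216 216 215 215 218
  218 219 219 229 244 304 304 303]
 [306 303 304 231 216 216 218 216 213 215 214 212 213 213 213 212 212 216
  216 217 216 227 244 305 304 305]
 [305 304 303 214 214 213 213 213 213 211 210 210 211 212 210 211 212 215
  214 213 214 213 245 305 304 305]]
```

```bash
python3 - <<'E'
import meas;from meas import *
meas.load('w7')
d=pickle.load(open('w7.pkl','rb'))[4]*1000
for r in range(223,248):
    print(r,''.join('J' if 200<v<=266 else 'L' if 266<v<272.6 and r<232 and 0 else 'r' if 266<v<283 else '.' for v in d[r,296:354]))
E
```

```text
223 ....rrrrrrrrrrrrrrrrrrrrrrrrrrrrrrrrrrrrrrrrrrrrrrrrrrrrrr
224 .....rrrrrrrrrrrrrrrrrrrrrrrrrrrrrrrrrrrrrrrrrrrrrrrrrrrr.
225 ......rrrrrrrrrrrrrrrrrrrrrrrrrrrr.rrrrrrrrrrrrrrrrrrrrrr.
226 ......r.rrrrrrr.rrrrrrrrrrrrrrrrrrrrrrrrrrrrrrrrrrrrrrrr..
227 .......rrrrrrrrr..rrrrrrrrrrrrrrrrrrrrrrrrrrr.rrrrrrrr....
228 ........rrrrrrrr....rrrrrrrrrrrrrrrrrrrrrr...rrrrrrrrr....
229 .........rrrrrrrrrr.....rrrrrrrrrrrrrrr......rrrrrrrr.....
230 .........rrrrrrrrrrr.........rrr........rrrrrrrrrrrr......
231 .........rrrrrrrrrrr.........rrr........rrrrrrrrrrrr......
232 ..........rrrrrrrrrrr..................rrrrrrrrrrrr.......
233 .........rrrrrrrrrrrrr................rrrrrrrrrrrr........
234 .........JJJJJJJJJJJrr...............rrJJJJJJJJJJJr.......
235 .........JJJJJJJJJJJrrrr.............rrJJJJJJJJJJJr.......
236 ........rJJJJJJJJJJJrrrr.............rrJJJJJJJJJJJr.......
237 ........rJJJJJJJJJJJrrrr.............rJJJJJJJJJJJJr.......
238 ........rJJJJJ.JJJJJrrrr.............rJJJJJJJJJJJJr.......
239 .........JJJJJJJJJJJJr...............rJJJJJJJJJJJJr.......
240 .........JJJJJJJJJJJJr...............JJJJJJJJJJJJJr.......
241 .........JJJJJJJJJJJJr...............JJJJJJJJJJJJJr.......
242 .........JJJJJJJJJJJJ................JJJJJJJJJJJJJ........
243 .........JJJJJJJJJJJJ................JJJJJJJJJJJJJ........
244 .........JJJJJJJJJJJJJ..............JJJJJJJJJJJJJJ........
245 .........JJJJJJJJJJJJJJJJJJJJJJJJJJJJJJJJJJJJJJJJJ........
246 .........JJJJJJJJJJJJJJJJJJJJJJJJJJJJJJJJJJJJJJJJ.........
247 .........JJJJJJJJJJJJJJJJJJJJJJJJJJJJJJJJJJJJJJJJ.........
```

```bash
python3 - <<'E'
import meas;from meas import *
meas.load('w7')
print("TCP z",meas.p)
print("lug",[onzt((c,237),.080).round(1) for c in (311.5,339.7)])
print("sh",[ont((c,233.5),.087).round(1) for c in (310,340)])
for z in (.078,.08): print("axle",onzt((270+401/7-.43,180+163/7-.43),.0825).round(1))
K=371.65
for c,dd in (((325,237),275),((325,234),262.5)):
    o,r=ray("wrist",c,meas.m);q=o+r*(dd/1000)/ (r@np.array(meas.m["T"])[:3,2]);print("from depth",(meas.M.T@(q-meas.p)*1000).round(1))
E
```

```text
TCP z [ 0.52729307 -0.14406811  0.17544817]
lug [array([95.4, -7.4,  5. ]), array([95.5, 13.5,  5. ])]
sh [array([87. , -8.2,  0. ]), array([87. , 13.2,  0. ])]
axle [ 93.    3.8 -21.1]
axle [ 93.    3.8 -21.1]
from depth [95.2  2.6  4.9]
from depth [83.8  2.5 -0.5]
```

Emit:
{"op": "jog_arm", "data": {
  "series": [
    {"gripper": -0.36, "xyz": [0, 0.5, 1.4], "spin": 0},
    {"gripper": -0.36, "xyz": [2, 0.5, 1.4], "spin": 0},
    {"gripper": -0.36, "xyz": [4, 0.5, 1.4], "spin": 0},
    {"gripper": -0.36, "xyz": [5, 0.5, 1.4], "spin": 0},
    {"gripper": -0.36, "xyz": [6, 0.5, 1.4], "spin": 0},
    {"gripper": -0.36, "xyz": [7, 0.5, 1.4], "spin": 0},
    {"gripper": -0.36, "xyz": [7, 0.5, 1.4], "spin": 0},
    {"gripper": -0.36, "xyz": [7, 0.5, 1.4], "spin": 0}
  ]
}}

```text
time: 8.55
tool_pos: [0.5284, -0.143, 0.1687]
tcp_rot: [0.688, -0.163, 0.688, 0.163]
wrist_force: [-0.5, 0.1, -2.1]
gripper_width: 0.058
```

```bash
cat > mp.py <<'E'
import sys;import meas;from meas import *
n=sys.argv[1];meas.load(n)
d=pickle.load(open(n+'.pkl','rb'))[4]*1000
r0=int(sys.argv[2]) if len(sys.argv)>2 else 222
P=cv2.imread(f'pics/{n}.png');cv2.imwrite(f"pics/z_{n}.png",cv2.resize(P[r0-42:r0+43,270:380],(770,595),interpolation=cv2.INTER_CUBIC))
for r in range(r0,r0+26):
    print(r,''.join('J' if 200<v<=263 else chr(97+int((v-263)//1)) if 263<v<289 else '.' for v in d[r,296:354]))
E
python3 snap.py w8; python3 mp.py w8
```

```text
8.55 [ 0.5284 -0.143   0.1687] 0.05798089840064819 [-0.48  0.13 -2.11] dqmax 0.0011
222 vvubbcccbbJaabaJa.JJaaaba.aaJbJJaabaJaaJbbaaaJbabaabggffhf
223 vwvcddecdcbbaabaaabJaJaJaaJbacJaaJaaabbJaabaaaaabJbhhgfhhf
224 vvwxcccccbeaacbabaaababbbaJaJbbbacabaaJJaJbaabaaJbggighffe
225 wuwwxcddcdefihaabcbbJbaababbbaaaacbacJbabaJaababchhhhhggfw
226 wvvvwddcedcdfewabcJabbabbcccabcabbaJbbdbccabbabhhigghghfww
227 vwxwvvcdddddddgwwbbbbabbccbaadabbaaabbbbababbbigghghigedvx
228 vwvwwwxddedeedexvxxcdbccbabbabbba.acbbcacccxxhihhghgggxyww
229 wvwvxwweddeedeeggixyvdbbcbbbbabbbdabaabdwwxzxggihhgigxxwww
230 xywwxxxxecfegefeeegxxwxwxxcdcbcbdddcxwxxwggggfhhhhhfwxxxww
231 vwwwwywyeeeefeeefefxwxxxwxccdbcbdbccxxx.vgiggghhijhgxxxvxw
232 wxxxzxxxyeeefdefeedghxxyyxwxyxxxxxxyxxxhhfeeedfehjfxwxxxxy
233 xxyxywyxgeeddeffdfeefxzyxyxxwxxwxxyvwxhgdeeedeeffgywxywxxw
234 .wwxxxxyeJaaaJJbJaaJefxywxxzyxyxyyyyyheaaaaaJJaJaawzxxyyxy
235 ....yyyweJJJJJJJJJJJfeyyxyxxxyxyxxxzyffJJJJJJJJJJJfxyxyxy.
236 .....yzxfJJJJJJJJJJJfg.zyyxzyyyyyxyyxefJJJJJJJJJJJgyxyyx..
237 .......ffJJJJJJJJJJJgfxzyzyxyxyyzyx..eJJJJJJJJJJJJfyyz....
238 .......feJJJJJJJJJJJffzzyyzzzzy.yyyzyfJJJJJJJJJJJJf.......
239 ........fJJJJJJJJJJJJgy.zyyzzyyxxyzyzgJJJJJJJJJJJJf.......
240 ........fJJJJJJJJJJJJzyzyy.y.zyy.zyyyJJJJJJJJJ.JJJg.......
241 ........gJJJJJJJJJJJJzyzz..zyy.zyz.zyJJJJJJJJJJJJJg.......
242 .........JJJJJJJJJJJJyz.z.zyz..zyzz..JJJJJJJJJJJJJh.......
243 .........JJJJJJJJJJJJ...yzz.zzzzzzz.zJJJJJJJJJJJJJ........
244 .........JJJJJJJJJJJJJ..............JJJJJJJJJJJJJJ........
245 .........JJJJJJJJ.JJJJJJJJJJJJJJJJJJJJJJJJJJJJJJJJ........
246 .........JJJJJJJJJJJJJJJJJJJJJJJJJJJJJJJJJJJJJJJJ.........
247 .........JJJJJJJJJJJJJJJJJJJJJJJJJJJJJJJJJJJJJJJJ.........
```

View pics/z_w8.png

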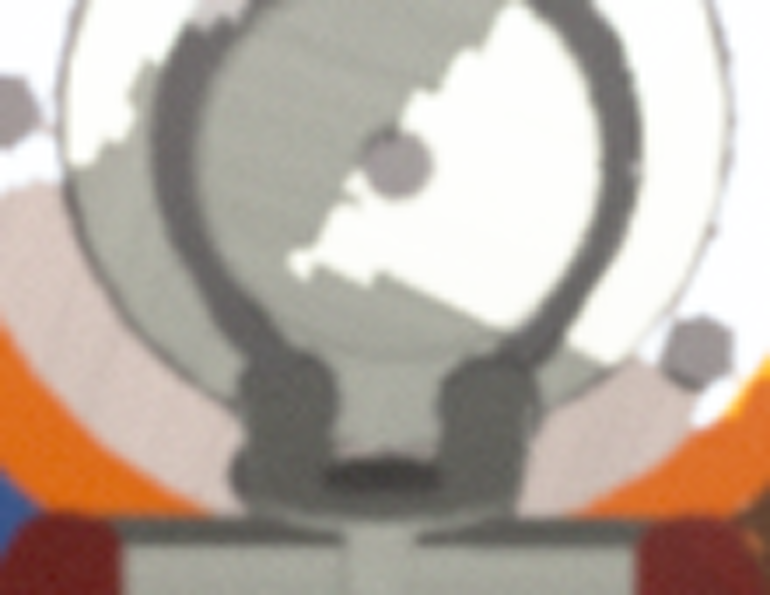

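Emit:
{"op": "jog_arm", "data": {
  "series": [
    {"gripper": -0.36, "xyz": [1, 0, 0], "spin": 0},
    {"gripper": -0.36, "xyz": [2, 0, 0], "spin": 0},
    {"gripper": -0.36, "xyz": [2.5, 0, 0], "spin": 0},
    {"gripper": -0.36, "xyz": [3, 0, 0], "spin": 0},
    {"gripper": -0.36, "xyz": [3, 0, 0], "spin": 0}
  ]
}}

```text
time: 9.1
tool_pos: [0.5285, -0.143, 0.1658]
tcp_rot: [0.688, -0.163, 0.688, 0.163]
wrist_force: [-0.7, -0.1, -1.1]
gripper_width: 0.0584
```

```bash
python3 snap.py w9; python3 mp.py w9
```

```text
9.1 [ 0.5285 -0.143   0.1658] 0.05840588950451492 [-0.7  -0.05 -1.1 ] dqmax 0.0026
222 rJaJJJJaJJJJJJJJJJJJJJJJJJJJJJJJJJJJJJJJJJJJJJJJJ.JJJecded
223 sssaJaaJaJJJJJJJJJJJJJJJJJJJJJJJJJJJJJJJJJJJJJJJJJJJeddccc
224 tstaacabaaJJJJJJJJJJJJJJJJJJJJJJJJJJJJJJJJJJJJJJJJJedeeece
225 ssssbbabbabaJJJJJJJJJJJJJJJJJJJJJJJJJJJJJJJJJJJJJJdfeeeedb
226 ststuabJabbbefJJJJJJJJJJJJJJJJJJJJJJJJJJJJJJJJJJJfgeefeeet
227 svtstaababacbctJJJJJJJJaJJJJJJJJJJJJJJJJJJJJJJJeegegdfeeas
228 sutustacbbbbcacstJJJJJJJJJJJJJJJJJJJJJJJJJJJJJdefeefeecctu
229 uustvuvbbbcbbcbtsutJJJJJJJJJJJJJJJJJJJJJJJuutgffeefffcttuu
230 uustuuubcbbcdbdceefvtJJJJJJJJJJJJJJJJaJJtttgfegffffeettutu
231 tuuuuutcbacdcbbeceftubJaJJJJJJJJJJJJJJaautsfefffgfedduvttu
232 ttuutuuvddcd.bdbcccfvwvtttubaaaJaJcuuuuue.ecdddegefduvtvtu
233 vvvuuvuvubcaccbcbccdgvutuwvtuuvuvtustvvfbdbccccccgeuvvuttv
234 uvuuuuvvdbJaJJJaJabacfuuvuvwuvtuvvtvuvfJaabaaJaaaavuuvvuvu
235 .vvvvuvudJJJJJJJJJJJdftvtvvuvuvwtwuuwecJJJJJJJJJJJduwvvvuv
236 ....vvvveJJJJJJJJJJJdbuvvuuvvvuwtuvtwedJJJJJJJJJJJdvvwuww.
237 ......wddJJJJJJJJJJJccuxwuuvwvtvvvuvudJJJJJJJJJJJJbvuuvv..
238 .......deJJJJJJJJJJJdduuvuvwwvvvvwvuudJJJJJJJJJJJJeevv....
239 .......deJJJJJJJJJJJJdwwvuvwvvwwwwvvveJJJJJJJJJJJJee......
240 ........dJJJJJJJJJJJJewvwvwxwxwxvuwwvJJJJJJJJJJJJJe.......
241 ........dJJJJJJJJJJJJdywxxvwvwwvvwvxvJJJJJJJJJJJJJd.......
242 ........fJJJJJJJJJJJJwwxwxvxxvxwwwvwuJJJJJJJJJJJJJe.......
243 .........JJJJJJJJJJJJxxvvxvwwwvxwxwwwJJJJJJJJJJJJJe.......
244 .........JJJJJJJJJJJJJ...xwxwvxwxwvxJJJJJJJJJJJJJJ........
245 .........JJJJJJJJJJJJJJJJJJJJJJJJJJJJJJJJJJJJJJJJJ........
246 .........JJJJJJJJJJJJJJJJJJJJJJJJJJJJJJJJJJJJJJJJ.........
247 .........JJJJJJJJJJJJJJJJJJJJJJJJJJJJJJJJJJJJJJJJ.........
```

Emit:
{"op": "jog_arm", "data": {
  "series": [
    {"gripper": -0.36, "xyz": [0.7, 0, 0], "spin": 0},
    {"gripper": -0.36, "xyz": [1.4, 0, 0], "spin": 0},
    {"gripper": -0.36, "xyz": [2, 0, 0], "spin": 0},
    {"gripper": -0.36, "xyz": [2, 0, 0], "spin": 0}
  ]
}}

```text
time: 9.55
tool_pos: [0.5287, -0.143, 0.1645]
tcp_rot: [0.688, -0.163, 0.688, 0.163]
wrist_force: [0.0, 0.9, 3.8]
gripper_width: 0.0583
```

```bash
python3 snap.py w10; python3 mp.py w10|sed -n 8,22p
```

```text
9.55 [ 0.5287 -0.143   0.1645] 0.058307082744113864 [0.04 0.9  3.8 ] dqmax 0.0018
229 sssssssbacaaabbbtssJJJJJJJJJJJJJJJJJJJJJJJJssffeeefeebssss
230 tttrssstbbabbbbdcfetrJJJJJJJJJJJJJJJJJJJssffedeffefecrrtus
231 rssqtstsbbbbbabcddfsrJJJJJJJJJJJJJJJJJJJssfdgfeeefefdusstt
232 sstsrtrstbbccdccbbcdssttuuJJJJJJJJJJJsttedcdececeffcstssst
233 tstttsutsdbcaccbbdcccttsstttusstuttttutecccbdccacferssttsr
234 tttststveJaJaJJJJaJJbftuttstttttutuutteJaJJJJaaJJJstssttst
235 .tttttutcJJJJJJJJJJJdctttsuvuutttutuugbJJJJJJJJJJJctuurtsu
236 z..uvuttcJJJJJJJJJJJdcttttvttstuutvstddJJJJJJJJJJJbutususs
237 .....tutdJJJJJJJJJJJeduuuutuvstuuuuuvdeJJJJJJJJJJJbuutuu..
238 .....zzueJJJJJJJJJJJdduuvvtuttvuuuuuucJJJJJJJJJJJJddvu....
239 ........dJJJJJJJJJJJJeuuvvvuuvtvvuuvveJJJJJJJJJJJJdd......
240 ........fJJJJJJJJJJJJdvuvtvwuvvvwvuuuJJJJJJJJJJJ.Jd.......
241 ........fJJJJJJJJJJJJeuvvuuvwuuvttuuwJJJJJJJJJJJJJd.......
242 ........fJJJJJJJJJJJJvuvvuxwuvuvvvuuwJJJJJJJJJJJJJf.......
243 .........JJJJJJJJJJJJJwuvvvvvvvvvvvvuJJJJJJJJJJJJJe.......
```

Emit:
{"op": "jog_arm", "data": {
  "series": [
    {"gripper": -0.31, "xyz": [-0.7, 0, -0.3], "spin": 0},
    {"gripper": -0.26, "xyz": [-0.7, 0, -0.5], "spin": 0},
    {"gripper": -0.2, "xyz": [-0.7, 0, -0.8], "spin": 0},
    {"gripper": -0.2, "xyz": [-0.7, 0, -0.8], "spin": 0}
  ]
}}

```text
time: 10.0
tool_pos: [0.5283, -0.1437, 0.1655]
tcp_rot: [0.689, -0.163, 0.687, 0.162]
wrist_force: [0.5, 0.8, 6.0]
gripper_width: 0.0516
```

```bash
python3 snap.py w11; python3 mp.py w11
```

```text
10.0 [ 0.5283 -0.1437  0.1655] 0.051640433000778044 [0.51 0.75 6.04] dqmax 0.0015
222 sssbabaaaJJJJJJJJJJJJJJJJJJJJJJJJJJJJJJJJJJJJJJJJJJJJJeeee
223 sqtbacabbJJJJJJJJJJJJJJJJJJJJJJJJJJJJJJJJJ.JJJJJJJJJJegeeg
224 trssbbcadceJJJJJJJJJJJJJJJJJJJJJJJJJJJJJJJJJJJJJJJJJfefeff
225 ttrsccdbccceJJJJJJJJJJJJJJJJJJJJJJJJJJJJJJJJJJJJJJJfgffefg
226 stsssbcccbdcgeJJJJJJJJJJJJJJJJJJJJJJJJJJJJJJJJJJJJfffgfgfe
227 sutrttbbbbcdccfJJJJJJJJJJJJJJJJJJJJJJJJJJJJJJJJJafgfggffgd
228 tttuutcddccccceftJJJJJJJJJJJJJJJJJJJJJJJJJJJJJJgggfggggget
229 utttuutddcecdddetttJJ.JJJJJJJJJJJJJJJJJJJJJJJahggfghggfest
230 utt.tsuudeddeddffegutJJJJJaJJJJJJJJJJJJJJJtttgfghihhhettuu
231 uusvtttteddeeedefgfttJaJJJJJJJJJJJJaJJJJJJuuthfghhhggettuu
232 tvstvuuutededcfeedefhuuuuJJJJJJJJJJJ.J.uuffffeefghgjfcusst
233 uvttutuuugffedddgddcfuuuutuuvtuuuttvvtutgeeddcdfdegguuuutu
234 .tuvuvucdbdcdcbdbbddeguvvuutusuvutuuvusgeedcccbbbccbcvtuuu
235 ...tvwvaaJJJJJJJJ.ffefuuvuuuuvuuuuutvuhffJJJJJJJaJJJJuuwut
236 ....uvvJJJJJJJJJJJufffuuuvuvuvvuvuwutvfffJJJJJJJJJJJJvvvuu
237 ......vJJJJJJJJJJJueffhjvuvvvvvuvuvuvwefeJJJJJJJJJJJJuvvuv
238 .......JJJJJJJJJJJJgffuvwwvuuvvwwvwuvuffJJJJJJJJJJJJJvwu..
239 .......JJJJJJJJJJJJffevwvvvuwvvvwuvvuvgfJJJJJJJJJJJJJx....
240 .......JJJJJJJJJJJJJghvvuwvuxvvvvwxwwwgJJJJJJJJJJJJJJ.....
241 .......JJJJJJJJJJJJJggxvvxwwuvuuwvuwvwfJJJJJJJJJJJJJJ.....
242 .......JJJJJJJJJJJJJ.xvuwwvvwvxwxvwwvvfJJJJJJJJJJJJJJ.....
243 .......JJJJJJJJJJJJJhxwwwwwxvwwvxvwwvwJJJJJJJJJJJJJJJ.....
244 .......JJJJJJJJJJJJJJ.xwwvwvJJJxxwxwwxJJJJJJJJJJJJJJJ.....
245 .......JJJJJJJJJJJJJJJJJJJJJJJJJJJJJJJJJJJJJJJJJJJJJJ.....
246 .......JJJJJJJJJJJJJJJJJJJJJJJJJJJJJJJJJJJJJJJJJJJJJ......
247 ........JJJJJJJJJJJJJJJJJJJJJJJJJJJJJJJ.JJJJJJJJJJJ.......
```

View pics/z_w11.png

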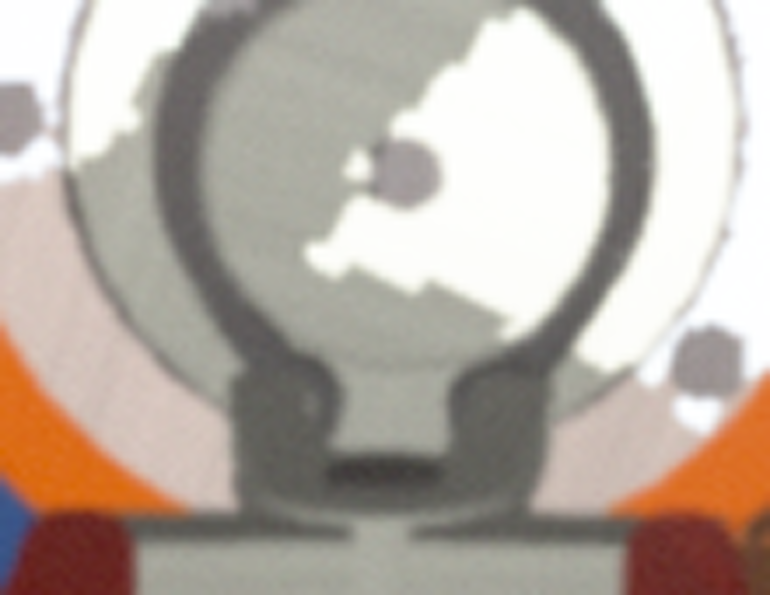

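Emit:
{"op": "jog_arm", "data": {
  "series": [
    {"gripper": -0.17, "xyz": [-0.5, 0, 0], "spin": 0},
    {"gripper": -0.13, "xyz": [-0.7, 0, -0.3], "spin": 0},
    {"gripper": -0.1, "xyz": [-0.8, 0, -0.5], "spin": 0},
    {"gripper": -0.1, "xyz": [-0.8, 0, -0.5], "spin": 0}
  ]
}}

```text
time: 10.45
tool_pos: [0.5274, -0.1438, 0.1654]
tcp_rot: [0.688, -0.163, 0.688, 0.163]
wrist_force: [0.1, -0.3, 4.3]
gripper_width: 0.0471
```

```bash
python3 snap.py w12; python3 mp.py w12
```

```text
10.45 [ 0.5274 -0.1438  0.1654] 0.047121108228283616 [ 0.13 -0.3   4.26] dqmax 0.0023
222 bccbbcbJJJJJJJJJJJJJJJJJJJJJJJJJJJJJJJJJJJJJJJJJJJJJJJJJff
223 rccbbcccJJJJJJJJJJJJJJJJJJJJJJJJJJJJJJJJJJJJJJJJJJJJJJhffe
224 sbdbdbbceJJJJJJJJJJJJJJJJJ.JJJJJJJJJ.JJJJJJJJJJJJJJJJffhgf
225 srsddeccceJJJJJJJJJJJJJJJJJJJJJJJJJJJJJJJJJJJJJJJJJJfggfgh
226 sssccecdcdgJJJJJJJJJJJJJJJJJJJJJJJJJJJJJJJJJJJJJJJJgggghfg
227 rtsueddcdcdfJJJJJJJJJaJJJJJJJJJJJJJJJJJJJJJJJJJJJJggghghgf
228 ttsteeddedfeggJJJJJJJJJJJJJJJJJJJJJJJJJJJJJJJJJJJhhghghgif
229 ststtefdedeefdttJJJJJJJJJJJJJJJJJJJJJJJJJJJJJJJhihihh.iihe
230 ttuuttfdeeefecghhuJJJJJJJJJJJJJJJJJJJJJJJJJaJsugjjihjihgeu
231 tstttueedfeeeehhiuJaJJJJJJJJJJJJJJJJaJJJJJJJJttgiiiihjhhdt
232 stuuvtteeeeefeeefiutJJJJJJJJJJJJJJJJJJJJJathhggehigihheett
233 vtvuwvuufeegfffgffhuuuuuJJJaJaJaJJJJJJJutiighffdffgihfuttu
234 utvuuffeefgggefffefhuuuttuuuuvvuvtututuutiefefgdfffggttuwu
235 uuvuvdccdbbcbcddfffhkvvuuvvtvuuttvuuuvuvhfebbdbcccbcacffuv
236 .vuuvJJJJJJJJJJJughfivwvvuuvvvvutuuvvvukgfeJJJJJJJJJJJuuvu
237 ...vvJJJJJJJJJJJJfhggvwvuuvvwvvvvvuvvvvhgegJJJJJJJJJJJuuvv
238 .....JJJJJJJJJJJJvgghwwtvwwuwuwvuvuvuvufgfJJJJJJJJJJJJvvv.
239 .....JJJJJJJJJJJJJiihvvvvvwvvuvvvxwwuvuhgJJJJJJJJJJJJJvx..
240 .....JJJJJJJJJJJJJhhhvvvvuwtvwvwvvvwwvvijJJJJJJJJJJJJJ....
241 .....JJJJJJJJJJJJJihiwwwwwwwwwwwuwwwvxwigJJJJJJJJJJJ.J....
242 .....JJJJJJJJJJJJJJgvwwwuvwvxwvvvvuxwxvwJJJJJJJJJJJJJJ....
243 .....JJJJJJJJJJJJJJwvvwwyvxwwwwuvwxvvvwJJJJJJJJJJJJJJJ....
244 .....JJJJJJJJJJJJJJJwxwwxwwxwwxvvxwwvxJJJJJJJJJJJJJJJJ....
245 .....JJJJJJJJJJJJJJJJJJJJJJJJJJJJJJJJJJJJJJJJJJJJJJJJJ....
246 ......JJJJJJJJJJJJJJJJJJJJJJJJJJJJJJJJJJJJJJJJJJJJJJJJ....
247 ......JJJJJJJJJJJJJJJJJJJJJJJJJJJJJJJJJJJJJJJJJJJJJJJ.....
```

View pics/z_w12.png

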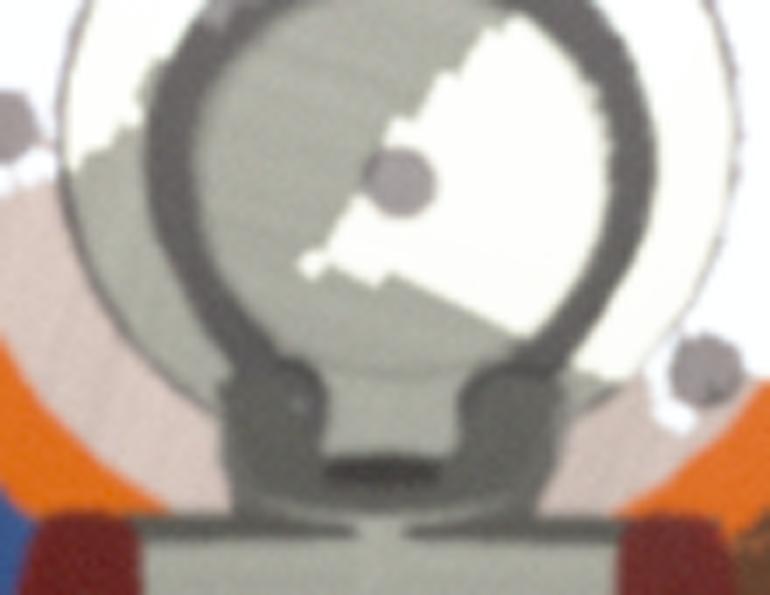

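Emit:
{"op": "jog_arm", "data": {
  "series": [
    {"gripper": -0.06, "xyz": [-0.3, 0, -0.3], "spin": 0},
    {"gripper": -0.02, "xyz": [-0.5, 0, -0.6], "spin": 0},
    {"gripper": 0.02, "xyz": [-0.7, 0, -0.9], "spin": 0},
    {"gripper": 0.05, "xyz": [-0.8, 0, -1.2], "spin": 0},
    {"gripper": 0.05, "xyz": [-0.8, 0, -1.2], "spin": 0}
  ]
}}

```text
time: 11.0
tool_pos: [0.5259, -0.1441, 0.1652]
tcp_rot: [0.688, -0.163, 0.688, 0.163]
wrist_force: [0.4, -1.4, -1.4]
gripper_width: 0.0411
```

```bash
python3 snap.py w13; python3 mp.py w13
```

```text
11.0 [ 0.5259 -0.1441  0.1652] 0.041121295514675985 [ 0.43 -1.35 -1.42] dqmax 0.0045
222 dccddJJJJJJJJJJJJJJJJJJJJJJJJJJJJJJJJJJJJJJJJJJJJJJJJJJJeg
223 ddcdfdJJJJJJJJJJJJJJJJJJJJJJJJJJJJJJJJJJJJJJJJJJJJJJJJJJhi
224 ededddeJJJJJJJJJJJJJJJJJJJJJJJJJJJJJJJJJJJJJJJJJJJJJJJhghh
225 eefeeeeJJJJJJJJJJJJJJJJJJJJJJJJJJJJJJJJJJJJJJJJJJJJJJihhig
226 ehddeeegJJJJJJJJJJJJJJJJJJJJJJJJJJJJJJJJJJJJJJJJJJJJihihih
227 fefeeeffgJJJJJJJJJJJJJJJJJJJJJJJJJJJJJJJJJJJJJJJJJJiihihii
228 tfefffggfhJJJJJJJJJJJJJJJJJJJJJJJJJJJJJJJJJJJJJJJJjjjhjjih
229 tusgfgeghggJJJJJJJJJJJJJJJJJJJJJJJJJJJJJJJJJJJJJJjhiijjjji
230 uttggggggfgitsJJJJJJJJJJJJJJJJJJJJJJJJJJJJJJJJJJsjkkljjjig
231 tutfegfggggjuraJJJJJJJJJJJJJJJJJJJJJJJJ.JJJJJJJJsijjkjkjig
232 vttrhhgigggihikJJJJJJJJJJJJJJJJJJJJJJJJJJJJJaJjjhgijkkjiit
233 tuvtuhhggghfhiiikJJJJJJJJJJJJJJaJJJJJJJJJJJaJijgggghjkhhtt
234 ttuutighhihghhhhjlvJaJJJJJJJJJJJJJJJJJJJJttiihhghhgfghkjts
235 tuufgggggghfggiigkuuvuaJaJaaJJaJJJaJaJJuvtkhgiihghgffhghgg
236 uvucdddeddccediiihtvuwvuvvuuvutuuuuuuvuvutiiihibdbccccddd.
237 vvuJJJJJJJJJJJtjjhluuuuvvvutvvvuvuvvvuuwulihhhJJJJJJJJJ.Ja
238 .uvJJJJJJJJJJJJiijluwuuuvuvvvvvvwuuvvvuuvjihhJJJJJJJJJJJJa
239 ...JJJJJJJJJJJJJjjvvvwuvtvwxvvvuwvvvwvvwvjijiJJJJJJJJJJJJa
240 ...JJ.JJJJJJJJJJjivvwuvvvuxwxwvvvvvvvvvvvviJJJJJJJJJJJJJJa
241 ...JJJJJJJJJJJJJkjvvuvvuuwvvvvvvvvwvwuvwvvi.JJJJJJJJJJJJJJ
242 ...JJ.JJJJJJJJJJJkvvvvvwvvwwvwwwwvwuvvvvvwJJJJJJJJJJJJJJJb
243 ...JJJJJJJJJJJJJJJvwuvvwxwvuwwwxwxuwuvvwxJJJJJJJJJJJJJJJJc
244 ...JJJJJJJJJJJJJJJJwwvwwwvwvwvvxwvwxxxwxJJJJJJJJJJJJJJJJJb
245 ...JJJJJJJJJJJJJJJJJJJJJJJJJJJJJJJJJJJJJJJJJJJJJJJJJJJJJJd
246 ...JJJJJJJJJJJJJJJJJJJJJJJJJJJJJJJJJJJJJJJJJJJJJJJJJJJJJJ.
247 ....JJJJJJJJJJJJJJJJJJJJJJJJJJJJJJJJJJJJJJJJJJJJJJJJJJJJ..
```

View pics/z_w13.png

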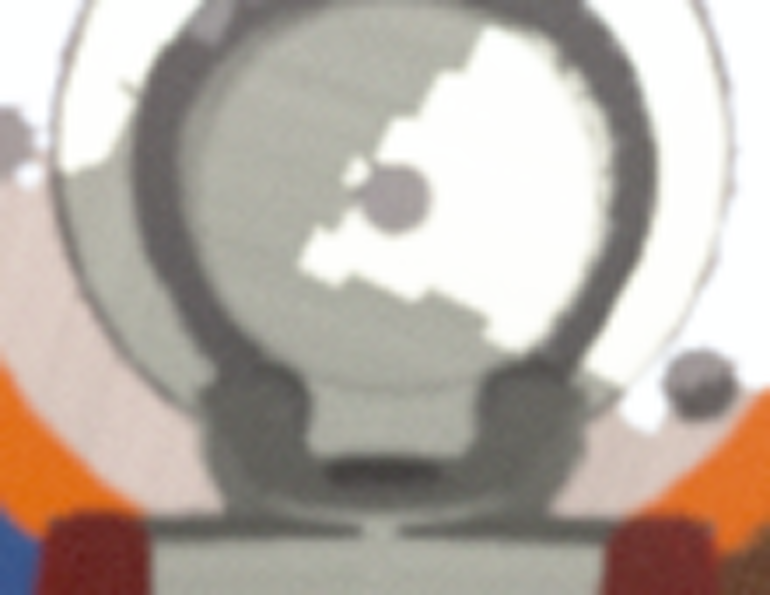

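Emit:
{"op": "jog_arm", "data": {
  "series": [
    {"gripper": 0.05, "xyz": [0.7, 0, 0], "spin": 0},
    {"gripper": 0.05, "xyz": [1.4, 0, 0], "spin": 0},
    {"gripper": 0.05, "xyz": [2, 0, 0], "spin": 0},
    {"gripper": 0.05, "xyz": [2, 0, 0], "spin": 0}
  ]
}}

```text
time: 11.45
tool_pos: [0.5262, -0.144, 0.1641]
tcp_rot: [0.688, -0.163, 0.688, 0.163]
wrist_force: [0.3, -0.8, -0.5]
gripper_width: 0.041
```

```bash
python3 snap.py w14; python3 mp.py w14 | sed -n 8,20p
```

```text
11.45 [ 0.5262 -0.144   0.1641] 0.040972013931246574 [ 0.29 -0.82 -0.5 ] dqmax 0.0022
229 srsfgffgffgsJJJJJJJJJJJJJJJJJJJJJJJJJJJJJJJJJJJJJJijkijjjh
230 ssrtfgfgfghhjiJJJJJJJJJJJJJJJJJJJJJJJJJJJJJJJJJJjhkiijijih
231 srsrggggfffhiiJJJJJJJJJJJJJJJJJJJJJJJJJJJJJJJJJJjhkjkjjihh
232 sssssgfffggfhihjJJJJJJJJJJJJJJJJJJJJJJJJJJJJJJJihhhhhijjhs
233 stssslhhfigghhgiiJJJJJJJJJJJJJJJJJJJJJJJJJJaJhhhggghhhfhst
234 sutsrjghighgihgghhssJJJJJJJJJJJJJJJJJJJJJJkjiiggggggghihss
235 sttefeedeeeefdhhhikstuutJJJJJJJJJJJJJaJtsuihhgifdefdeedefe
236 uttaaJaaaaacbJihgijssttusstttsutttuuvtvturhhhhhaaaJaJaJbba
237 svsJJJJJJJJJJJJhiiituutututtuuuusttuutuuusjhhhJJJJJJJJJJJJ
238 .utJJJJJJJJJJJJliijttuuvtvtvvuuuvtuu.stuvvjijJJJJJJJJJJJJJ
239 ..zJJJJJJJJJJJJJjjjusuuuutuvutuvuuutvuututiJJJJJJJJJJJJJJJ
240 ...JJJJJJJJJJJJJJktvuuu.tvuuuuuvvuuuvvvutuJJJJJJJJJJJJJJJJ
241 ...JJJJJJJJJJJJJJkuuvuuuvtuuttttvtutvutvttJJJJJJJJJJJJJJJJ
```

```bash
cat > ht.py <<'E'
import sys;import meas;from meas import *
n=sys.argv[1];meas.load(n)
d=pickle.load(open(n+'.pkl','rb'))[4]
m=meas.m;K=np.array(m["camera_matrix"]);T=np.array(m["T"])
v,u=np.mgrid[0:480,0:640]
x=(u-K[0,2])/K[0,0];y=(v-K[1,2])/K[0,0];r=np.hypot(x,y)+1e-9
D=np.stack([x/r*np.tan(r),y/r*np.tan(r),np.ones_like(r)],-1)*d[...,None]
W=D@T[:3,:3].T+T[:3,3]
Tl=(W-meas.p)@meas.M*1000
h=(W[...,2]-.062)*1000
np.savez(n+'_h.npz',W=W,Tl=Tl,h=h)
for r in range(190,248,2):
    print(r,' '.join('%2d'%round(min(max(a,-9),40)) for a in h[r,286:366:2]))
E
python3 ht.py w14; echo; python3 ht.py w7 | sed -n '1~2p'
```

```text
190 40 -1  0 18 18 18 18 18 13 21 19 21 20 20 20 20 21 21 20 20 21 20 19 21 18 20 20 20 18 19 19 21 14 13 14 15 15 14  0 -2
192  0  0 -2 17 17 17 17 14 18 20 21 19 20 21 21 21 20 21 18 20 19 19 19 21 19 21 20 20 21 20 20 19 20 20 13 14 14 14 13 -1
194 -1  0 17 17 16 17 12 14 20 20 20 20 19 20 20 20 21 20 22 20 21 21 20 22 20 20 21 20 20 19 20 19 20 19 12 14 15 13 13  0
196 -1 -1 17 16 16 -1 13 19 19 19 21 20 22 21 19 19 19 20 19 20 20 19 20 21 20 19 19 19 18 20 19 20 21 19 20 12 14 13 40 -2
198 -2  0 17 17 16 13 13 20 20 20 19 20 19 20 20 21 20 20 20 20 19 20 20 19 20 21 20 18 20 21 20 20 20 20 20 14 13 14 13 13
200 -2  0 15 17 17 15 14 19 19 19 20 19 20 19 21 21 19 20 21 21 21 20 20 19 20 20 20 20 19 20 20 20 21 20 19 13 13 13 13 13
202 -1  0 17 16 16 14 19 19 20 20 20 19 20 20 20 20 19 21 20 20 20 19 20 20 20 21 20 19 20 20 20 19 19 20 20 13 13 12 11 12
204  0  0 14 15 14 14 19 20 20 20 21 19 19 20 20 20 20 19 20 20 20 19 20 20 20 20 20 20 19 19 20 20 21 20 18 13 11 14 12 12
206 -1 -1 15 15 16 13 19 20 21 20 21 19 21 19 22 20 20 20 21 19 19 19 19 20 20 20 20 20 19 21 20 20 20 19 20
[... 3656 characters left out ...]
19 20 19 21 19 20 19 20 19 19 20 21 20 20 19 19 14 13 14 15  0  0  0 -2 -1 -8 -8
230 -8 -7 -7 -8 -7 -1 -1  0  0  0 18 18 17 18 18 -1  0  0 -1  0 19  0 -1 -1  0 14 15 18 16 15 14 -1  0 -1  0  0 -2 -7 -6 -6
234 -9 -7 -9 -8 -7 -8 -8  0 -1  0 29 30 29 29 30 17  1 -1 -1  0  1 -1 -1  0 19 30 30 30 30 30 14 -1  0 -1 -7 -8 -8 -9 -8 -7
238 -9 -7 -6 -9 -7 -7 -8 -7 -8 17 40 40 40 40 40 18 17 -1 -1  0 -1 -1  0  0 40 40 40 40 40 40 18 -7 -8 -8 -8 -7 -8 -8 -8 -8
242 -8 -7 -7 -8 -7 -7 -7 -8 -8 -7 40 40 40 40 40 40 -1 -1 -1  0  0  0  0 -1 40 40 40 40 40 40 -8 -8 -7 -8 -8 -9 -9 -9 -8 -8
246 -9 -9 -8 -7 -8 -6 -7 -9 -8 -8 40 40 40 40 40 40 40 40 40 40 40 40 40 40 40 40 40 40 40 40 -8 -8 -8 -9 -7 -8 -8 -8 -6 -9
```

View pics/z_w14.png

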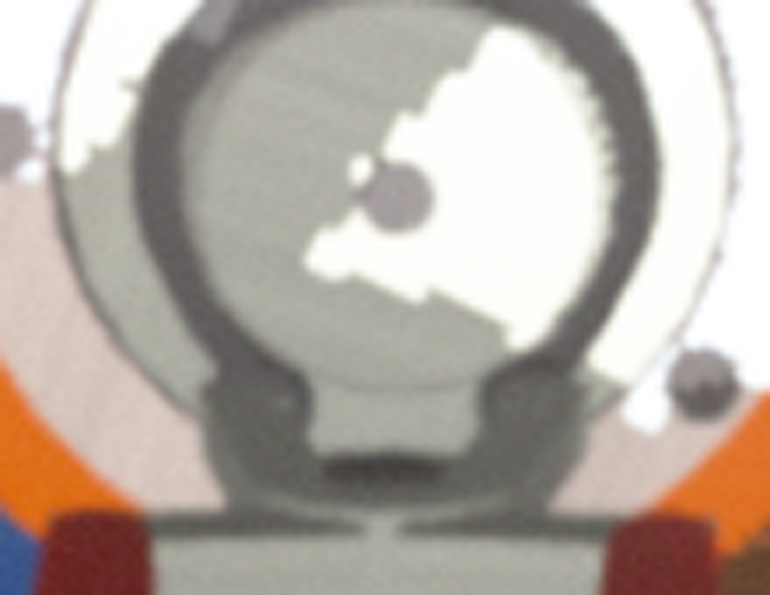

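Emit:
{"op": "jog_arm", "data": {
  "series": [
    {"gripper": 0.05, "xyz": [-0.7, 0, 0], "spin": 0},
    {"gripper": 0.05, "xyz": [-1.4, 0, 0], "spin": 0},
    {"gripper": 0.05, "xyz": [-2, 0, 0], "spin": 0},
    {"gripper": 0.05, "xyz": [-2, 0, 0], "spin": 0}
  ]
}}

```text
time: 11.9
tool_pos: [0.5262, -0.1441, 0.166]
tcp_rot: [0.688, -0.163, 0.688, 0.163]
wrist_force: [0.3, -0.9, -1.8]
gripper_width: 0.0404
```

```bash
python3 snap.py w15; python3 mp.py w15 >/dev/null; python3 ht.py w15|sed -n '1~2p;21,26p'
```

```text
11.9 [ 0.5262 -0.1441  0.166 ] 0.040364408178998404 [ 0.28 -0.89 -1.84] dqmax 0.0011
190 -1 -1 -1 15 15 15 15 12 14 19 21 19 20 19 20 20 20 21 19 21 19 20 20 20 20 20 21 20 20 20 20 20 15 14 13 11 12 12 -1  0
194 -1  0 15 15 15 14 12 14 19 21 20 20 20 20 19 19 19 19 20 21 20 19 20 20 21 20 20 19 21 19 20 20 20 20 13 13 12 11 13 -1
198  0  1 16 15 16 12 12 19 20 20 20 20 19 20 20 20 21 20 18 20 20 20 20 19 19 20 19 19 19 20 20 19 20 20 18 13 12 13 13 13
202 -1  0 15 16 16 14 20 20 21 20 20 20 20 19 20 19 19 20 19 20 20 40 19 20 19 19 21 20 20 20 19 20 19 19 21 12 11 12 13 12
206 -2 -1 15 14 15 13 20 20 20 19 20 20 21 21 20 19 19 20 19 20 20 20 20 20 20 20 20 20 19 18 20 20 19 21 20 13 11 12 11 15
210  1  0 15 14 14 12 20 20 20 20 21 20 20 19 21 20 20 19 20 20 21 20 21 19 20 20 21 20 19 19 21 19 21 20 20 12 11 11 12  0
214 -1 -1 -1 13 14 14 13 20 19 20 20 20 20 20 20 20 21 20 21 18 19 20 19 20 20 20 20 20 20 20 20 20 20 20 19 10 11 12 -1  0
218 -1 -1 -1  0 13 14 12 18 20 19 21 20 21 19 20 18 21 20 20 21 20 19 19 20 19 20 19 20 20 19 20 21 19 20 10 11 10  0 -2 -1
222 -2 -1 -1 -2 14 13 1
[... 888 characters left out ...]
40 10 -2 -2 -1 -1  0 -1 -1 -1 -1 -1 -1 12 13 13 17 19 18 18 19 -1  0 -8 -9 -8 -8
238 -9 -7 -8 -7 -8 -8 -6 26 26 25 25 25 25 11 12 -1  0 -1 -1 -1 -2  0 -1 -2 -1  0 13 13 26 25 26 25 25 25 -6 -9 -7 -8 -8 -9
238 -9 -7 -8 -7 -8 -8 -6 26 26 25 25 25 25 11 12 -1  0 -1 -1 -1 -2  0 -1 -2 -1  0 13 13 26 25 26 25 25 25 -6 -9 -7 -8 -8 -9
240 -8 -9 -8 -8 -7 -9 -8 27 32 32 32 32 31 32 -1 -1 -2 -1 -1 -1 -1  0 -1 -2 -1  0 13 32 31 32 31 33 29 25 40 -7 -8 -8 -8 -8
242 -8 -9 -7 -8 -7 -9 -8 26 34 35 34 36 35 34  0 -2  0  0 -2  0  0 -1 -1 -1  0  0 35 36 36 35 34 34 29 26 -9 -9 -9 -8 -8 -9
246 -8 -7 -7 -8 -8 -8 -8 27 37 40 40 40 40 40 40 40 40 40 40 40 40 40 40 40 40 40 40 40 40 40 40 38 30 25 -8 -7 -8 -8 -7 -7
```

```bash
python3 - <<'E'
import numpy as np
z=np.load('w15_h.npz');h=z['h'];T=z['Tl']
for r in range(156,196,2): print(r,' '.join('%2d'%round(min(max(a,-9),40)) for a in h[r,286:366:2]))
# ring pixels: 4<h<18.8 ; coordinates in tool frame relative
import cv2
P=cv2.imread('pics/w15.png');
cv2.imwrite('pics/t15.png',cv2.resize(P[145:250,265:385],None,fx=5.5,fy=5.5,interpolation=cv2.INTER_CUBIC))
top=(h>19)&(h<21);top[:170]=top[:170];sel=np.zeros_like(top);sel[165:236,290:362]=1
q=T[top&sel];print("nose y",q[:,1].min(),q[:,1].max(),"z",np.percentile(q[:,2],[1,99]))
E
```

```text
156 -7 -8 -9 -8 -7 -7 -8 -7 -7 -7 -7 -6 -7 -7 -1  0 -1 -2 -1 -1 -1  0 -1 -1  0 -1 -6 -6 -6 -7 -7 -7 -7 -7 -7 -8 -9 -8 -8 -8
158 -9 -8 -8 -9 -8 -9 -8 -9 -6 -6 -7 -6 -1 -1 -1 -1  0  0 -1  0  0 -1  0  1 -2 -1  0  0  0 -1 -6 -7 -6 -8 -8 -8 -8 -7 -8 -9
160 -8 -7 -8 -8 -8 -7 -7 -8 -7 -2 -1  0 -1  0 -1  0 -1 -2  0 -1 -1 -1 -1 -2  0  0  0 -2 -2  0  0 -2 -7 -7 -9 -7 -9 -8 -9 -9
162 -7 -8 -8 -8 -8 -6 -6 -2 -1  0 -1  0  1 -1  0 -1  0 -1  0  0 -2  0 -2 -2 -3  0 -1 -1 -1 -1 -1 -1 -1 -7 -6 -7 -8 -8 -8 -8
164 -9 -8 -9 -9 -7 -8 -2  0 -1  0 -1 -1  0  0  0 -1  0 -1 -1 -1  1 -1 -1 -1 -1  0 40  0 -1 -1 -2  0 -2 -1  0 -8 -8 -8 -8 -8
166 -8 -7 -7 -7 -2 -1 -2  1 -1 -1  0 -1  0 -1 -1 -1 -1 -1 -1 -1  0 -1 -1  0 -1 -1  0 -1 -1 -2 -1 -2  0  0 -2 -1 -7 -8 -7 -9
168 -8 -9 -8 -2 -1  0 -2  1  1 -1 -1 -1 -1  0  0 -1  0 14 14 15 15 13 15 13  0 -1  0 -1 -1 -1 -1 -1 -1 -1 -2 -1 -1 -7 -7 -8
170 -8 -7 -2 -1 -3 -1  0 -1 -2 -1  0  0  0 14 17 17 17 17 17 18 18 13 14 12 40 14 13 14 13 -1 -1 -1 -1 -1 -1 -1 -1 -1 -8 -8
172 -6 -8 -1  0 -1 -1  0 -1 -1  1 -1 -1 18 16 17 17 16 19 18 18 17 15 14 13 15 14 14 14 13 14 -2 -1 -1  1 -1
[... 755 characters left out ...]
0 -1
186 -2  0  0  0 17 16 17 16 16 14 18 20 20 21 20 21 20 20 20 19 20 21 20 20 21 19 20 21 19 21 20 15 14 13 13 13 13  0  0 -1
188 -1  1 -2 17 15 15 17 17 13 17 20 19 21 19 19 21 20 19 19 20 20 18 19 21 20 21 20 20 20 19 21 19 13 13 12 14 12 12 -1 -1
190 -1 -1 -1 15 15 15 15 12 14 19 21 19 20 19 20 20 20 21 19 21 19 20 20 20 20 20 21 20 20 20 20 20 15 14 13 11 12 12 -1  0
192 -1  0 -1 15 14 15 17 13 19 20 20 21 20 20 19 20 20 20 20 20 21 21 19 20 20 18 19 20 20 20 20 20 19 20 12 11 12 12 -1 -1
194 -1  0 15 15 15 14 12 14 19 21 20 20 20 20 19 19 19 19 20 21 20 19 20 20 21 20 20 19 21 19 20 20 20 20 13 13 12 11 13 -1
nose y -17.129147637616175 23.391051719589925 z [-38.69495378  -1.00679656]
```

View pics/t15.png

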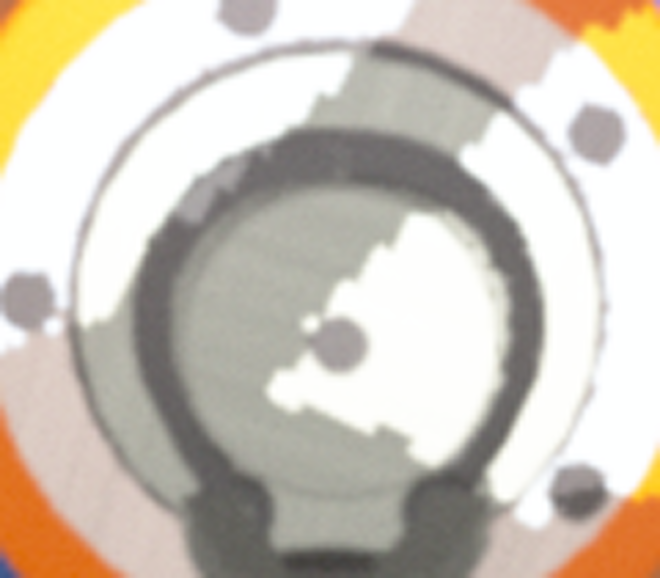

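Emit:
{"op": "jog_arm", "data": {
  "series": [
    {"gripper": 0.05, "xyz": [-0.7, 0, 0], "spin": 0},
    {"gripper": 0.05, "xyz": [-1.4, 0, 0], "spin": 0},
    {"gripper": 0.05, "xyz": [-2.1, 0, 0], "spin": 0},
    {"gripper": 0.05, "xyz": [-3, 0, 0], "spin": 0},
    {"gripper": 0.05, "xyz": [-3, 0, 0], "spin": 0}
  ]
}}

```text
time: 12.45
tool_pos: [0.5263, -0.1441, 0.1692]
tcp_rot: [0.688, -0.163, 0.688, 0.163]
wrist_force: [1.0, -1.2, -1.5]
gripper_width: 0.0409
```

```bash
sed -i 's/range(190,248,2)/range(166,248,4)/' ht.py; python3 snap.py w16; python3 mp.py w16 >/dev/null; python3 ht.py w16
```

```text
12.45 [ 0.5263 -0.1441  0.1692] 0.04088556224450922 [ 0.97 -1.2  -1.53] dqmax 0.0017
166 -7 -9 -7 -7 -2 -2 -1 -1 -1  0 -1 -1  0 -2 -1 -2 -1 -1  1 -1 -1 -2  0  0  0 -1 -1 -2 -1 -2 -1  0 -1 -1 -1  0 -7 -8 -7 -8
170 -7 -6 -3 -2  0 -2  1 -1  1 -1 -1 -1 16 16 16 16 14 17 16 17 16 12 13 13 13 13 13 13 13 13 -1 -2 -2 -2  1  0  0 -1 -8 -7
174 -7 -1 -1 -1 -2  0  0  0 -1 17 16 15 15 16 16 16 17 15 16 16 15 12 13 14 13 12 12 12 13 14 12 12 -2 -2  0 40  0  0  0  0
178 -1 -1  0 -2  1  0 -1 15 15 14 17 16 17 16 14 13 16 18 18 20 20 19 19 19 16 14 14 15 12 13 13 14 13 14 13  1 -1  0 -1 -1
182 -2  0 -2 -1 -1 15 16 16 15 15 13 13 18 20 19 20 20 19 20 19 19 20 20 19 19 20 19 18 19 14 12 13 13 12 13 13 -1  0 -1 -2
186 -1 -1 -2  0 16 16 16 16 16 11 19 19 21 22 20 20 20 21 20 19 20 19 20 19 19 20 21 20 19 20 19 14  8 13 14 12 13 -1 -1 -1
190 -1 -1 -1 15 16 15 15 12 13 21 21 20 20 20 20 21 20 21 20 21 20 19 20 19 20 19 20 19 20 20 21 20 19 14 13 13 12 14  0 -2
194 -1 -1 15 15 15 17 12 12 20 19 21 19 20 20 20 19 19 20 20 19 20 22 21 20 19 21 20 19 19 19 20 20 19 20 13 12 13 13 14  0
198 -1 -2 15 16 16 -2 1
[... 888 characters left out ...]
19 21 20 20 19 20 19 20 20 20 21 20 19 21 21 21 20 18 13 12 12 13  0  1 -1 -2 -1
230 -9 -8 -7  0 -1 -1 -1  0 15 16 15 12 13  0 20 21 20 20 20 19 21 19 20 19 19 20 20 19 -1 13 12 12 13 13  0  0  0  0 -1 -7
234 -7 -7 -8 -8 -8  0 -1  0 16 15 15 16 14 16 -1 -1 -1 -1  0 20 20 19 -1 -1  1 -1  0 14 15 16 16 15 16 -1  0 -1 -7 -8 -7 -8
238 -9 -8 -8 -8 -8 -9 -7 30 29 29 29 30 30 15 17  0 -1  1 -1 -1 -1  0  0 -1  0  0 15 16 30 30 28 28 29 28 -8 -7 -7 -7 -8 -8
242 -9 -7 -8 -7 -9 -8 -8 30 39 39 38 39 39 39  0 -1 -1  0  0 -1 -1  0  0 -1  0 -1 39 39 38 40 38 40 33 29 -8 -7 -8 -7 -8 -7
246 -8 -8 -9 -8 -8 -8 -8 28 40 40 40 40 40 40 40 40 40 40 40 40 40 40 40 40 40 40 40 40 40 40 40 40 34 29 -8 -8 -8 -8 -8 -8
```

Emit:
{"op": "jog_arm", "data": {
  "series": [
    {"gripper": 0.08, "xyz": [0, 0, -0.5], "spin": 0},
    {"gripper": 0.1, "xyz": [0, 0, -1], "spin": 0},
    {"gripper": 0.13, "xyz": [0, 0, -1.3], "spin": 0},
    {"gripper": 0.13, "xyz": [0, 0, -1.3], "spin": 0}
  ]
}}

```text
time: 12.9
tool_pos: [0.525, -0.1447, 0.1691]
tcp_rot: [0.688, -0.163, 0.688, 0.163]
wrist_force: [0.1, -0.1, -1.4]
gripper_width: 0.0376
```

```bash
cat > ring.py <<'E'
import sys,numpy as np
n=sys.argv[1]
z=np.load(n+'_h.npz');h=z['h'];T=z['Tl']
def med(r0,r1,c0,c1,lo=4,hi=18.8):
    s=np.zeros(h.shape,bool);s[r0:r1,c0:c1]=1;s&=(h>lo)&(h<hi);return s
# nose
s=np.zeros(h.shape,bool);s[160:240,280:372]=1;q=T[s&(h>19.2)&(h<21.5)]
import cv2
nz=s&(h>19.0)&(h<21.8)
nn,l,st,c=cv2.connectedComponentsWithStats(nz.astype(np.uint8));k=1+st[1:,4].argmax();q=T[l==k]
a=[np.percentile(q[:,i],[.3,99.7]) for i in (1,2)]
print("nose y",a[0].round(1),"z",a[1].round(1),"centre",[round(float(x.mean()),1) for x in a])
r=s&(h>3)&(h<18.9);r=cv2.morphologyEx(r.astype(np.uint8),cv2.MORPH_OPEN,np.ones((3,3)))>0
q=T[r];hh=h[r];print("ring y",np.percentile(q[:,1],[.3,99.7]).round(1),"z",np.percentile(q[:,2],[.3,99.7]).round(1))
print("tail z min",q[:,2].min().round(1))
for r0 in (234,236,237,238,239,240):
    cs=[c for c in range(285,370) if 4<h[r0,c]<18.9];
    L=[T[r0,c,1] for c in cs if T[r0,c,1]<3];R=[T[r0,c,1] for c in cs if T[r0,c,1]>3]
    if L and R: print(r0,"lug inner y",round(max(L),1),round(min(R),1),"gap",round(min(R)-max(L),1),"hL",np.median([h[r0,c] for c in cs if T[r0,c,1]<3]).round(1),"hR",np.median([h[r0,c] for c in cs if T[r0,c,1]>3]).round(1))
mL=(q[:,1]<0)&(q[:,2]<-20);print("h left half vs z:",[(zz,np.median(hh[(q[:,1]<2)&(abs(q[:,2]-zz)<2)]).round(1)) for zz in range(-45,10,6)])
print("h right half vs z:",[(zz,np.median(hh[(q[:,1]>4)&(abs(q[:,2]-zz)<2)]).round(1)) for zz in range(-45,10,6)])
E
for n in w10 w16; do python3 ht.py $n >/dev/null; python3 ring.py $n; done; python3 snap.py w17; python3 mp.py w17 >/dev/null; python3 ht.py w17; python3 ring.py w17
```

```text
nose y [-15.8  23.1] z [-47.9  -2.8] centre [3.6, -25.3]
ring y [-21.2  28.5] z [-48.3  -0.2]
tail z min -48.3
234 lug inner y -3.2 9.0 gap 12.2 hL 18.1 hR 18.2
236 lug inner y -3.2 8.3 gap 11.4 hL 16.4 hR 15.6
237 lug inner y -3.2 8.3 gap 11.5 hL 15.4 hR 15.1
238 lug inner y -3.2 8.2 gap 11.4 hL 15.2 hR 16.0
239 lug inner y -3.2 8.3 gap 11.5 hL 15.0 hR 15.4
240 lug inner y -3.2 17.6 gap 20.8 hL 15.2 hR 15.7
h left half vs z: [(-45, np.float64(nan)), (-39, np.float64(nan)), (-33, np.float64(18.0)), (-27, np.float64(17.9)), (-21, np.float64(17.5)), (-15, np.float64(17.1)), (-9, np.float64(16.4)), (-3, np.float64(15.7)), (3, np.float64(nan)), (9, np.float64(nan))]
h right half vs z: [(-45, np.float64(16.1)), (-39, np.float64(15.7)), (-33, np.float64(15.2)), (-27, np.float64(14.9)), (-21, np.float64(14.2)), (-15, np.float64(13.8)), (-9, np.float64(13.4)), (-3, np.float64(12.8)), (3, np.float64(nan)), (9, np.float64(nan))]
nose y [-15.9  23. ] z [-39.3  -0.1] centre [3.5, -19.7]
ring y [-22.6  30.4] z [-46.9   4.8]
tail z min -47.1
234 lug inner y -6.3 12.7 gap 19.0 hL 15.3 hR 15.9
236 l
[... 3704 characters left out ...]
 19.1 hL 15.0 hR 14.4
238 lug inner y -6.3 12.8 gap 19.0 hL 14.0 hR 15.4
239 lug inner y -6.2 12.8 gap 19.0 hL 14.5 hR 15.2
240 lug inner y -6.2 12.8 gap 19.0 hL 14.0 hR 15.6
h left half vs z: [(-45, np.float64(15.5)), (-39, np.float64(15.5)), (-33, np.float64(14.9)), (-27, np.float64(15.0)), (-21, np.float64(14.5)), (-15, np.float64(15.1)), (-9, np.float64(14.9)), (-3, np.float64(14.7)), (3, np.float64(15.1)), (9, np.float64(nan))]
h right half vs z: [(-45, np.float64(12.2)), (-39, np.float64(12.6)), (-33, np.float64(12.7)), (-27, np.float64(12.4)), (-21, np.float64(12.2)), (-15, np.float64(12.3)), (-9, np.float64(12.1)), (-3, np.float64(12.1)), (3, np.float64(14.9)), (9, np.float64(nan))]
  return _methods._mean(a, axis=axis, dtype=dtype,
  ret = ret.dtype.type(ret / rcount)
  return _methods._mean(a, axis=axis, dtype=dtype,
  ret = ret.dtype.type(ret / rcount)
  return _methods._mean(a, axis=axis, dtype=dtype,
  ret = ret.dtype.type(ret / rcount)
```

View pics/z_w17.png

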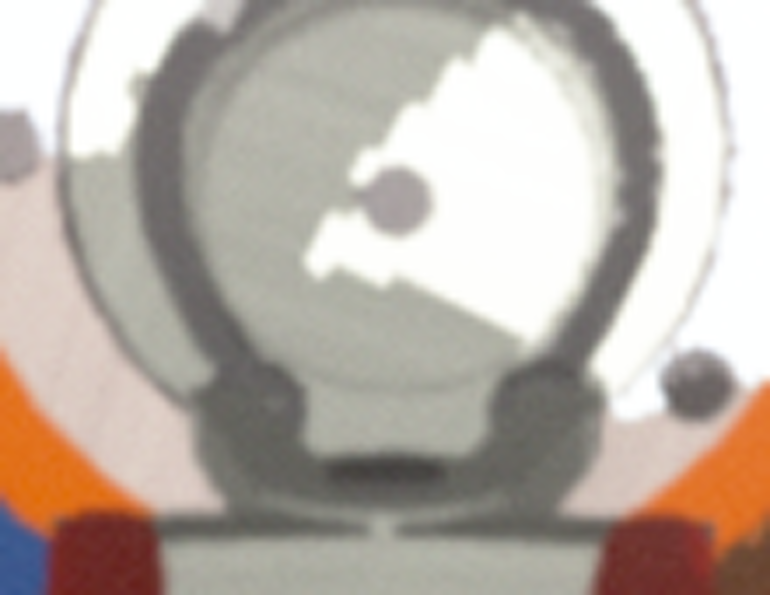

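```bash
for n in w11 w12 w13 w15; do python3 ht.py $n >/dev/null; done; python3 - <<'E'
import numpy as np,pickle
for n in ['w8','w10','w11','w12','w13','w16','w17']:
    try: z=np.load(n+'_h.npz')
    except Exception: 
        import subprocess;subprocess.run(['python3','ht.py',n],stdout=subprocess.DEVNULL);z=np.load(n+'_h.npz')
    h=z['h'];T=z['Tl'];g=pickle.load(open(n+'.pkl','rb'))[1]['gripper_width']
    o=[]
    for r in (237,238,239,240):
        cs=[c for c in range(285,370) if 21<h[r,c]<45]
        y=[T[r,c,1] for c in cs]; L=[a for a in y if a<3];R=[a for a in y if a>3]
        o.append((min(L),max(L),min(R),max(R)))
    o=np.median(o,0);cL=(o[0]+o[1])/2;cR=(o[2]+o[3])/2
    # shoulder edge height: first row where jaw appears
    print(n,round(g*1000,1),o.round(1),"sep",round(cR-cL,1),"mid",round((cR+cL)/2,1),"outer",round(o[3]-o[0],1))
E
```

```text
w8 58.0 [-11.1  -4.    8.4  16.1] sep 19.8 mid 2.3 outer 27.2
w10 58.3 [-11.1  -4.    8.4  16.1] sep 19.8 mid 2.4 outer 27.2
w11 51.6 [-12.7  -5.1   9.8  18.4] sep 23.0 mid 2.6 outer 31.1
w12 47.1 [-14.4  -6.2  11.   19.1] sep 25.3 mid 2.4 outer 33.5
w13 41.1 [-15.8  -7.6  13.5  21.3] sep 29.1 mid 2.9 outer 37.1
w16 40.9 [-15.9  -7.6  12.7  22.2] sep 29.2 mid 2.9 outer 38.1
w17 37.6 [-17.4  -8.4  14.6  22.9] sep 31.6 mid 2.9 outer 40.3
```

Emit:
{"op": "jog_arm", "data": {
  "series": [
    {"gripper": 0.16, "xyz": [0, 0, -0.3], "spin": 0},
    {"gripper": 0.19, "xyz": [0, 0, -0.6], "spin": 0},
    {"gripper": 0.21, "xyz": [0, 0, -0.8], "spin": 0},
    {"gripper": 0.21, "xyz": [0, 0, -0.8], "spin": 0}
  ]
}}

```text
time: 13.35
tool_pos: [0.5243, -0.145, 0.169]
tcp_rot: [0.688, -0.163, 0.688, 0.163]
wrist_force: [0.3, -0.2, -1.9]
gripper_width: 0.0341
```

```bash
python3 snap.py w18; python3 mp.py w18 >/dev/null; python3 ht.py w18|tail -9; python3 ring.py w18 2>/dev/null
```

```text
13.35 [ 0.5243 -0.145   0.169 ] 0.034134199509115136 [ 0.31 -0.17 -1.94] dqmax 0.0015
214  0 -1  0 14 13 15 14 19 20 20 20 19 19 19 20 20 20 20 19 19 20 21 20 19 18 19 20 19 19 20 19 20 20 19 20 -1 11 11 12 11
218  0  0  0  0 15 14 13 17 19 18 19 21 19 22 20 20 19 19 20 20 20 19 19 19 20 20 20 20 19 20 20 21 21 19 13 11 10 12 -2 -1
222  0 -1  0  1 13 14 14 15 20 22 20 21 19 21 20 20 19 20 20 19 21 20 20 20 18 19 20 20 19 21 20 20 20 19  0 12 12 13  0 -2
226  0 -1 -1 -1 -1 13 14 13 14 20 20 19 20 21 19 21 20 21 19 19 20 20 20 20 20 19 20 20 19 21 20 19  0 11 11 10 11  0 -1  1
230 -8 -7  0 -1 -1 -2 -1 14 14 14  0 19 19 21 20 20 19 20 20 19 20 19 19 19 20 20 19 19 20 20 -1 11 12 12 10 12 -1 -2 -1 -6
234 -8 -8 -7 -1 -1  0 -1 13 14 15 14 14 14  0 19 21 21 21 19 20 20 19 21 20 21 20 19 19 -2 13 15 15 15 14 13 -1  0 -7 -7 -8
238 -9 -8 -9 -6 -8 20 25 27 27 27 26 27 14 15 -1 -1 -1  0 -1 -1  0 -1 -1 40  0 -1 -1 -1 16 15 26 27 26 26 26 25 -8 -8 -8 -7
242 -9 -8 -8 -8 -7 21 25 33 36 37 37 36 36 -1  0 -1  0 -1  0  0  0  0 -1 -1  0 -1  0 -1 37 36 36 36 37 37 32 26 -8 -8 -8 -7
246 -7 -9 -7 -8 -7 -7 
[... 336 characters left out ...]
gap 22.0 hL 14.4 hR 14.7
238 lug inner y -7.0 14.9 gap 21.9 hL 13.9 hR 15.4
239 lug inner y -7.0 15.0 gap 22.0 hL 13.8 hR 14.7
240 lug inner y -7.0 25.8 gap 32.9 hL 13.9 hR 17.2
h left half vs z: [(-45, np.float64(12.7)), (-39, np.float64(12.7)), (-33, np.float64(13.0)), (-27, np.float64(12.6)), (-21, np.float64(13.3)), (-15, np.float64(13.1)), (-9, np.float64(13.7)), (-3, np.float64(13.9)), (3, np.float64(14.2)), (9, np.float64(nan))]
h right half vs z: [(-45, np.float64(9.7)), (-39, np.float64(9.8)), (-33, np.float64(10.4)), (-27, np.float64(10.3)), (-21, np.float64(10.8)), (-15, np.float64(10.8)), (-9, np.float64(10.9)), (-3, np.float64(11.1)), (3, np.float64(14.6)), (9, np.float64(nan))]
```

View pics/z_w18.png

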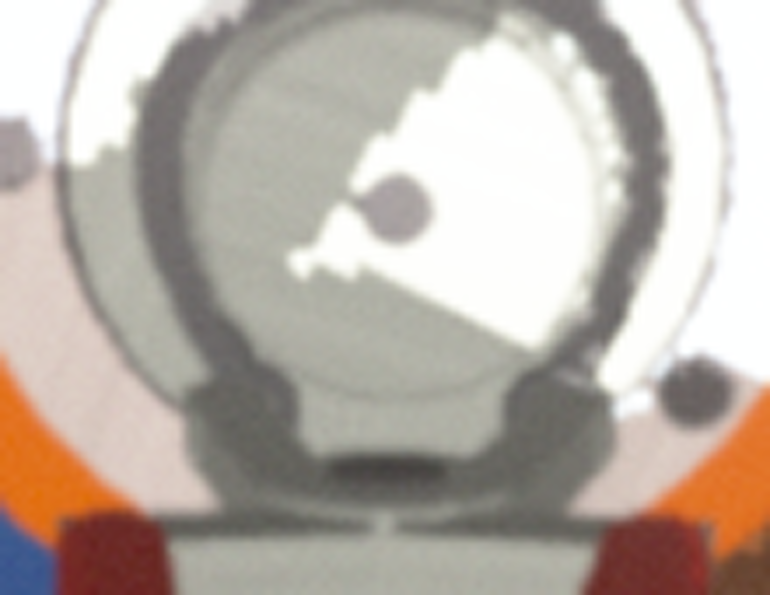

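Emit:
{"op": "jog_arm", "data": {
  "series": [
    {"gripper": 0.24, "xyz": [0, 0, -0.2], "spin": 0},
    {"gripper": 0.27, "xyz": [0, 0, -0.4], "spin": 0},
    {"gripper": 0.3, "xyz": [0, 0, -0.6], "spin": 0},
    {"gripper": 0.3, "xyz": [0, 0, -0.6], "spin": 0}
  ]
}}

```text
time: 13.8
tool_pos: [0.5237, -0.1453, 0.1689]
tcp_rot: [0.688, -0.163, 0.688, 0.163]
wrist_force: [-0.5, 0.5, -2.2]
gripper_width: 0.0306
```

```bash
python3 snap.py w19; python3 mp.py w19 >/dev/null; python3 ht.py w19|tail -9; python3 ring.py w19 2>/dev/null; python3 - <<'E'
import cv2
P=cv2.imread('pics/w19.png');cv2.imwrite('pics/t19.png',cv2.resize(P[150:350,230:420],None,fx=3.0,fy=3.0,interpolation=cv2.INTER_CUBIC))
E
```

```text
13.8 [ 0.5237 -0.1453  0.1689] 0.03056242361636324 [-0.51  0.52 -2.18] dqmax 0.0015
214 -1  0 -1 12 12 11 14 20 20 21 20 19 20 19 19 21 22 19 20 20 21 20 20 20 20 21 21 20 20 19 20 20 19 19 20 -1 -1 10  9  9
218  0 -1 -1 -1 12 13 12 19 21 20 19 19 20 21 20 20 20 19 19 20 19 20 20 20 20 20 20 19 19 20 20 19 19 19 13 -2 10 10 11 13
222  0  0  0 -1 14 12 13 14 19 20 19 20 21 19 20 19 21 20 20 20 20 20 20 20 21 20 19 19 19 20 19 19 19 20 -1 11 10 11 10 -1
226 -1 -1  0 -1 -1 12 14 14 12 20 18 19 20 20 20 20 20 19 20 20 20 20 21 20 20 19 20 18 21 21 20 19  0 -1 10 11 11 14  0 -1
230 -6  0  0 -2 -1 -1 -1 12 13 13  0 22 20 21 19 19 21 19 18 20 20 20 20 20 21 20 20 19 20 19  0  0  9 10 10 10 13 -1  0  1
234 -8 -8 -6 -1 -1  1 -1 13 13 12 13 13 12 20 21 19 21 19 20 20 20 21 20 22 20 20 20 19 -1 -1 13 14 14 15 15 11 -1  0 -7 -6
238 -9 -8 -8 -8 -6 24 28 26 26 26 25 15 13 -1 -1 -1  1 -1 -1 -1  0  0 -2 -1 -1 -2 -1 -2  0 15 26 26 26 26 27 26 24 -8 -7 -9
242 -8 -7 -7 -9 -7 25 28 36 37 36 36 37 36  0 -1  1  0 -1 -1  0  0 -1  0 -2  0  0 -1  0 -1 36 36 37 37 36 36 30 25 -7 -9 -8
246 -8 -9 -7 -8 -8 25 28
[... 329 characters left out ...]
3 3.3 gap 3.6 hL 14.2 hR 16.6
238 lug inner y -7.7 16.5 gap 24.2 hL 13.8 hR 14.6
239 lug inner y -7.8 16.5 gap 24.3 hL 13.4 hR 16.4
240 lug inner y -7.6 27.3 gap 34.9 hL 17.1 hR 18.0
h left half vs z: [(-45, np.float64(9.7)), (-39, np.float64(10.2)), (-33, np.float64(10.8)), (-27, np.float64(10.9)), (-21, np.float64(11.6)), (-15, np.float64(11.8)), (-9, np.float64(12.5)), (-3, np.float64(13.0)), (3, np.float64(13.6)), (9, np.float64(nan))]
h right half vs z: [(-45, np.float64(6.5)), (-39, np.float64(7.1)), (-33, np.float64(8.0)), (-27, np.float64(8.7)), (-21, np.float64(9.4)), (-15, np.float64(9.7)), (-9, np.float64(10.1)), (-3, np.float64(10.8)), (3, np.float64(14.1)), (9, np.float64(nan))]
```

View pics/t19.png

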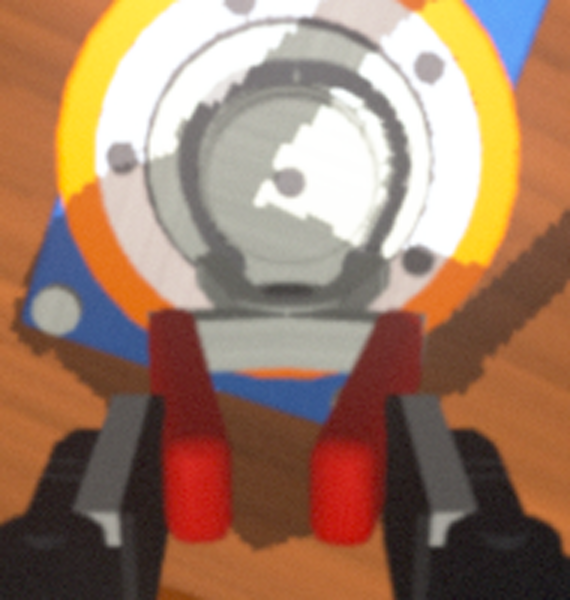

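Emit:
{"op": "jog_arm", "data": {
  "series": [
    {"gripper": 0.32, "xyz": [0, -0.4, -0.1], "spin": 0},
    {"gripper": 0.34, "xyz": [0, -0.8, -0.3], "spin": 0},
    {"gripper": 0.37, "xyz": [0, -1.3, -0.4], "spin": 0},
    {"gripper": 0.37, "xyz": [0, -1.3, -0.4], "spin": 0}
  ]
}}

```text
time: 14.25
tool_pos: [0.5239, -0.1467, 0.1689]
tcp_rot: [0.688, -0.163, 0.688, 0.163]
wrist_force: [-0.3, 0.0, -2.1]
gripper_width: 0.0274
```

```bash
python3 snap.py w20; python3 mp.py w20 >/dev/null; python3 ht.py w20|tail -9; python3 ring.py w20 2>/dev/null
```

```text
14.25 [ 0.5239 -0.1467  0.1689] 0.027369124203831044 [-0.35  0.02 -2.13] dqmax 0.0012
214 -1  0 -1 10 11 11 12 17 19 20 20 20 20 20 20 20 21 21 20 20 19 21 20 19 21 20 20 20 19 19 20 20 21 19 20 20 -1 10 10 10
218 -1 -1 -1  0 11 12 11 12 20 20 19 21 19 21 20 19 19 19 19 20 20 20 20 20 21 19 20 19 20 20 20 21 21 20 21 12 10 11 10  9
222 -1 -1 -2  0 11 13 13 12 19 20 20 20 20 20 20 21 19 20 19 20 20 21 21 20 20 20 18 20 21 20 21 20 19 20 19 -1 10 11 10  1
226 -7 -1  0 -1 -1 13 12 13 13 19 20 20 18 20 20 20 19 20 20 20 20 19 20 19 19 20 19 20 19 19 20 20 21 19 11 10 11 10  0 -1
230 -8 -6 -1  0 -1  0 -1 13 13 13 12 19 20 20 19 19 19 19 20 18 19 19 19 20 20 20 19 18 20 19 19 -1 12 14 15 12 10 -1  2 -1
234 -8 -9 -8 -2 14 18 18 18 19 17 14 14 15  1 19 20 20 20 21 20 20 20 20 20 20 20 20 20 20 18 -1 14 17 17 17 17 18 17 17 -7
238 -9 -8 -8 -8 15 25 29 31 31 32 32 31 13 -1  0  0  0  0  1  0 19 18 19  0 -1 -1 -1  0 -1 -1 30 32 31 31 31 31 27 21 16 -8
242 -8 -7 -9 -8 -8 25 28 35 40 40 40 40 40 40  0  0  0 -1  0  0  0  0 -1  0  1 -1  1 -1 40 40 40 40 40 40 38 33 27 22 17 -8
246 -7 -7 -7 -8 -8 -8 
[... 332 characters left out ...]
7 3.2 gap 10.9 hL 14.1 hR 18.3
238 lug inner y -7.8 4.7 gap 12.5 hL 13.2 hR 17.3
239 lug inner y -20.2 28.9 gap 49.1 hL 14.2 hR 17.0
240 lug inner y -20.3 28.8 gap 49.0 hL 14.2 hR 17.2
h left half vs z: [(-45, np.float64(8.4)), (-39, np.float64(9.1)), (-33, np.float64(9.8)), (-27, np.float64(10.4)), (-21, np.float64(10.7)), (-15, np.float64(11.3)), (-9, np.float64(12.1)), (-3, np.float64(12.7)), (3, np.float64(13.6)), (9, np.float64(nan))]
h right half vs z: [(-45, np.float64(5.5)), (-39, np.float64(6.5)), (-33, np.float64(7.9)), (-27, np.float64(7.9)), (-21, np.float64(8.6)), (-15, np.float64(9.6)), (-9, np.float64(10.1)), (-3, np.float64(10.5)), (3, np.float64(15.5)), (9, np.float64(nan))]
```

View pics/z_w20.png

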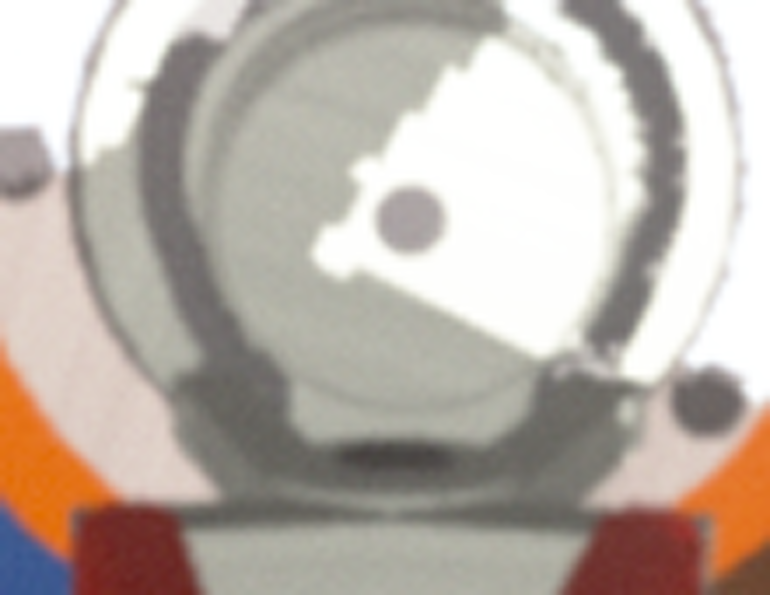

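Emit:
{"op": "jog_arm", "data": {
  "series": [
    {"gripper": 0.4, "xyz": [0, -0.4, 0], "spin": 0},
    {"gripper": 0.4, "xyz": [0.5, -0.4, 0], "spin": 0},
    {"gripper": 0.4, "xyz": [1.2, -0.4, 0], "spin": 0},
    {"gripper": 0.4, "xyz": [2, -0.4, 0], "spin": 0},
    {"gripper": 0.4, "xyz": [3, -0.4, 0], "spin": 0},
    {"gripper": 0.4, "xyz": [4, -0.4, 0], "spin": 0},
    {"gripper": 0.4, "xyz": [4, -0.4, 0], "spin": 0},
    {"gripper": 0.4, "xyz": [4, -0.4, 0], "spin": 0}
  ]
}}

```text
time: 15.1
tool_pos: [0.5241, -0.147, 0.1649]
tcp_rot: [0.688, -0.163, 0.688, 0.163]
wrist_force: [-0.6, -0.4, -2.5]
gripper_width: 0.0261
```

```bash
python3 snap.py w21; python3 mp.py w21 >/dev/null; python3 ht.py w21; python3 ring.py w21 2>/dev/null
```

```text
15.1 [ 0.5241 -0.147   0.1649] 0.0261098327207422 [-0.55 -0.41 -2.48] dqmax 0.0015
166 -8 -8 -8 -7 -8 -8 -7 -6 -2  0 -1 -1 -1 -1 -1  0 -2 -1 -1 -1 -2 -1 -1 -1 -2  0 -1 -2  0 -1  0 -1  0  0 -3 -7 -8 -8 -7 -9
170 -7 -9 -7 -7 -7 -7  0 -1 -1  0  0  0 -1  4  4  3  3  4  5  5  4  5 -1  1  1  1  3  2  1  2  2 -1 -1 -1 -2 -2 -1 -7 -7 -8
174 -7 -7 -7 -6 -1 -1 -1 -1  0  3  4  5  5  5  5  5  4  5  5  5  5  4 -1  1  2  2  0  3  3  2  2  2  2  3  3  0 -1  0 -1 -8
178 -9 -7 -2 -1  0  0 -1  5  4  5  4  4  3  5 -1 -1 -1 -1  0  1  0 -1 -1  0 -1 -1 -1 -1 -2  0  2  3  3  2  2  3  2  0  0  0
182 -7 -1 -1 -3 -1  5  4  4  4  5 -1 -1  0  0  9 13 13 14 14 13 15 16 17 16 14 13 13 13 13  5 -1  1 -2  2  2  3  2  3  3 -1
186 -1 -1  0  0  5  6  5  4  3 -1  0 -1 10 13 15 19 20 18 20 20 21 21 20 22 21 20 19 19 17 14 11  6  0 -1 -1  3  4  4  4  5
190  0 -1 40  5  5  6  7 -1 -1 -1 12 13 19 20 20 20 18 20 21 20 20 21 19 19 20 19 20 20 19 20 21 19 14 13 -1 -1 -1  3  3  3
194  0  0  7  5  7  6 -1 -2 11 15 20 19 19 19 19 21 20 20 20 20 20 19 19 18 19 20 21 20 20 20 19 20 21 19 13  0 -1  1  2  5
198 -2 -1  5  7  5  0 -1 
[... 1803 characters left out ...]
 inner y 0.3 4.6 gap 4.3 hL 15.3 hR 16.4
238 lug inner y 0.3 10.3 gap 10.0 hL 18.2 hR 17.1
239 lug inner y 1.0 7.4 gap 6.4 hL 15.1 hR 17.6
240 lug inner y -20.1 28.5 gap 48.6 hL 11.9 hR 16.7
h left half vs z: [(-45, np.float64(4.4)), (-39, np.float64(4.9)), (-33, np.float64(5.8)), (-27, np.float64(6.1)), (-21, np.float64(6.7)), (-15, np.float64(7.5)), (-9, np.float64(7.9)), (-3, np.float64(8.7)), (3, np.float64(9.4)), (9, np.float64(nan))]
h right half vs z: [(-45, np.float64(5.0)), (-39, np.float64(12.3)), (-33, np.float64(12.6)), (-27, np.float64(3.9)), (-21, np.float64(4.6)), (-15, np.float64(5.2)), (-9, np.float64(5.9)), (-3, np.float64(6.6)), (3, np.float64(10.1)), (9, np.float64(nan))]
```

View pics/z_w21.png

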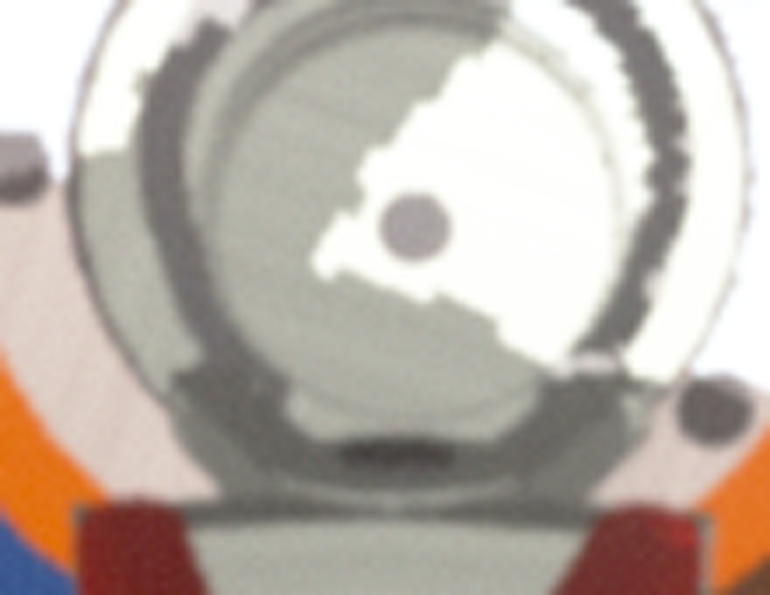

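Emit:
{"op": "jog_arm", "data": {
  "series": [
    {"gripper": 0.4, "xyz": [0.6, 0, 0], "spin": 0},
    {"gripper": 0.4, "xyz": [1.2, 0, 0], "spin": 0},
    {"gripper": 0.4, "xyz": [1.8, 0, 0], "spin": 0},
    {"gripper": 0.4, "xyz": [2.4, 0, 0], "spin": 0},
    {"gripper": 0.4, "xyz": [3, 0, 0], "spin": 0},
    {"gripper": 0.4, "xyz": [3, 0, 0], "spin": 0}
  ]
}}

```text
time: 15.75
tool_pos: [0.5241, -0.147, 0.1619]
tcp_rot: [0.688, -0.163, 0.688, 0.163]
wrist_force: [0.7, 0.0, -1.5]
gripper_width: 0.026
```

```bash
python3 snap.py w22; python3 mp.py w22 >/dev/null; python3 ht.py w22|tail -8; python3 ring.py w22 2>/dev/null
```

```text
15.75 [ 0.5241 -0.147   0.1619] 0.02604414526593189 [ 0.69  0.03 -1.51] dqmax 0.0035
218 -1  0 -1 -1  6  6  5 12 20 21 20 20 19 20 19 20 21 20 20 20 19 19 20 19 18 20 21 20 19 21 20 19 20 19 19 19 12  3  2  3
222  0 -1  0 -1  6  6  6  6 19 21 19 21 21 19 20 19 20 20 19 20 20 21 20 19 21 20 19 19 19 20 20 19 20 19 19 21  5  3  4  6
226  0 -2 -1  0 -1  5  5  6  6 20 19 20 18 20 20 21 20 20 20 20 20 19 19 19 18 20 20 18 20 20 20 21 20 19 19  2  3  4  7 -1
230 -6  0 -1  0  0  0 -1  6  7  5 18 20 20 19 20 19 18 20 21 19 20 21 19 19 20 21 19 19 20 19 19 21 20 13  7  4  4  0  0 -1
234 -8 -9  0  0  9 12 12 11 11 12  7  6 19 20 19 19 20 20 20 20 20 20 20 20 19 20 19 19 19 20 19 20 11 12 11 11 11 11 11  0
238 -8 -9 -7 -8 10 18 21 25 25 25 25 25 25  0  0 19 21 20 20 19 40 20 19 19 19 19 20 19  0 -1 25 25 25 25 24 25 23 18 12 -6
242 -8 -9 -8 -8  8 17 21 29 34 35 35 35 36 35 -1  0 -1 -1 40 40 40 40 40  0  0 -1 -1 -1 34 35 34 35 36 35 32 27 22 18 13 -9
246 -7 -8 -8 -7 -8 -8 20 28 35 40 40 40 40 40 40 40 40 40 40 40 40 40 40 40 40 40 40 40 40 40 40 40 39 38 33 27 23 -7 -7 -8
nose y [-14.2  24.5] z 
[... 196 characters left out ...]
inner y -3.2 18.1 gap 21.2 hL 16.8 hR 13.4
238 lug inner y -3.9 6.7 gap 10.5 hL 17.2 hR 15.6
239 lug inner y 0.3 8.1 gap 7.7 hL 18.3 hR 17.9
240 lug inner y 1.8 8.8 gap 7.0 hL 17.1 hR 17.6
h left half vs z: [(-45, np.float64(4.0)), (-39, np.float64(9.6)), (-33, np.float64(10.2)), (-27, np.float64(4.4)), (-21, np.float64(4.1)), (-15, np.float64(4.8)), (-9, np.float64(5.3)), (-3, np.float64(6.0)), (3, np.float64(7.4)), (9, np.float64(nan))]
h right half vs z: [(-45, np.float64(nan)), (-39, np.float64(12.6)), (-33, np.float64(13.6)), (-27, np.float64(13.3)), (-21, np.float64(nan)), (-15, np.float64(nan)), (-9, np.float64(nan)), (-3, np.float64(4.1)), (3, np.float64(13.3)), (9, np.float64(nan))]
```

Emit:
{"op": "jog_arm", "data": {
  "series": [
    {"gripper": 0.4, "xyz": [0.5, 0, 0], "spin": 0},
    {"gripper": 0.4, "xyz": [1, 0, 0], "spin": 0},
    {"gripper": 0.4, "xyz": [1.5, 0, 0], "spin": 0},
    {"gripper": 0.4, "xyz": [1.5, 0, 0], "spin": 0}
  ]
}}

```text
time: 16.2
tool_pos: [0.5241, -0.147, 0.1604]
tcp_rot: [0.688, -0.163, 0.688, 0.163]
wrist_force: [0.5, 0.6, -1.3]
gripper_width: 0.0259
```

```bash
python3 snap.py w23; python3 mp.py w23 >/dev/null; python3 ht.py w23|tail -20; python3 ring.py w23 2>/dev/null|tail -2
```

```text
16.2 [ 0.5241 -0.147   0.1604] 0.02592252392931199 [ 0.54  0.65 -1.25] dqmax 0.0022
170 -9 -8 -8 -7 -7 -8  0 -2 -1  1 -1  1  3  4  3  2  4  3  3  4  4  3 -1  0  0 -1  0  0 -1  0  0  1 -1 -1  0  0 -1 -7 -6 -8
174 -8 -8 -6 -6  0  0 -1  0 -2  3  3  3  2  4  3  4  3  3  3  4  3  3  0  0  1  1  0  1  0  1 -1  0  1  1  0  0 -1 -1  0 -8
178 -7 -7 -1 -1 -1 -2  0  3  3  4  3  3  4  4 -1  0  1  0  0 -2 -1  0  0 -1  0  0 -1  0 -1 -1  0  1  0  2  1  0  1 -1  0 -1
182 -7 -1  1 -1 -1  3  3  3  2  4 -1 -1 -1 -1  0 11 13 14 12 13 14 14 12 13 11 13 12 11  8 -1 -2  0 -1  0  1  1  1  2  0  0
186 -1  0  0 -1  2  4  3  3  0 -1  0 -1  6 13 13 16 19 20 20 21 20 20 20 19 19 20 19 17 15 13 13 -2 -1  0 -1  0  0  1  1  0
190 -1  0  0  3  3  3  2 -1  0  1 13 15 17 19 19 19 21 20 20 20 20 21 19 21 20 20 19 20 20 21 20 15 40 11  0 -1 -1  0  1  1
194 -1 -1  2  3  4  3  0 -1  6 13 19 20 20 19 19 20 20 19 19 20 20 19 20 19 21 19 20 20 19 20 20 21 19 18 13 -1 -2  0 -1  2
198  0 -1  4  4  4 -1 -1  0 14 20 19 19 20 21 20 20 20 20 20 22 20 20 20 20 20 19 21 20 21 19 20 21 21 20 19 13  0  0  1  2
202 -1 -1  3  3  3 -1  0
[... 1278 characters left out ...]
0 40 40 40 40 -1 -1  0  0 34 34 34 34 34 34 31 27 21 16 12 -9
246 -8 -8 -7 -8 -8 -8 -8 27 33 40 40 40 40 40 40 40 40 40 40 40 40 40 40 40 40 40 40 40 40 40 40 40 40 36 32 27 21 -9 -8 -9
h left half vs z: [(-45, np.float64(4.0)), (-39, np.float64(12.3)), (-33, np.float64(13.1)), (-27, np.float64(12.3)), (-21, np.float64(3.7)), (-15, np.float64(4.3)), (-9, np.float64(4.6)), (-3, np.float64(4.5)), (3, np.float64(7.8)), (9, np.float64(nan))]
h right half vs z: [(-45, np.float64(nan)), (-39, np.float64(12.4)), (-33, np.float64(13.3)), (-27, np.float64(13.3)), (-21, np.float64(nan)), (-15, np.float64(nan)), (-9, np.float64(nan)), (-3, np.float64(12.1)), (3, np.float64(12.0)), (9, np.float64(nan))]
```

View pics/z_w23.png

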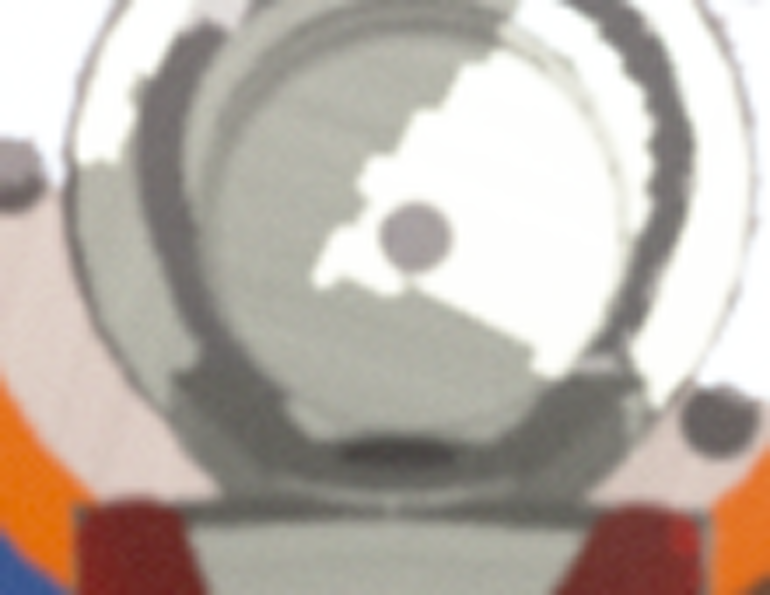

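Emit:
{"op": "jog_arm", "data": {
  "series": [
    {"gripper": 0.4, "xyz": [0.5, 0, 0], "spin": 0},
    {"gripper": 0.4, "xyz": [1, 0, 0], "spin": 0},
    {"gripper": 0.37, "xyz": [1.2, 0, 0.2], "spin": 0},
    {"gripper": 0.32, "xyz": [1.4, 0.3, 0.6], "spin": 0},
    {"gripper": 0.26, "xyz": [1.7, 0.6, 1], "spin": 0},
    {"gripper": 0.2, "xyz": [2, 0.9, 1.5], "spin": 0},
    {"gripper": 0.14, "xyz": [2.3, 1, 2], "spin": 0},
    {"gripper": 0.14, "xyz": [2.3, 1, 2], "spin": 0}
  ]
}}

```text
time: 17.05
tool_pos: [0.5255, -0.1452, 0.1581]
tcp_rot: [0.688, -0.163, 0.688, 0.163]
wrist_force: [-0.6, -0.2, -1.6]
gripper_width: 0.0364
```

```bash
python3 snap.py w24; python3 mp.py w24 >/dev/null; python3 ht.py w24|tail -20; python3 ring.py w24 2>/dev/null|head -3
```

```text
17.05 [ 0.5255 -0.1452  0.1581] 0.03640272679232078 [-0.61 -0.16 -1.65] dqmax 0.0028
170 -8 -7 -8 -2 -1 -1  0 -1 -2 -1  3  3  2  4  3  3  3  2  3  3  2  0 -1 -1  0 -1  0 -1 -1  0 -2 -1  0 -1  0 -1  0 -2 -7 -7
174 -7 -7 -1  0  0  1  0 -1  3  4  3  3  4  3  2  3  4  4 -1  0  3 -2  3  3  2 -1 -1  1 -1  0  0  0  1 -1  0 -1  0 -1  0 -1
178 -8 -1 -1 -1  0  0  3  3  3  3  3  2  0 -1  0  1  8  8 13 12 13 12 12 12 11  9  0  0  1 -1 -1  0  1  1 -1 -1 -2 -1  0  0
182 -1 -2  0 -1  2  3  4  3  2 -1  0 -1  9 12 15 16 19 20 19 20 20 19 20 20 17 19 16 14 14 13  0 -2  0  0  1  0 -1  1  0 -1
186 -1 -1 -1  0  3  4  3  4  0  1 12 14 14 19 19 21 20 19 20 20 19 19 20 21 20 21 20 20 20 18 13 12 -1 -1 -1  0  1  0  0  0
190  0 -3 -1  3  1  3  4 -1 12 13 20 20 21 20 19 20 20 21 20 21 21 20 20 20 20 20 19 20 20 20 20 19 13 14  0 -1  0  1  0 -1
194  0 -1  3  3  2  3 -1 12 14 20 19 21 21 20 20 20 19 19 20 20 20 19 20 21 20 20 19 20 20 20 20 20 21 19 13  0  0  1  1  0
198 -1 -1  2  3  3 -1  1 14 19 21 21 21 21 20 20 20 21 20 20 21 19 19 19 20 21 20 21 21 21 20 19 21 21 21 20 13 -1  0  0  0
202 -1  0  3  4  4 12 1
[... 875 characters left out ...]
  2 19 19 20 20 21 19 20 20 19 20 19 19 19 20 20 20 20 19 20 20 20 19  4  4 -1  0 -1  0 -1 -1
234 -9 -6 -2 -2  0 -1 11 13 12 13 12 12 19 20 20 19 19 20 20 20 19 19 20 20 19 19 20 20 21 20 12 12 13 12 13  9 -1  0 -1 -1
238 -7 -7 -6 -6 -1 -1 11 20 25 25 26 24 25 24 -3  0 18 19 20 20 19 19 20 20 20 20  0 -1 25 25 25 25 25 24 18  7 -1 -2 -6 -8
242 -6 -8 -9 -7 -7 -7 11 20 29 35 35 33 34 33 33  1 40 40 40 40 40 40 40  0 -1  0 34 33 35 35 33 34 28 25 18 -1 -8 -9 -8 -8
246 -7 -8 -8 -8 -9 -8 40 -7 29 38 40 40 40 40 40 40 40 40 40 40 40 40 40 40 40 40 40 40 40 40 40 36 29 25 -8 -7 -7 -8 -7 -8
nose y [-15.2  23.5] z [-38.8   0.5] centre [4.1, -19.1]
ring y [-19.6  25. ] z [-40.5   3.8]
tail z min -40.5
```

View pics/z_w24.png

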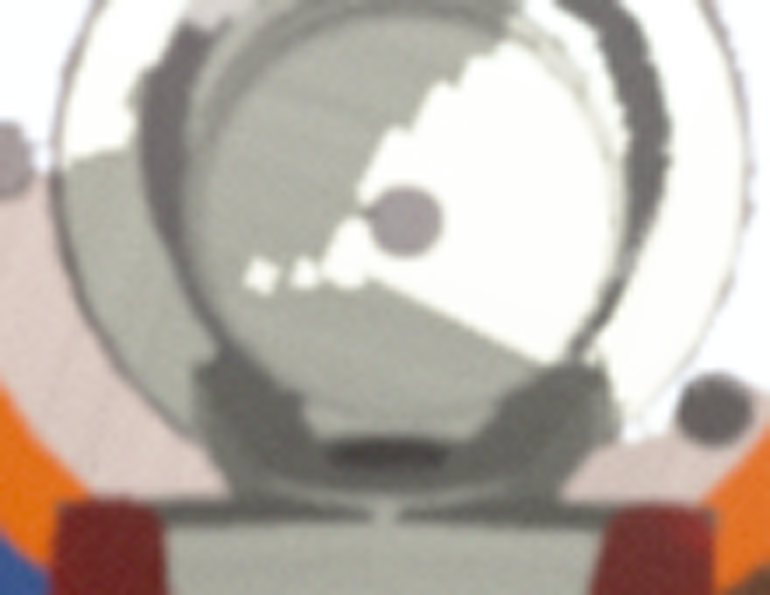

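Emit:
{"op": "jog_arm", "data": {
  "series": [
    {"gripper": 0.08, "xyz": [0.4, 0, 0.6], "spin": 0},
    {"gripper": 0.02, "xyz": [0.8, 0, 1.2], "spin": 0},
    {"gripper": -0.05, "xyz": [1.2, 0, 1.8], "spin": 0},
    {"gripper": -0.12, "xyz": [1.6, 0, 2.3], "spin": 0},
    {"gripper": -0.2, "xyz": [2, 0, 2.8], "spin": 0},
    {"gripper": -0.2, "xyz": [2, 0, 2.8], "spin": 0}
  ]
}}

```text
time: 17.7
tool_pos: [0.528, -0.144, 0.156]
tcp_rot: [0.688, -0.163, 0.688, 0.163]
wrist_force: [-0.2, 0.3, -2.3]
gripper_width: 0.0512
```

```bash
python3 snap.py w25; python3 mp.py w25 >/dev/null; python3 ht.py w25|tail -20
```

```text
17.7 [ 0.528 -0.144  0.156] 0.05121362955192338 [-0.24  0.27 -2.25] dqmax 0.0022
170 -7 -5 -1  0 -1 -1 -2  0  0 -1  3  3  1  3  3  3  3  4  3  2  2 -1  1  0 -1 -2  0  0 -1 -1 -1  0  0 -1  1  0  0  1  0 -1
174 -6 -3  0  0  0 -1  0 -1  3  3  4  3  3  3  3 -1  1  4  9  9 11 13 11  9  8  0  2 -1  1  0  0  0  0  0 -2 -1  0 -2  0 -1
178 -1  1  1 -1 -1 -1  1  3  4  3  3  4 -1 11 13 14 16 18 19 19 20 20 20 19 19 15 13 13 13 11  0  1 -1  0 40  0 -1 -1 -1 -1
182  0 40 -1  0  0  2  2  2  4  4 13 13 16 20 19 20 20 19 20 20 20 19 21 20 19 20 20 19 20 19 14 13  0  1  0  0  0  0  0 -1
186 -1 -1  0  1  4  3  3  4  7 12 18 19 19 19 20 20 19 19 20 20 21 20 21 20 21 20 19 21 21 19 20 19 13 12 -1  1  0 -2 -1  0
190  0 -1 -1 -1  2  3  3 12 14 19 20 20 20 20 20 20 22 20 20 20 21 19 21 20 19 19 19 19 19 19 20 20 19 20 13  1  1  2 -2 -1
194  0 -1 -1  2  3  3 11 15 21 21 19 20 20 20 20 19 20 20 20 20 20 20 21 19 19 20 19 20 21 21 21 20 19 18 20 13  0  0 -2  0
198  0  0  0  3  4  4 13 20 21 20 20 20 40 19 20 19 20 19 19 20 20 20 20 21 21 20 19 20 19 20 20 21 20 19 19 19 13  1 -1  0
202 -1  0 -1  3  3 14 13 20
[... 760 characters left out ...]
21 21 20 20 21 19 19 20 19 21 20 20 20 21 20 20 19 19 20 19 -1 -2  1 -1 -1 -1  0
230 -6 -2 -1 -1 -1  0  0 -1 -1 -1  4  4 20 20 20 21 20 20 21 21 20 20 20 19 20 20 21 21 19 19 19  0 -2 -1 -1 -1 -2  0  0 -1
234 -8 -8 -8 -1  1 -1 -1 -1  0 10 11 11 10 11  0 19 19 20 20 21 20 21 20 21 20 20 20 20 10 10 10 10 -1 -1  0 -1  0 -1  0 -7
238 -8 -7 -8 -8 -7  0  0 -2 16 23 22 40 23 23 23  5 -1  0  0 -1  0  0 -1 -1  4 23 23 24 23 23 23 16  0  0 -1 -1 -7 -7 -7 -7
242 -9 -9 -7 -7 -7 -7 -9 -7  0 32 32 30 32 32 32 -1 -2 -1 -2  0 -1  0 -1  0 31 33 31 32 33 32 27 16  0 -1 -8 -8 -8 -6 -8 -7
246 -6 -8 -7 -8 -8 -7 -8 -8 -6 30 40 40 40 40 40 40 40 40 40 40 40 40 40 40 40 40 40 40 40 40 27 -8 -7 -8 -9 -9 -7 -9 -8 -9
```

View pics/z_w25.png

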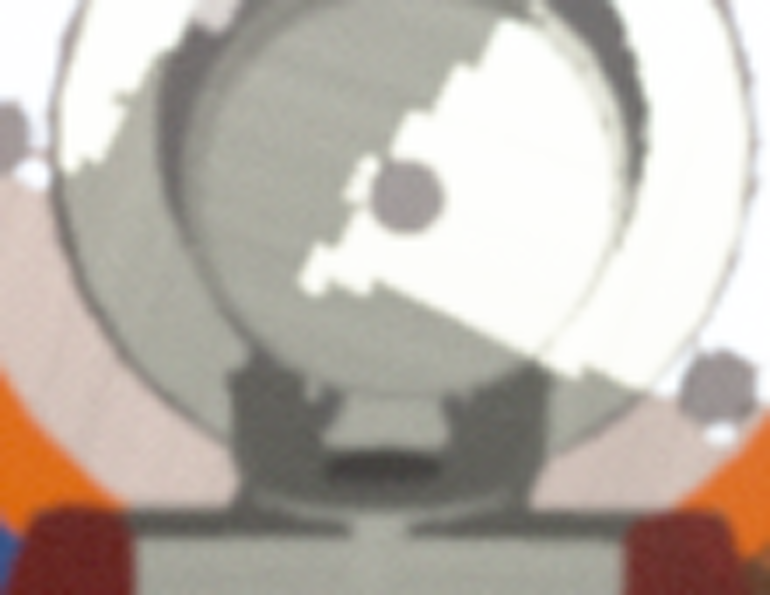

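Emit:
{"op": "jog_arm", "data": {
  "series": [
    {"gripper": -0.25, "xyz": [0, 0, 0.4], "spin": 0},
    {"gripper": -0.3, "xyz": [0, 0, 0.8], "spin": 0},
    {"gripper": -0.37, "xyz": [0, 0, 1.2], "spin": 0},
    {"gripper": -0.37, "xyz": [0, 0, 1.2], "spin": 0},
    {"gripper": -0.37, "xyz": [0, 0, 1.2], "spin": 0}
  ]
}}

```text
time: 18.25
tool_pos: [0.5291, -0.1435, 0.1562]
tcp_rot: [0.688, -0.163, 0.688, 0.163]
wrist_force: [-0.1, -0.2, -2.1]
gripper_width: 0.0586
```

```bash
python3 snap.py w26; python3 mp.py w26 >/dev/null; python3 ht.py w26|tail -6
```

```text
18.25 [ 0.5291 -0.1435  0.1562] 0.058586433309473926 [-0.1  -0.24 -2.13] dqmax 0.0021
226 -2  0 -2 -2 -1 -1  1 -2  0 -1 20 20 19 19 20 21 20 20 19 20 19 20 19 21 21 19 19 19 20 20 20 20 -1  0 -3 -1 -1  0 -1  0
230 -8 -7 -1 -2 -2  0 -1  0 -1  0  5  4  5 19 20 21 19 18 18 19 20 20 21 20 19 20 19 20 19  4 -1  0  0  1  0 -1 -1  0 -1  0
234 -7 -9 -8 -7  0 -1 -1 -1  0 -2 12 12 12 12 13  0  6 19 20 19 20 19 20 21 20 19 12 12 12 13  6 -1 -1 -1 -1  1  0  0 -1 -9
238 -7 -8 -7 -7 -8 -8 -7  0 -1 -1 24 23 25 25 23 25  4 -1 -1  0 -1  0  0 -1 25 26 25 24 25 25  4 -1 -1  0 -1 -7 -8 -8 -9 -8
242 -8 -7 -6 -7 -8 -8 -7 -8 -6 -1 33 33 34 34 33 33 -1  0 -1  0  0  0 -1 -1 33 33 33 33 33 30  0  0 -1 -7 -9 -8 -7 -8 -9 -7
246 -8 -9 -8 -9 -7 -7 -9 -9 -8 -8 40 40 40 40 40 40 40 40 40 40 40 40 40 40 40 40 40 40 40 31 -7 -8 -7 -8 -8 -8 -7 -8 -7 -8
```

View pics/z_w26.png

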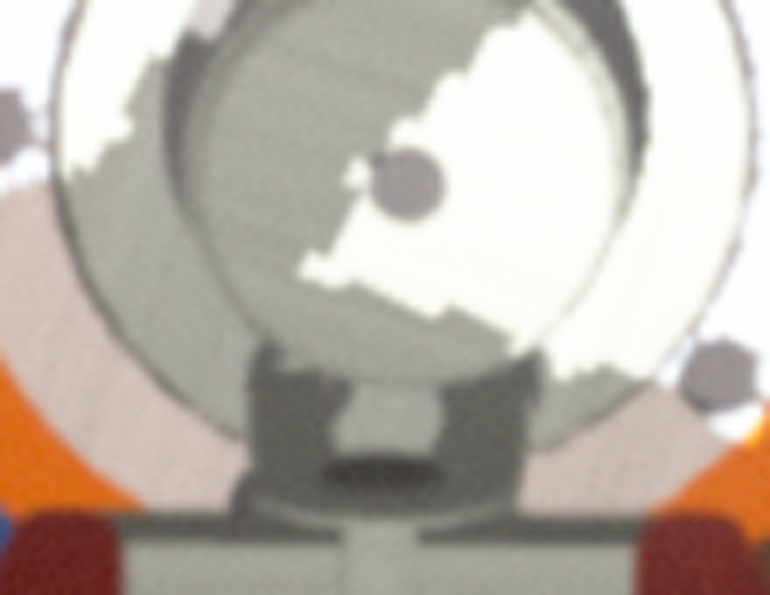

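Emit:
{"op": "jog_arm", "data": {
  "series": [
    {"gripper": -0.37, "xyz": [-1, 0, 0], "spin": 0},
    {"gripper": -0.37, "xyz": [-2, 0, 0], "spin": 0},
    {"gripper": -0.37, "xyz": [-3, 0, 0], "spin": 0},
    {"gripper": -0.37, "xyz": [-4.5, 0, 0], "spin": 0},
    {"gripper": -0.37, "xyz": [-7, 0, 0], "spin": 0},
    {"gripper": -0.37, "xyz": [-15, 0, 0], "spin": 0},
    {"gripper": -0.37, "xyz": [-28, 0, 0], "spin": 0},
    {"gripper": -0.37, "xyz": [-42, 0, 0], "spin": 0},
    {"gripper": -0.37, "xyz": [-46, 0, 0], "spin": 0},
    {"gripper": -0.37, "xyz": [-46, 0, 0], "spin": 0},
    {"gripper": -0.37, "xyz": [-46, 0, 0], "spin": 0}
  ]
}}

```text
time: 19.4
tool_pos: [0.5291, -0.1435, 0.2021]
tcp_rot: [0.688, -0.163, 0.688, 0.163]
wrist_force: [0.1, -0.3, -1.4]
gripper_width: 0.0585
```

```bash
python3 snap.py w27; python3 - <<'E'
import cv2
P=cv2.imread('pics/w27.png');cv2.imwrite('pics/t27.png',cv2.resize(P[130:340,230:420],None,fx=2.85,fy=2.85,interpolation=cv2.INTER_CUBIC))
E
python3 ht.py w27 >/dev/null; python3 - <<'E'
import numpy as np
z=np.load('w27_h.npz');h=z['h']
for r in range(176,246,3): print(r,' '.join('%2d'%round(min(max(a,-9),40)) for a in h[r,290:362:2]))
E
```

```text
19.4 [ 0.5291 -0.1435  0.2021] 0.058455662997964425 [ 0.07 -0.34 -1.4 ] dqmax 0.0145
176  0 -1 -1  0 -1  4  4  3 12 13 19 20 20 20 19 19 18 20 20 20 21 21 19 20 20 19 21 18 14  0  0  0  0 -1 -2  0
179  0  0  0 -1  0  4  4 11 19 20 20 21 20 21 19 20 19 20 20 20 19 20 20 20 20 21 20 19 19 13  0  0  0 -1  0 -1
182  0 -1 -1 -1  3  4 11 19 18 19 19 19 20 19 21 20 19 20 19 19 20 20 21 21 20 19 21 21 21 20 13  0  1  2 -1 -1
185 -1  0 -1 -1  4  3 13 19 18 19 19 19 19 20 19 20 21 19 19 20 20 20 19 20 21 20 21 19 19 19 20  1  1  1  0 -1
188 -2 -1 -1 -1  4  3 19 20 20 20 20 20 21 20 19 19 20 19 20 20 20 19 20 19 20 19 20 20 19 20 21 12 -1  0  0  0
191  0  0  0 -2  5 13 19 19 20 21 20 20 20 20 20 19 19 20 21 20 21 20 20 19 20 20 18 19 18 20 20 19  1  2 -2 -2
194 -1 -1 -1 -1  4 14 19 19 20 20 20 19 19 20 19 19 20 20 21 20 19 19 20 20 20 19 20 20 19 20 20 21  0  0 -1  0
197 -1 -2 -2 -1 -2 13 19 19 19 20 19 21 19 20 20 18 19 18 20 19 20 19 21 20 19 19 20 20 20 20 19 19  1 -2  0 -1
200 -1 -1  0 -1  0  4 20 21 20 19 20 20 40 20 22 19 19 20 18 20 19 21 20 21 21 18 19 20 21 20 20 20 -1  0 -1 -1
203 -1 
[... 972 characters left out ...]
1 -2 -8 -8 -7 -7 -9 -9 -8 -8
230 -8 -7 -7 -8 -9 -9 -8 -8 -9 -8 -8 -9 -8 -7 -3  0 -1  0 -1  0  0 -2 -1 -2 -7 -9 -8 -8 -9 -8 -8 -7 -7 -8 -9 -8
233 -8 -7 -7 -8 -7 -8 -7 -8 -6 -7 -7 -6 -9 -8 -8 -8 -8 -8 -7 -7 -6 -7 -7 -8 -6 -9 -7 -8 -7 -8 -8 -9 -8 -8 -8 -9
236 -7 -8 -8 -7 -8 -8 -7 -8 40 40 40 40 40 -8 -8 -8 -9 -8 -7 -9 -7 -8 -9 40 40 40 40 40 -7 -7 -8 -7 -8 -9 -9 -9
239 -9 -8 -9 -9 -7 -9 -7 -6 40 40 40 40 40 40 -9 -8 -7 -8 -7 -8 -8 -9 40 40 40 40 40 40 -8 -8 -8 -9 -9 -9 -9 -9
242 -8 -9 -8 -8 -8 -7 -9 -9 40 40 40 40 40 40 -8 -7 -8 -8 -7 -7 -7 -8 40 40 40 40 40 40 -9 -8 -8 -8 -8 -9 -8 -8
245 -9 -9 -9 -8 -9 -9 -9 -8 40 40 40 40 40 40 40 40 40 40 40 40 40 40 40 40 40 40 40 40 -8 -9 -9 -9 -8 -8 -9 -8
```

View pics/t27.png

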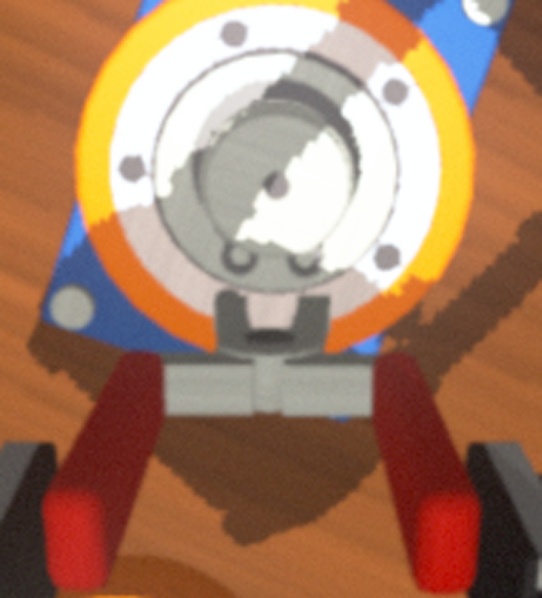

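```bash
python3 - <<'E'
import numpy as np
z=np.load('w27_h.npz');h=z['h'];T=z['Tl'];W=z['W']
# axle centre via nose
s=np.zeros(h.shape,bool);s[140:235,285:370]=1
import cv2
n,l,st,c=cv2.connectedComponentsWithStats((s&(h>19)&(h<21.8)).astype(np.uint8));k=1+st[1:,4].argmax();q=T[l==k]
ay,az=q[:,1].mean(),q[:,2].mean();print("axle",ay,az,np.ptp(q[:,1]),np.ptp(q[:,2]))
wsh=s&(abs(h+.5)<2);rr=np.hypot(T[...,1]-ay,T[...,2]-az);print("washer bias",h[wsh&(rr<35)&(rr>29)].mean(),"nose",h[l==k].mean())
r=s&(h>2)&(h<8)&(rr<34);r=cv2.erode(r.astype(np.uint8),np.ones((2,2)))>0
for name,sel in(("left",r&(T[...,1]<ay-1)),("right lug",r&(T[...,1]>ay+3)&(T[...,2]>az+15))):
    q=T[sel];hh=h[sel];print(name,len(hh),hh.mean())
    for zz in range(-28,34,5):
        m=abs(q[:,2]-az-zz)<2.5
        if m.sum()>4: print("  dz",zz,hh[m].mean().round(2),m.sum(), "r",np.hypot(q[m,1]-ay,q[m,2]-az).mean().round(1))
q=T[r];print("ring r: tail min z",q[:,2].min()-az,"max",q[:,2].max()-az)
sel=r&(T[...,1]<ay-1);A=np.c_[T[sel][:,1]-ay,T[sel][:,2]-az,np.ones(sel.sum())];print("plane",np.linalg.lstsq(A,h[sel],rcond=None)[0])
E
```

```text
axle 3.9244941731239824 -22.92855729350569 40.43486248032855 40.997162580350604
washer bias -0.6760749825931811 nose 19.954687389253973
left 203 3.906622409229731
  dz -28 3.17 6 r 26.5
  dz -23 3.3 46 r 24.5
  dz -18 3.46 40 r 23.7
  dz -13 3.81 31 r 23.0
  dz -8 3.52 19 r 23.0
  dz -3 3.69 10 r 22.6
  dz 22 5.06 15 r 26.4
  dz 27 5.32 32 r 28.8
right lug 38 5.018885550500377
  dz 22 4.61 9 r 26.4
  dz 27 5.15 29 r 29.5
ring r: tail min z -26.90135739971936 max 29.394603862802906
plane [0.02084633 0.03907208 4.45092741]
```

Emit:
{"op": "jog_arm", "data": {
  "series": [
    {"gripper": -0.37, "xyz": [0, 15, 4], "spin": 3},
    {"gripper": -0.37, "xyz": [0, 45, 12], "spin": 8},
    {"gripper": -0.37, "xyz": [0, 80, 22], "spin": 13},
    {"gripper": -0.37, "xyz": [0, 115, 32], "spin": 18},
    {"gripper": -0.37, "xyz": [0, 150, 42], "spin": 23},
    {"gripper": -0.37, "xyz": [0, 185, 52], "spin": 28},
    {"gripper": -0.37, "xyz": [0, 220, 62], "spin": 33},
    {"gripper": -0.37, "xyz": [0, 255, 72], "spin": 37},
    {"gripper": -0.37, "xyz": [0, 285, 81], "spin": 41},
    {"gripper": -0.37, "xyz": [0, 310, 88], "spin": 44},
    {"gripper": -0.37, "xyz": [0, 321, 91], "spin": 46},
    {"gripper": -0.37, "xyz": [0, 325, 92.5], "spin": 46}
  ]
}}

```text
time: 20.65
tool_pos: [0.4653, 0.1897, 0.2014]
tcp_rot: [0.697, 0.118, 0.698, -0.118]
wrist_force: [-0.4, 0.7, -1.6]
gripper_width: 0.0587
```

Emit:
{"op": "jog_arm", "data": {
  "series": [
    {"gripper": -0.37, "xyz": [10, 0, 0], "spin": 0},
    {"gripper": -0.37, "xyz": [22, 0, 0], "spin": 0},
    {"gripper": -0.37, "xyz": [22, 0, 0], "spin": 0},
    {"gripper": -0.37, "xyz": [22, 0, 0], "spin": 0}
  ]
}}

```text
time: 21.05
tool_pos: [0.4658, 0.1877, 0.1792]
tcp_rot: [0.696, 0.119, 0.698, -0.12]
wrist_force: [1.3, 0.0, -1.2]
gripper_width: 0.0586
```

```bash
python3 snap.py w28; python3 ht.py w28 >/dev/null; python3 - <<'E'
import cv2,numpy as np
from h import *
P=cv2.imread('pics/w28.png');cv2.imwrite('pics/t28.png',cv2.resize(P[170:300,250:400],None,fx=4.5,fy=4.5,interpolation=cv2.INTER_CUBIC))
z=np.load('w28_h.npz');W=z['W'];T=z['Tl']
s,p,M=tool();print(p.round(4),np.degrees(np.arctan2(M[1,1],M[0,1])))
for r in range(196,256,2): print(r,' '.join('%3d'%round(min(max(a*1000,-9),140)) for a in W[r,290:360:2,2]))
E
```

```text
21.05 [0.4658 0.1877 0.1792] 0.058628145672632304 [ 1.31  0.03 -1.22] dqmax 0.0254
[0.466  0.1879 0.1799] 70.59851895650321
196   7   7   7  24  23  22  21  22  23  22  20  21  20  22  21  21  21  20  21  21  21  21  19  20  20  21  20  19  20  18  20  20  19  20   6
198   7   8   8  28  28  29  29  28  28  27  27  27  28  27  26  28  26  26  27  28  27  26  26  27  27  26  26  27  26  25  26  25  26  25   7
200   7   8  38  39  40  40  40  39  40  39  39  39  39  39  39  37  39  37  39  38  39  39  37  37  38  38  37  38  37  37  37  38  36  36  36
202   8   7  50  50  49  50  50  49  50  50  50  49  48  49  50  49  50  48  49  48  49  48  49  49  49  48  48  47  48  47  47  48  47  46  47
204   6  59  60  60  58  59  59  59  59  59  60  59  58  58  59  58  58  60  59  58  58  57  58  59  57  57  59  56  56  58  58  58  58  57  56
206   8  70  69  67  68  68  69  69  68  67  68  68  68  68  69  68 140  68  67  67  69  68  67  68  66  68  68  68  68  68  67  68  67  68  67
208   8  69  70  69  69  71  69  71  69  70  69  69  69  69  69  68  69  69  68  71  69  69  69  69  69  70  68 
[... 2643 characters left out ...]
  71  70  70  70 128 128 127 137 137 137 140 140 140 140 140 140 140 137 138 137 128 128 126 115  68  69  70  70  70  69  70
248   7  69  69  68  70  69  69  70 129 140 140 140 140 140 140 140 140 140 140 140 140 140 140 140 140 140 133 115  69  70  69  70  70  69  70
250   6  70  68  70  68  69  69  68 140 140 140 140 140 140 140 140 140 140 140 140 140 140 140 140 140 140 140  68  69  70  69  69  69  70  68
252   7   7   7   7   8   6   6   7 140 140 140 140 140 140 140 140 140 140 140 140 140 140 140 140 140 140 140   6   7   7   8   8   9   5   7
254 140 140 140 140 140 140 140 140 140 140 140 140 140 140 140 140 140 140 140 140 140 140 140 140 140 140 140 140 140 140 140 140 140 140 140
```

View pics/t28.png

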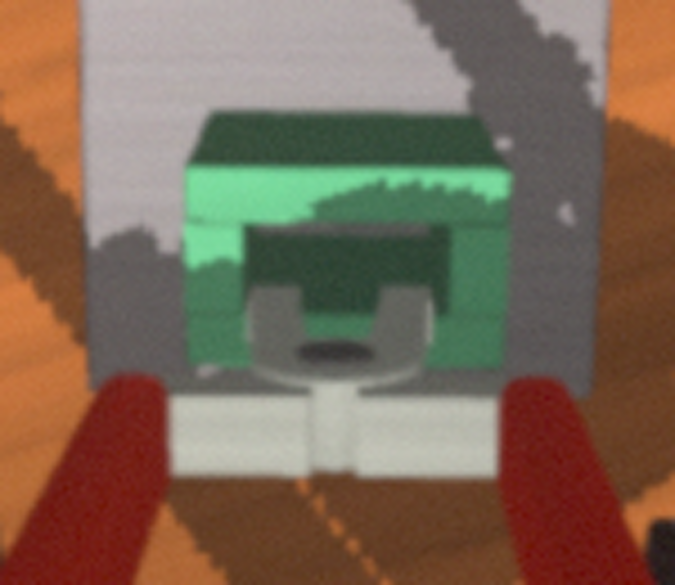

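```bash
python3 - <<'E'
import meas;from meas import *
meas.load('w28')
T=np.load('w28_h.npz')['Tl']
c=[onzt(u,.07) for u in ((304,219),(347,219),(304,239.3),(347,239.3))]
for q in c: print(q.round(1))
print("pocket",np.mean(c,0).round(1))
for r in (215,230): print(T[r,300:310,1].round(1), T[r,344:356,1].round(1))
print("outer z",[onzt((325,v),.07).round(1)[2] for v in (205.8,251)])
print("outer y",[onzt((v,225),.07).round(1)[1] for v in (292,359)])
for a in ((305.5,233.3),(315.5,233.3),(333.5,233.3),(344.7,233.3)): print("sh",ont(a,.087).round(1))
E
```

```text
[109.2 -14.2  -5. ]
[109.1  18.9  -5. ]
[109.2 -14.4  11.3]
[109.1  19.2  11.2]
pocket [109.2   2.4   3.1]
[-17.3 -16.5 -15.8 -15.  -14.2 -13.5 -12.7 -11.9 -11.1 -10.3] [16.6 17.3 18.1 19.  19.7 20.4 21.1 21.9 22.8 23.5 24.3 24.9]
[-17.4 -16.7 -15.9 -15.1 -14.9 -14.8 -13.9 -13.1 -12.2 -11.4] [18.6 19.4 20.3 20.9 20.9 20.9 21.3 22.2 23.  23.9 24.6 25.3]
outer z [np.float64(-15.3), np.float64(20.8)]
outer y [np.float64(-23.6), np.float64(28.3)]
sh [ 87.  -12.2   0.4]
sh [87.  -5.1  0.4]
sh [87.   7.8  0.4]
sh [87.  15.8  0.4]
```

Emit:
{"op": "jog_arm", "data": {
  "series": [
    {"gripper": -0.37, "xyz": [3, 0.9, 0], "spin": 0},
    {"gripper": -0.37, "xyz": [9, 0.9, 0], "spin": 0},
    {"gripper": -0.37, "xyz": [17, 0.9, 0], "spin": 0},
    {"gripper": -0.37, "xyz": [25, 0.9, 0], "spin": 0},
    {"gripper": -0.37, "xyz": [33, 0.9, 0], "spin": 0},
    {"gripper": -0.37, "xyz": [41, 0.9, 0], "spin": 0},
    {"gripper": -0.37, "xyz": [49, 0.9, 0], "spin": 0},
    {"gripper": -0.37, "xyz": [56, 0.9, 0], "spin": 0},
    {"gripper": -0.37, "xyz": [62, 0.9, 0], "spin": 0},
    {"gripper": -0.37, "xyz": [66, 0.9, 0], "spin": 0},
    {"gripper": -0.37, "xyz": [70, 0.9, 0], "spin": 0},
    {"gripper": -0.37, "xyz": [70, 0.9, 0], "spin": 0}
  ]
}}

```text
time: 22.3
tool_pos: [0.4661, 0.1893, 0.1096]
tcp_rot: [0.697, 0.119, 0.697, -0.119]
wrist_force: [0.2, 0.0, -2.3]
gripper_width: 0.0587
```

```bash
python3 snap.py w29; python3 - <<'E'
import cv2
P=cv2.imread('pics/w29.png');cv2.imwrite('pics/t29.png',cv2.resize(P[190:340,230:410],None,fx=4,fy=4,interpolation=cv2.INTER_CUBIC))
E
```

```text
22.3 [0.4661 0.1893 0.1096] 0.058704991442735166 [ 0.23  0.02 -2.28] dqmax 0.0125
```

View pics/t29.png

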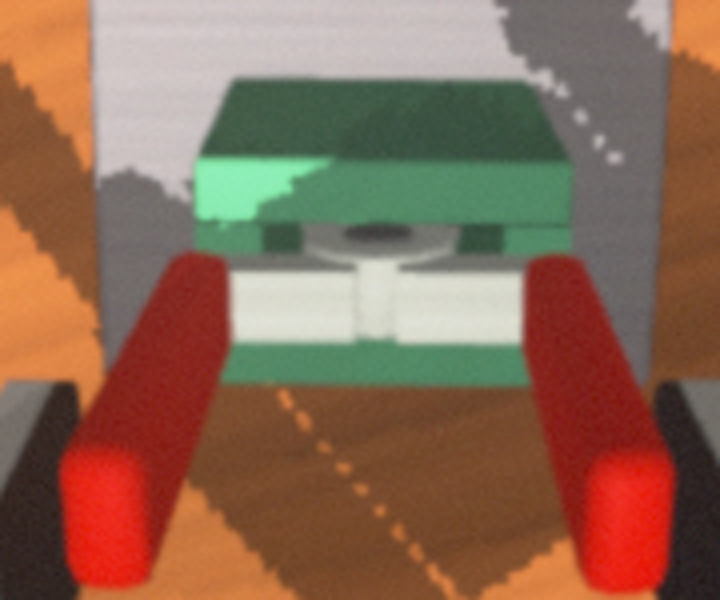

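Emit:
{"op": "jog_arm", "data": {
  "series": [
    {"gripper": -0.37, "xyz": [2, 0, 0], "spin": 0},
    {"gripper": -0.37, "xyz": [4, 0, 0], "spin": 0},
    {"gripper": -0.37, "xyz": [6, 0, 0], "spin": 0},
    {"gripper": -0.37, "xyz": [8, 0, 0], "spin": 0},
    {"gripper": -0.37, "xyz": [8, 0, 0], "spin": 0},
    {"gripper": -0.37, "xyz": [8, 0, 0], "spin": 0}
  ]
}}

```text
time: 22.95
tool_pos: [0.4663, 0.1893, 0.1021]
tcp_rot: [0.697, 0.119, 0.697, -0.119]
wrist_force: [-0.1, 0.2, -1.2]
gripper_width: 0.0582
```

Emit:
{"op": "jog_arm", "data": {
  "series": [
    {"gripper": -0.37, "xyz": [0.5, 0, 0], "spin": 0},
    {"gripper": -0.37, "xyz": [1.0, 0, 0], "spin": 0},
    {"gripper": -0.37, "xyz": [1.0, 0, 0], "spin": 0}
  ]
}}

```text
time: 23.25
tool_pos: [0.4663, 0.1894, 0.1011]
tcp_rot: [0.697, 0.119, 0.697, -0.119]
wrist_force: [-0.4, -1.0, -1.8]
gripper_width: 0.0586
```

Emit:
{"op": "jog_arm", "data": {
  "series": [
    {"gripper": -0.37, "xyz": [0.5, 0, 0], "spin": 0},
    {"gripper": -0.37, "xyz": [1.2, 0, 0], "spin": 0},
    {"gripper": -0.37, "xyz": [1.2, 0, 0], "spin": 0}
  ]
}}

```text
time: 23.55
tool_pos: [0.4662, 0.1893, 0.0998]
tcp_rot: [0.697, 0.119, 0.697, -0.119]
wrist_force: [-0.1, -0.3, -1.7]
gripper_width: 0.0582
```

Emit:
{"op": "jog_arm", "data": {
  "series": [
    {"gripper": -0.37, "xyz": [0.5, 0, 0], "spin": 0},
    {"gripper": -0.37, "xyz": [1.2, 0, 0], "spin": 0},
    {"gripper": -0.37, "xyz": [1.2, 0, 0], "spin": 0}
  ]
}}

```text
time: 23.85
tool_pos: [0.4665, 0.1894, 0.0993]
tcp_rot: [0.697, 0.119, 0.697, -0.119]
wrist_force: [0.3, -0.6, 1.4]
gripper_width: 0.0584
```

```bash
python3 snap.py w30; python3 - <<'E'
import cv2
P=cv2.imread('pics/w30.png');cv2.imwrite('pics/t30.png',cv2.resize(P[190:340,230:410],None,fx=4,fy=4,interpolation=cv2.INTER_CUBIC))
E
```

```text
23.85 [0.4665 0.1894 0.0993] 0.05840498555686023 [ 0.31 -0.58  1.41] dqmax 0.002
```

View pics/t30.png

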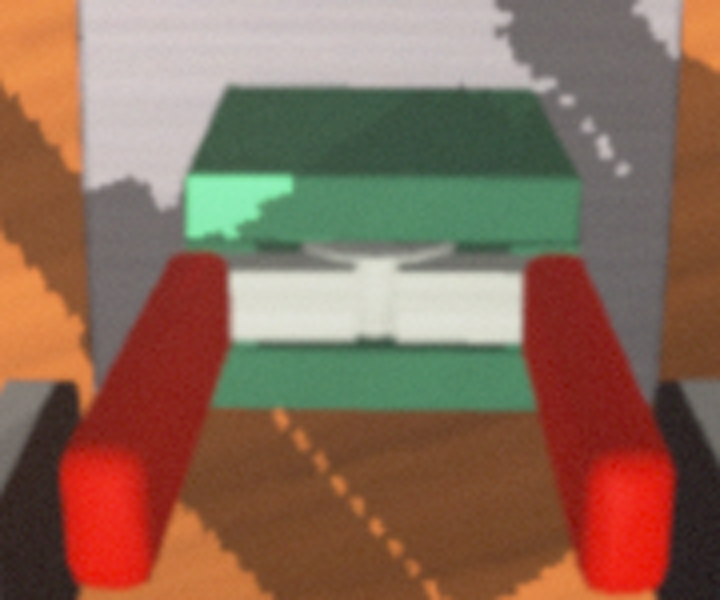

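Emit:
{"op": "jog_arm", "data": {
  "series": [
    {"gripper": -0.42, "xyz": [0, 0, 0], "spin": 0},
    {"gripper": -0.5, "xyz": [0, 0, 0], "spin": 0},
    {"gripper": -0.6, "xyz": [0, 0, 0], "spin": 0},
    {"gripper": -0.8, "xyz": [0, 0, 0], "spin": 0},
    {"gripper": -1, "xyz": [0, 0, 0], "spin": 0},
    {"gripper": -1, "xyz": [0, 0, 0], "spin": 0},
    {"gripper": -1, "xyz": [0, 0, 0], "spin": 0}
  ]
}}

```text
time: 24.6
tool_pos: [0.4663, 0.1894, 0.0988]
tcp_rot: [0.697, 0.119, 0.697, -0.119]
wrist_force: [-0.8, -0.6, -0.1]
gripper_width: 0.0855
```

```bash
python3 snap.py w31; python3 ht.py w31 >/dev/null; python3 - <<'E'
import cv2,numpy as np
P=cv2.imread('pics/w31.png');cv2.imwrite('pics/t31.png',cv2.resize(P[190:370,200:440],None,fx=3.2,fy=3.2,interpolation=cv2.INTER_CUBIC))
W=np.load('w31_h.npz')['W']
for r in range(240,290,4): print(r,' '.join('%3d'%round(min(max(a*1000,-9),150)) for a in W[r,276:374:4,2]))
E
```

```text
24.6 [0.4663 0.1894 0.0988] 0.08551261666024448 [-0.84 -0.63 -0.12] dqmax 0.0009
240   7  70  70  69  69  69  69  70  69  69  69  69  70  69  69  68  69  69  69  70  69  69  69  70  70
244   7  70  69  70  70  70  69  70  69  70  70  69  70  69  70  69  69  70  69  70  69  70  69  69  71
248   7  70  69  70  70  70  69  70  69  69  70  69  69  70  69  70  68  69  69  70  68  69  68  69  69
252   8  70  69  69  70  44  20  21  69  70  70  68  70  69  70  70  68  19  19  33  62  70  70  68  69
256  83  83  81  74  74  73  74  73  73  73  74  76  74  74  74  74  74  75  73  75  74  74  81  83  82
260  90  89  87  78  78  78  78  78  77  78  78  74  76  75  78  78  77  78  79  77  78  78  84  89  90
264  94  93  89  79  78  79  78  79  78  78  79  74  76  74  80  78  79  79  78  78  78  79  88  94  95
268 101 100  92  78  78  79  78  78  78  79  78  74  73  75  78  78  79  78  78  79  78  79  89  98 100
272 105 103  92  81  78  78  78  78  78  77  78  75  75  73  78  78  79  78  79  78  78  78  89 101 105
276 110 106  94  80  78  78  79  78  79  79  79  67  66  67  79  67  67  67  66  66  68  70  89 104 110
280 114 109  93  69  69  70  70  69  69  69  69  70  70  69  70  69 150  70  69  69  69  70  90 105 113
284 119 109  93  69  69  70  69  71  69  70  70  69  69  69  70  69  69  69  69  69  70  69  95 103 116
288 120 110  94  69  70  69  70  69  69  69  69  69  69  70  69  70  69  70  69  70  69  70  69 104 116
```

View pics/t31.png

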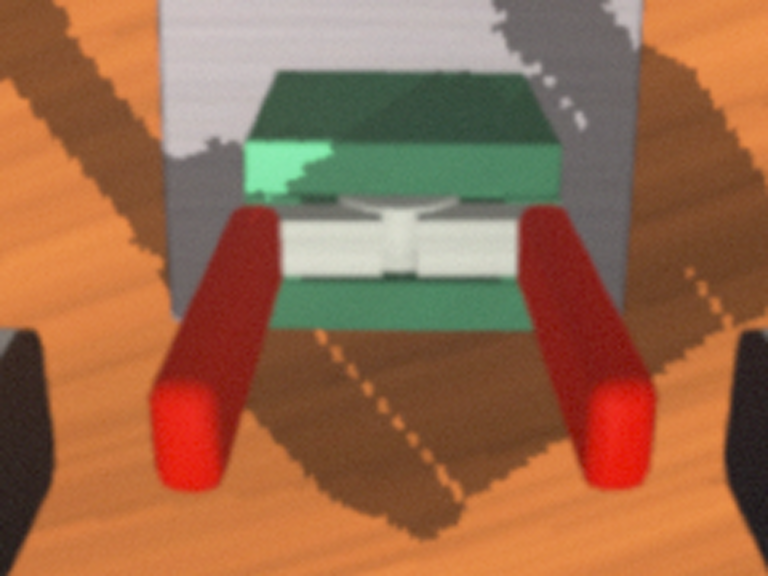

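Emit:
{"op": "jog_arm", "data": {
  "series": [
    {"gripper": -1, "xyz": [-15, 0, 0], "spin": 0},
    {"gripper": -1, "xyz": [-40, 0, 0], "spin": 0},
    {"gripper": -1, "xyz": [-75, 0, 0], "spin": 0},
    {"gripper": -1, "xyz": [-110, 0, 0], "spin": 0},
    {"gripper": -1, "xyz": [-115, 0, 0], "spin": 0},
    {"gripper": -1, "xyz": [-115, -50, 20], "spin": 0},
    {"gripper": -1, "xyz": [-115, -100, 50], "spin": 0},
    {"gripper": -1, "xyz": [-115, -150, 80], "spin": 0},
    {"gripper": -1, "xyz": [-115, -200, 110], "spin": 0},
    {"gripper": -1, "xyz": [-115, -245, 135], "spin": 0},
    {"gripper": -1, "xyz": [-115, -290, 165], "spin": 0},
    {"gripper": -1, "xyz": [-115, -298, 170], "spin": 0}
  ]
}}

```text
time: 25.85
tool_pos: [0.5279, -0.1507, 0.2143]
tcp_rot: [0.697, 0.119, 0.697, -0.119]
wrist_force: [1.2, 0.9, 0.3]
gripper_width: 0.0852
```

Emit:
{"op": "jog_arm", "data": {
  "series": [
    {"gripper": -1, "xyz": [30, 0, 0], "spin": 0},
    {"gripper": -1, "xyz": [40, 0, 0], "spin": 0},
    {"gripper": -1, "xyz": [40, 0, 0], "spin": 0},
    {"gripper": -1, "xyz": [40, 0, 0], "spin": 0}
  ]
}}

```text
time: 26.25
tool_pos: [0.528, -0.1472, 0.1747]
tcp_rot: [0.697, 0.118, 0.697, -0.118]
wrist_force: [0.4, 0.2, 0.0]
gripper_width: 0.0855
```

```bash
python3 snap.py w32; python3 ht.py w32 >/dev/null; python3 - <<'E'
import cv2,numpy as np
from h import *
P=cv2.imread('pics/w32.png');cv2.imwrite('pics/t32.png',cv2.resize(P[130:290,230:400],None,fx=3.6,fy=3.6,interpolation=cv2.INTER_CUBIC))
for n in ("top","scene"):
    Q,d=vision.snapshot(n);cv2.imwrite(f'pics/{n}32.png',Q)
a=cv2.imread('pics/top32.png');b=cv2.imread('pics/scene32.png')
cv2.imwrite('pics/u32.png',np.hstack([cv2.resize(a[230:340,120:230],(400,400),interpolation=cv2.INTER_CUBIC),cv2.resize(b[200:290,400:490],(400,400),interpolation=cv2.INTER_CUBIC)]))
E
```

```text
26.25 [ 0.528  -0.1472  0.1747] 0.08552443842781868 [0.41 0.15 0.02] dqmax 0.021
```

View pics/t32.png

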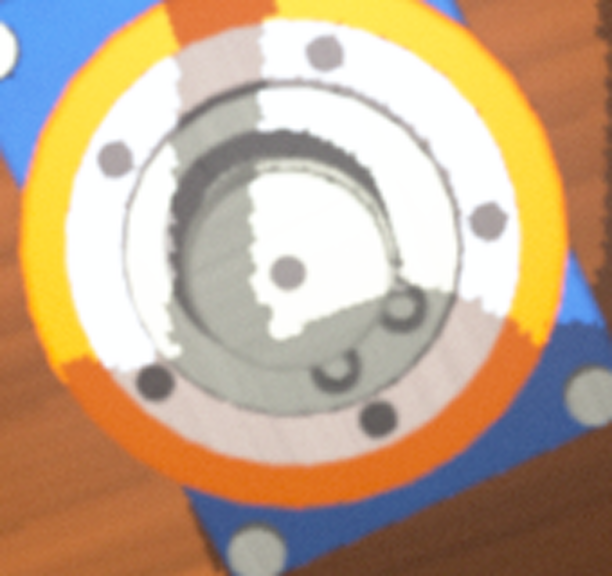

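View pics/u32.png

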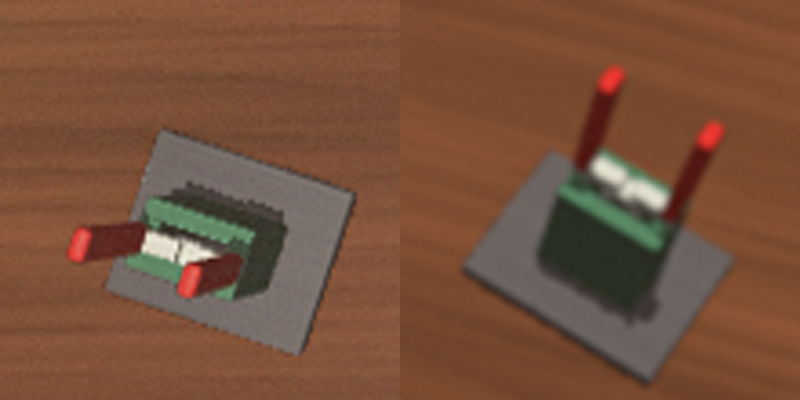

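```bash
python3 - <<'E'
import numpy as np,cv2
from meas import *
import meas
meas.load('w32')
z=np.load('w32_h.npz');h=z['h'];W=z['W']*1000
s=np.zeros(h.shape,bool);s[150:250,260:370]=1
n,l,st,c=cv2.connectedComponentsWithStats((s&(h>19)&(h<21.8)).astype(np.uint8));k=1+st[1:,4].argmax();q=W[l==k]
ax=q[:,:2].mean(0);print("axle",ax.round(1),np.ptp(q[:,0]),np.ptp(q[:,1]))
e=[onz("wrist",(230+a/3.6-.4,130+b/3.6-.4),.0655,meas.m)[:2]*1000 for a,b in((404,307),(336,372))]
print("eyes",[x.round(1) for x in e],np.linalg.norm(e[0]-e[1])); mid=(e[0]+e[1])/2-ax;print("mid dist",np.linalg.norm(mid),np.degrees(np.arctan2(mid[1],mid[0])))
u=mid/np.linalg.norm(mid);v=np.array([-u[1],u[0]])
D=W[...,:2]-ax;rx=D@u;ry=D@v;rr=np.hypot(rx,ry)
print("washer",h[s&(rr>31)&(rr<35)&(abs(h+.5)<2)].mean())
r=s&(h>1.8)&(h<8)&(rr<34);r=cv2.erode(r.astype(np.uint8),np.ones((2,2)))>0
for nm,S in(("+y",r&(ry>1)),("-y",r&(ry<-1))):
    for x0 in range(-28,34,6):
        m=S&(abs(rx-x0)<3)
        if m.sum()>4: print(nm,x0,h[m].mean().round(2),m.sum())
print("tail",rx[r].min())
for nm in("shears/nippers check",): pass
a=cv2.absdiff(cv2.imread('pics/top0.png'),cv2.imread('pics/top32.png')).max(2)
for b,(x0,y0,x1,y1) in dict(shears=(475,130,550,295),nippers=(190,95,230,195),tin=(255,285,310,345)).items(): print(b,(a[y0:y1,x0:x1]>60).sum())
E
```

```text
axle [ 506.9 -149.9] 40.93997341891384 40.80284439272015
eyes [array([ 525.2, -130.5]), array([ 533.9, -148.9])] 20.402862034572856
mid dist 24.817971657566197 24.102350764350355
washer -0.612684084584487
+y 20 5.25 15
+y 26 5.05 48
-y -28 3.08 25
-y -22 3.3 93
-y -16 3.35 38
-y -10 3.79 17
-y 20 4.92 5
-y 26 5.09 44
tail -27.423844556856093
shears 1370
nippers 0
tin 783
```

View top.

View pics/top32.png

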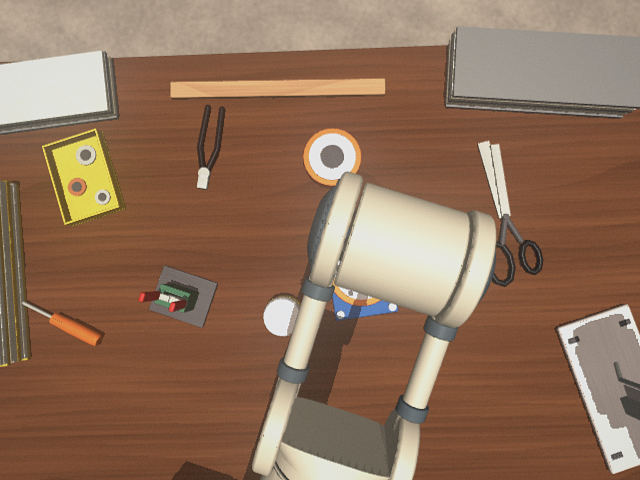

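```bash
python3 -c "
from plant import bot
s=bot.read_state();print(s['time'],abs(s['dq']).max());print(bot.sign_off())"
```

```text
26.4 0.003030830007512095
the job is handed in; nothing more can be done
None
```

The ring is closed in the axle groove and the pliers are back upright in their holder. I handed the job in at 26.4 s of the 61 s allowed.

I put both tips in the eyes, levelled the ring and spread it to about 0.3 rad (an image estimate, well under the 0.5 limit). I moved the pliers towards the tail as it opened, lowered it gently onto the washer, and opened the pliers so it closed under the land.

**Last checks on the ring, from the wrist camera:**
- **Spread:** the eyes are about 20.4 mm apart, which is roughly 0.02 rad.
- **Not quite flat:** withdrawing the tips lifted the eye side about 2 mm within the groove's play. The tilt is about 0.04 rad (limit 0.08) and the centre is about 3.1–3.4 mm above the washer (limit 4.5). I left it there instead of pressing it down again.
- **Centring:** I did not measure this to a number. The groove limits it to about 1 mm.

**Last checks on the rest:**
- **Pliers:** they stand level, with their arms resting flat on the holder rim.
- **Bystanders:** the nippers show no change in the top view. The arm partly covers the shears and the tin there, but both look where they were.
- **Robot:** the gripper is open, touching nothing, and the arm is at rest.

On the first spread the tips pushed the eyes down and tilted the ring; I raised the pliers to level it before going on.

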